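Set up the wheel-nut tray

TASK

Get the tray ready for a wheel job: first slide the empty steel tray along the bench (do not lift it) until it sits flush against both the far stop and the right-hand stop. Then turn every washed square pot, now drying mouth-down, mouth-up and stand it inside the tray, and put every loose wheel nut into a pot (any pot, more than one nut to a pot is fine). Finish with the tray still flush on both stops, and leave the round socket and the strip of balance weights that lie among the work where they are.

Things in the scene. Friction and masses are not known exactly. Their poses are not given: they have to be found in the camera images.
- stops: Fixed dark steel corner stops, 30 mm high, 16 mm thick: a far bar (265 mm) and a right-hand bar (130 mm) at a right angle. Origin on the bench at the inner corner of the stop faces. x points away from the robot (yaw up to 0.12 rad), y left along the far bar. Far face: plane x = 0; right face: plane y = 0, from x = -130 mm to 0. Position and yaw vary.
- tray_home (a point): Point on the bench where the tray's origin lies when it is flush on both stops: x = -70, y = +140 mm in the stops' frame; axes as the stops'.
- tray: Loose shallow steel tray, 140 mm (its x) by 280 mm (its y), 18 mm high over its lip, floor and lips 4 mm thick, 0.8 kg. Origin at the centre of its underside, z up. Starts 2 to 5 cm short of the far stop and 3 to 7 cm short of the right stop, turned by up to 0.2 rad relative to the stops. Slides on the bench when pushed on a lip with shut fingers (about 4 to 12 N).
- pot1: Loose square open metal pot, 54 x 54 mm, 50 mm tall, walls and base 3 mm, about 0.14 kg; ring mark on the closed base. Origin: centre of the MOUTH plane; z points from mouth to base, so z up = mouth-down (the start), z down = mouth-up (then origin 54 mm above the tray's). x, y square to the walls. Lies stably on any side. Two or three of the three pots are present.
- pot1_mid (a point): Centre of that pot's volume, 25 mm from the mouth plane along its z.
- pot2: Loose square open metal pot, 54 x 54 mm, 50 mm tall, walls and base 3 mm, about 0.14 kg; ring mark on the closed base. Origin: centre of the MOUTH plane; z points from mouth to base, so z up = mouth-down (the start), z down = mouth-up (then origin 54 mm above the tray's). x, y square to the walls. Lies stably on any side. Two or three of the three pots are present.
- pot2_mid (a point): Centre of that pot's volume, 25 mm from the mouth plane along its z.
- pot3: Loose square open metal pot, 54 x 54 mm, 50 mm tall, walls and base 3 mm, about 0.14 kg; ring mark on the closed base. Origin: centre of the MOUTH plane; z points from mouth to base, so z up = mouth-down (the start), z down = mouth-up (then origin 54 mm above the tray's). x, y square to the walls. Lies stably on any side. Two or three of the three pots are present.
- pot3_mid (a point): Centre of that pot's volume, 25 mm from the mouth plane along its z.
- nut1: Loose steel hexagonal wheel nut, 22 mm across flats (25.4 over corners), 24 mm high, about 45 g, standing on an end face. Origin at the centre of its lower end face, z along its thread axis; one pair of flats is square to its x axis, the others at 60 degrees. Two or three of the three nuts are present.
- nut1_mid (a point): Centre of that nut, 12 mm up its axis.
- nut2: Loose steel hexagonal wheel nut, 22 mm across flats (25.4 over corners), 24 mm high, about 45 g, standing on an end face. Origin at the centre of its lower end face, z along its thread axis; one pair of flats is square to its x axis, the others at 60 degrees. Two or three of the three nuts are present.
- nut2_mid (a point): Centre of that nut, 12 mm up its axis.
- nut3: Loose steel hexagonal wheel nut, 22 mm across flats (25.4 over corners), 24 mm high, about 45 g, standing on an end face. Origin at the centre of its lower end face, z along its thread axis; one pair of flats is square to its x axis, the others at 60 degrees. Two or three of the three nuts are present.
- nut3_mid (a point): Centre of that nut, 12 mm up its axis.
- socket: Bystander, to be left alone: short round steel socket, 28 mm diameter, 38 mm tall, standing among the pots. Origin at the centre of its underside.
- weight_strip: Bystander, to be left alone: flat strip of four small steel balance weights, 60 x 19 x 5 mm, lying beyond the pots. Origin at the centre of its underside.
Not all that is in view belongs to the job. What is shaped like the nut3 but brown or red is not meant.

How it is judged:
On the way, in this order (a step that is already met when the one before it is completed fails the run):
1. the empty tray sits flush against both stops (x of tray in the frame of stops between -0.074 and -0.066 m and y of tray in the frame of stops between 0.136 and 0.144 m and angle between the x axis of tray and the x axis of stops, either way round below 0.03 rad and (x of pot1_mid in the frame of tray below -0.07 m or x of pot1_mid in the frame of tray above 0.07 m or y of pot1_mid in the frame of tray below -0.14 m or y of pot1_mid in the frame of tray above 0.14 m) and (x of pot2_mid in the frame of tray below -0.07 m or x of pot2_mid in the frame of tray above 0.07 m or y of pot2_mid in the frame of tray below -0.14 m or y of pot2_mid in the frame of tray above 0.14 m) and (x of pot3_mid in the frame of tray below -0.07 m or x of pot3_mid in the frame of tray above 0.07 m or y of pot3_mid in the frame of tray below -0.14 m or y of pot3_mid in the frame of tray above 0.14 m)), for 0.2 s.
2. every pot stands mouth-up inside the tray (x of pot1_mid in the frame of tray between -0.06 and 0.06 m and y of pot1_mid in the frame of tray between -0.13 and 0.13 m and z of pot1 in the frame of tray between 0.05 and 0.058 m and angle between each of pot1, pot2, pot3's own z axis and vertical above 3 rad and x of pot2_mid in the frame of tray between -0.06 and 0.06 m and y of pot2_mid in the frame of tray between -0.13 and 0.13 m and z of pot2 in the frame of tray between 0.05 and 0.058 m and x of pot3_mid in the frame of tray between -0.06 and 0.06 m and y of pot3_mid in the frame of tray between -0.13 and 0.13 m and z of pot3 in the frame of tray between 0.05 and 0.058 m), for 0.2 s.
At the end, for the whole second after the job is handed in: The tray is flush on both stops (within 4 mm each way and 0.03 rad), every pot present stands mouth-up flat on the tray's floor (within 0.14 rad), every nut present lies inside one of the pots, all at rest and released (all of step 2 and x of tray in the frame of stops between -0.074 and -0.066 m and y of tray in the frame of stops between 0.136 and 0.144 m and angle between the x axis of tray and the x axis of stops, either way round below 0.03 rad and ((x of nut1_mid in the frame of pot1 between -0.027 and 0.027 m and y of nut1_mid in the frame of pot1 between -0.027 and 0.027 m and z of nut1_mid in the frame of pot1 between 0 and 0.05 m) or (x of nut1_mid in the frame of pot2 between -0.027 and 0.027 m and y of nut1_mid in the frame of pot2 between -0.027 and 0.027 m and z of nut1_mid in the frame of pot2 between 0 and 0.05 m) or (x of nut1_mid in the frame of pot3 between -0.027 and 0.027 m and y of nut1_mid in the frame of pot3 between -0.027 and 0.027 m and z of nut1_mid in the frame of pot3 between 0 and 0.05 m)) and ((x of nut2_mid in the frame of pot1 between -0.027 and 0.027 m and y of nut2_mid in the frame of pot1 between -0.027 and 0.027 m and z of nut2_mid in the frame of pot1 between 0 and 0.05 m) or (x of nut2_mid in the frame of pot2 between -0.027 and 0.027 m and y of nut2_mid in the frame of pot2 between -0.027 and 0.027 m and z of nut2_mid in the frame of pot2 between 0 and 0.05 m) or (x of nut2_mid in the frame of pot3 between -0.027 and 0.027 m and y of nut2_mid in the frame of pot3 between -0.027 and 0.027 m and z of nut2_mid in the frame of pot3 between 0 and 0.05 m)) and ((x of nut3_mid in the frame of pot1 between -0.027 and 0.027 m and y of nut3_mid in the frame of pot1 between -0.027 and 0.027 m and z of nut3_mid in the frame of pot1 between 0 and 0.05 m) or (x of nut3_mid in the frame of pot2 between -0.027 and 0.027 m and y of nut3_mid in the frame of pot2 between -0.027 and 0.027 m and z of nut3_mid in the frame of pot2 between 0 and 0.05 m) or (x of nut3_mid in the frame of pot3 between -0.027 and 0.027 m and y of nut3_mid in the frame of pot3 between -0.027 and 0.027 m and z of nut3_mid in the frame of pot3 between 0 and 0.05 m)) and linear speed of each of pot1, pot2, pot3, nut1, nut2, nut3, tray below 0.02 m/s and contact force between the fingers and pot1 below 0.1 N and contact force between the fingers and pot2 below 0.1 N and contact force between the fingers and pot3 below 0.1 N and contact force between the fingers and nut1 below 0.1 N and contact force between the fingers and nut2 below 0.1 N and contact force between the fingers and nut3 below 0.1 N and contact force between the fingers and tray below 0.1 N); the robot touches nothing.
It fails at once if the tray is lifted off the bench (more than 25 mm) (height (world z) of tray above 0.025 m).
It fails at once if the socket or the weight strip is moved more than 60 mm (distance of any of socket, weight_strip from where it was at the start of the episode above 0.06 m).
Of pot1, pot2, pot3 only 2 to 3 are there at a start; the rules pass over those that are not, and their reading is None.
Of nut1, nut2, nut3 only 2 to 3 are there at a start; the rules pass over those that are not, and their reading is None.
At some moment in a run one of pot1, pot2, pot3, nut1, nut2, nut3 may be knocked a few centimetres aside while the robot is not near it.
Once in a run the grip may slacken for a moment while it holds something.
It also fails if it takes over 210 s, if anything falls off the work surface, if the arm or the gripper's body presses on something with over 40 N, if the wrist force passes 120 N, or if a joint passes its speed limit or range.

ROBOT

A 6-joint arm with a two-finger parallel gripper is mounted at the origin on the work surface. World frame = base frame: x ahead of the robot, y to its left, z up, the work surface at z = 0. Lengths are in m, angles in rad, forces in N, time in s.
With the tool pointing down it reaches from about 0.425 to 0.95 m from the base axis. Payload 3.5 kg.
Tool frame: the origin (TCP) lies midway between the tips of the shut fingers; the grasp point (between the pads) lies 19 mm behind it; z points along the fingers, x is the direction in which the jaws open and shut, and the axes are right-handed (so a half turn about z gives the same grasp; the last joint's range is limited). The gripper opens to 85 mm and grips with 20 to 120 N. Pads are 22 mm wide; open, the fingers measure 114 mm over their backs; the gripper's body (76 mm by 85 mm) begins 54 mm behind the grasp point. The pads swing forward as they close: fully open they stand 13 mm farther back than shut.
Start: joints at [-0.15, 0.286, 1.577, -0, 1.279, -0.15], TCP at [0.675, 0, 0.231] pointing down, gripper open.
Joint ranges: [-2.77, 2.77], [-0.9, 2.22], [0.21, 2.48], [-1.53, 4.67], [0.24, 2.81], [-2.84, 2.84]. Speed limits (rad/s): [2.79, 2.79, 3.14, 3.14, 3.14, 3.14].

INTERFACE

Orientations are given as a unit quaternion [x, y, z, w].
In Python, from plant import readout, optics, ctrl gives the robot as it stands. The module is installed in compiled form; this text tells all that it offers.
- The arm moves only by the shell command python3 -m crank 'ROWS' [OPENING] [FORCE]. ROWS is text: rows parted by semicolons, each of 6 numbers parted by spaces: the shift along the tool's x, y, z in mm, then the turn, a rotation vector about the tool's x, y, z in rad. In form: dx dy dz ax ay az; .... A call has 1 to 5 rows; each row shifts and turns the commanded pose from where the row before left it, along the tool's axes as they then stand; what a row does not reach is not made up. A row lasts 1/8 s, in which the tool goes at most 62.5 mm and 10.7 degrees, less where a joint would pass 70% of its speed; a pose out of reach is approached as far as the arm can. A call is refused whole if a number of a shift passes 62.5 or a number of a turn 0.188, either way. A call with a gripper value outside its range is refused whole. OPENING is the opening, from -1 (shut) to 1 (fully open), set as the call begins (- or left out, the last holds). The fingers move at their own pace and stop on an object; FORCE is the grip in N (left out, the last holds). Time passes only in rows, so rows that do not move let the fingers close. It gives the time, the measured TCP pose, the force and the opening at its end, in the units of the state.
- readout.get_state(): the state, without advancing time (a new reading comes with each control period).
- optics.read_camera(name): name is "scene" or "side" or "wrist"; returns the picture (420x560x3 uint8, red, green, blue); there is no depth.
- optics.calibration(name): a dict with "mtx" (3x3 intrinsics, pixels), "dist_coeffs" ([k1, k2, p1, p2, k3] as OpenCV has them; the pictures are not rectified), "rvec" (rotation vector, rad) and "tvec" (3), from world to camera coordinates, as OpenCV has them; the wrist camera has in their place "tool_from_camera" (4x4, takes a point from camera to tool coordinates, whose origin is the TCP and whose axes are the tool frame's). Camera axes: x right, y down, z forward; pixel columns grow to the right and rows downward; lengths in m; the calibration is good to about 2 mm. A picture is of the moment at which its call begins: read the wrist's pose just before it. calibration takes no time and is no camera call.
- ctrl.sign_off(): hands the job in, once; it reports no verdict.
Trained networks look in the newest picture that a camera, given by its name, has taken for a name from the list of things; names that differ only in an ending like _2 or _b are one class to them, and where a whole thing is asked for, a point or a joint stands for the part that bears it (a point fixed in the world has none). Each returns a list of dicts, best first, with "p" (0 to 1); they miss things now and then, are a little off and sometimes report something else, mostly with a low value. They report only what shows in the picture. A call takes as long as a camera call. They do not tell look-alikes from the thing itself.
- optics.recognise(camera, thing): "xy" ([column, row] as shares, 0 to 1, of the picture: columns of its width, rows of its height, amid what is visible of it).
The state is a dict: "time": time; "qpos": joint angles; "dq": joint speeds; "joint_efforts": joint torques, N m; "eef_pos": TCP position; "tcp_rot": TCP orientation; "contact_force": force on the tool from outside, world axes, zero at the start; "wrist_torque": the same for the moment, N m; "opening": opening from 0.0 (shut) to 1.0 (fully open).
Only numpy, scipy, OpenCV 4.12 (cv2) and the standard library are available. Lean on these libraries where they do the work, as an engineer would, in place of code of your own. Each camera call takes 0.05 s, during which the arm holds its last target.

## Working session

There is one attempt and no reset: what is moved stays moved. The work goes in short steps, Python scripts to look and compute and a shell command to move; the robot and the scene stay as the last step left them, time stands still between calls to the robot, and variables do not carry over. Pictures are saved under pics/ and viewed, and the job is handed in when it is done.

```bash
ls; mkdir -p pics; python3 - <<'E'
from plant import readout, optics
import cv2
s=readout.get_state(); print(s)
for c in ["scene","side","wrist"]:
    im=optics.read_camera(c); cv2.imwrite(f"pics/a_{c}.png",im[:,:,::-1])
    print(c,optics.calibration(c))
E
```

```text
pics
{'time': 0.0, 'qpos': array([-1.50009560e-01,  2.87183190e-01,  1.57815934e+00,  3.44973961e-05,
        1.27862718e+00, -1.49999104e-01]), 'dq': array([ 0.0017395 , -0.00084654, -0.00147307,  0.00133668,  0.0014376 ,
        0.00134576]), 'joint_efforts': array([-1.79628755e-04, -4.05981302e+01, -2.92628127e+01, -1.54224781e-04,
        5.81841552e-03,  3.74769741e-06]), 'eef_pos': array([6.74345030e-01, 1.30464765e-04, 2.29945070e-01]), 'tcp_rot': array([ 9.99999294e-01, -1.02157900e-05, -1.17271529e-03, -1.93943108e-04]), 'contact_force': array([ 0.61947904, -0.1205971 ,  0.59914127]), 'wrist_torque': array([-0.04458593,  0.02157667, -0.01450144]), 'opening': 0.9990483369211594}
scene {'mtx': array([[522.15433707,   0.        , 273.23648982],
       [  0.        , 522.15433707, 212.17788787],
       [  0.        ,   0.        ,   1.        ]]), 'dist_coeffs': array([-0.00723569,  0.        ,  0.        ,  0.        ,  0.        ]), 'rvec': array([ 1.41845578,  2.17964033, -0.88671733]), 'tvec': array([ 0.19018037, -0.31773833,  1.46710576])}
side {'mtx': array([[409.54849348,
[... 241 characters left out ...]
137, -2.37958152,  1.09638985]), 'tvec': array([0.38219516, 0.28608645, 0.71103039])}
wrist {'mtx': array([[357.05593193,   0.        , 276.83368338],
       [  0.        , 357.05593193, 207.87366831],
       [  0.        ,   0.        ,   1.        ]]), 'dist_coeffs': array([-0.0143677,  0.       ,  0.       ,  0.       ,  0.       ]), 'tool_from_camera': array([[ 9.99999839e-01,  4.09350208e-04,  3.93773371e-04,
        -5.16556143e-04],
       [-5.15640263e-04,  9.44982415e-01,  3.27120727e-01,
        -8.38366067e-02],
       [-2.38201973e-04, -3.27120877e-01,  9.44982473e-01,
        -1.43788003e-01],
       [ 0.00000000e+00,  0.00000000e+00,  0.00000000e+00,
         1.00000000e+00]])}
```

View pics/a_scene.png

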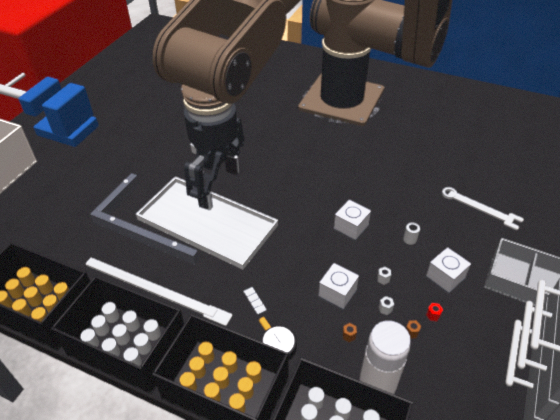

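View pics/a_side.png

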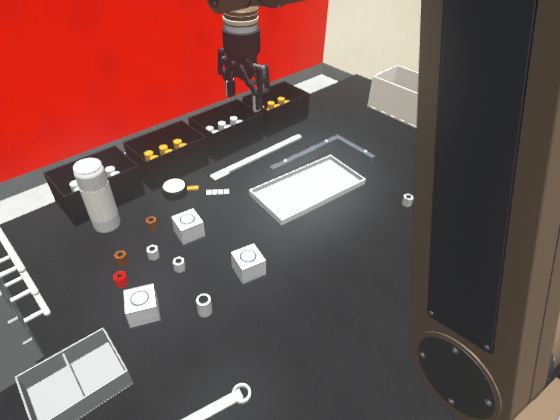

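View pics/a_wrist.png

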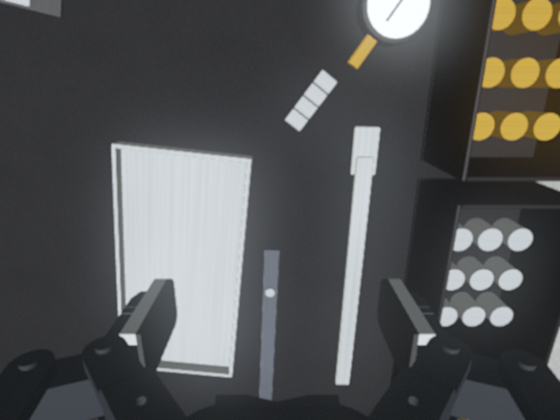

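The scene camera shows the pots at (352,218), (338,285) and (448,268), silver nuts at (384,274) and (386,305), and the socket at (412,233). Brown and red look-alikes are at (349,330), (414,326) and (435,311). The side view adds another silver piece at (408,200). I'll locate all of them next.

```bash
cat > h.py <<'E'
import numpy as np, cv2
from plant import readout, optics
from scipy.spatial.transform import Rotation as R
def cam(c,st=None):
    k=optics.calibration(c); K,D=k["mtx"],k["dist_coeffs"]
    if c=="wrist":
        st=st or readout.get_state()
        T=np.eye(4);T[:3,:3]=R.from_quat(st["tcp_rot"]).as_matrix();T[:3,3]=st["eef_pos"]
        W=np.linalg.inv(T@k["tool_from_camera"]); return K,D,W[:3,:3],W[:3,3]
    return K,D,cv2.Rodrigues(k["rvec"])[0],np.array(k["tvec"])
def ray(c,uv,st=None):
    K,D,Rm,t=cam(c,st)
    p=cv2.undistortPoints(np.array([[uv]],float),K,D)[0,0]
    return -Rm.T@t, Rm.T@np.array([p[0],p[1],1])
def onz(c,uv,z,st=None):
    o,d=ray(c,uv,st); return o+d*(z-o[2])/d[2]
def proj(c,P,st=None):
    K,D,Rm,t=cam(c,st)
    return cv2.projectPoints(np.atleast_2d(np.array(P,float)),cv2.Rodrigues(Rm)[0],t,K,D)[0][:,0]
def tri(obs):
    A=np.zeros((3,3));b=np.zeros(3)
    for c,uv,st in obs:
        o,d=ray(c,uv,st);d=d/np.linalg.norm(d);M=np.eye(3)-np.outer(d,d);A+=M;b+=M@o
    return np.linalg.solve(A,b)
def snap(c,name,crop=None,scale=1):
    st=readout.get_state(); im=optics.read_camera(c)[:,:,::-1].copy()
    if crop: x0,y0,x1,y1=crop; im=im[y0:y1,x0:x1]
    if scale!=1: im=cv2.resize(im,None,fx=scale,fy=scale,interpolation=cv2.INTER_CUBIC)
    cv2.imwrite(f"pics/{name}.png",im); return st
E
python3 - <<'E'
from h import *
np.set_printoptions(precision=4,suppress=True)
import time
for c in ["scene","side","wrist"]:
    for th in ["pot1","nut1","socket","weight_strip","tray","stops"]:
        try: r=optics.recognise(c,th)
        except Exception as e: print(c,th,e); continue
        print(c,th)
        z={"pot1":.03,"nut1":.012,"socket":.019,"weight_strip":.004,"tray":.01,"stops":.02}[th]
        for d in r:
            uv=np.array(d["xy"])*[560,420]
            print("  ",round(d["p"],2),uv.round(1),onz(c,uv,z)[:2])
im=cv2.imread("pics/a_scene.png")[140:300,70:300]
cv2.imwrite("pics/c1.png",cv2.resize(im,None,fx=3.4,fy=3.4,interpolation=cv2.INTER_CUBIC))
im=cv2.imread("pics/a_side.png")[100:260,230:430]
cv2.imwrite("pics/c2.png",cv2.resize(im,None,fx=3.7,fy=3.7,interpolation=cv2.INTER_CUBIC))
E
```

```text
scene pot1
   0.96 [333.7 287.2] [0.6356 0.2039]
   0.77 [352.3 217.9] [0.4506 0.1795]
   0.67 [446.8 270.3] [0.5105 0.3911]
scene nut1
   0.69 [387. 307.] [0.6258 0.3072]
   0.68 [413.1 329.4] [0.6533 0.3634]
   0.48 [351.6 333.2] [0.7052 0.2642]
   0.46 [381.1 276.9] [0.5627 0.2775]
scene socket
   0.48 [411.2 233.1] [0.433  0.3039]
scene weight_strip
   0.85 [251.8 299.6] [0.7076 0.0651]
scene tray
   0.7 [214.1 223.3] [ 0.5662 -0.0942]
   0.58 [132.5 225. ] [ 0.6413 -0.255 ]
scene stops
   0.57 [130.1 226.7] [ 0.6543 -0.2496]
side pot1
   0.69 [248.8 264.4] [0.4469 0.1805]
   0.67 [189.2 226.9] [0.6201 0.2094]
   0.66 [144.3 306.7] [0.4972 0.3898]
side nut1
   0.69 [406.4 198.4] [ 0.3611 -0.2675]
   0.63 [121.9 256.8] [0.6548 0.3581]
   0.59 [118.9 276.4] [0.6101 0.3875]
   0.48 [178.8 266.2] [0.5525 0.2829]
   0.17 [142.9 303.3] [0.5194 0.3841]
side socket
   0.58 [206.3 303.4] [0.4338 0.297 ]
side weight_strip
   0.61 [217.3 194.2] [0.6981 0.0757]
side tray
   0.59 [306.  189.5] [ 0.5561 -0.1038]
side stops
   0.94 [320.6 153.3] [ 0.6352 -0.2448]
wrist pot1
   0.86 [42.9  6.8] [0.4725 0.1481]
wrist nut1
   0.36 [188.8 240.6] [ 0.5767 -0.0804]
wrist socket
wrist weight_strip
   0.72 [309.1 100.9] [0.7068 0.0684]
wrist tray
wrist stops
   0.92 [265.3 322.5] [ 0.6611 -0.183 ]
```

View pics/c1.png

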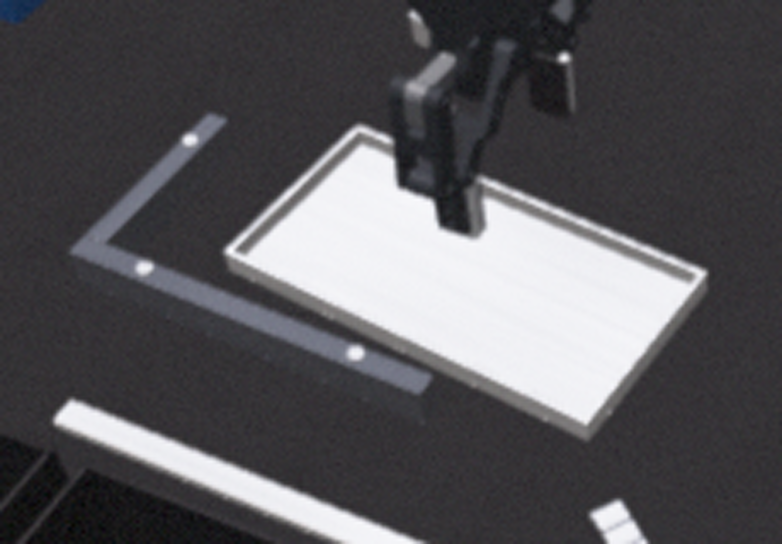

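View pics/c2.png

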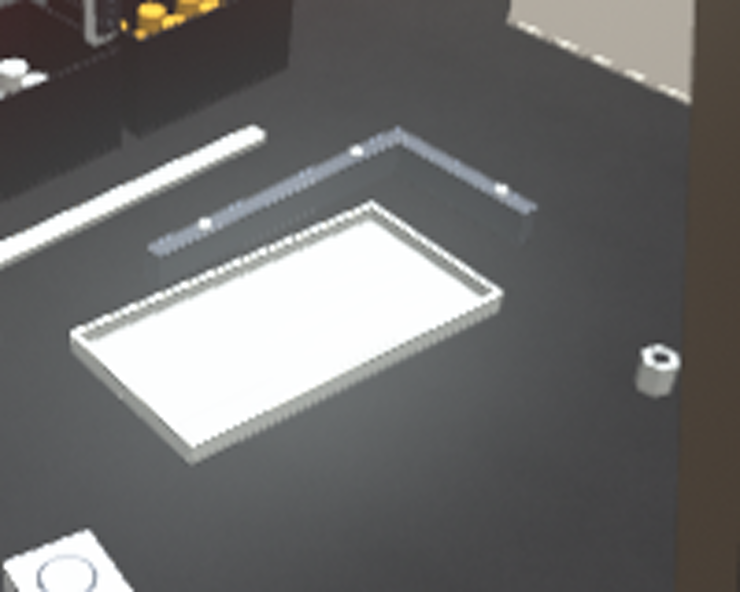

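```bash
python3 - <<'E'
from h import *
np.set_printoptions(precision=4,suppress=True)
a=lambda p:np.array(p)/3.4+[70,140]; b=lambda p:np.array(p)/3.7+[230,100]
S={"scene":[a(p) for p in [(104,240),(430,375),(227,122)]],"side":[b(p) for p in [(398,142),(158,256),(528,212)]]}
T={"scene":[a(p) for p in [(360,127),(707,272),(588,432),(228,255)]],"side":[b(p) for p in [(503,293),(192,455),(72,335),(372,203)]]}
for c in S:
    P=np.array([onz(c,p,.03)[:2] for p in S[c]]); print(c,P, np.linalg.norm(P[1]-P[0]),np.linalg.norm(P[2]-P[0]))
    f=P[1]-P[0]; g=P[0]-P[2]; print("yaw",np.arctan2(-f[0],f[1]),np.arctan2(g[1],g[0]))
    Q=np.array([onz(c,p,.018)[:2] for p in T[c]]); print(Q, Q.mean(0))
    d=[Q[(i+1)%4]-Q[i] for i in range(4)]; print([np.linalg.norm(x) for x in d],np.arctan2(-d[0][0],d[0][1]),np.arctan2(d[2][0],-d[2][1]),np.arctan2(d[1][1],d[1][0]),np.arctan2(-d[3][1],-d[3][0]))
E
```

```text
scene [[ 0.6472 -0.3296]
 [ 0.6609 -0.0807]
 [ 0.5216 -0.3213]] 0.24927566502434928 0.12580612022593973
yaw -0.05518860338783626 -0.06573395964770445
[[ 0.4793 -0.2432]
 [ 0.5089  0.0321]
 [ 0.6534  0.0199]
 [ 0.6179 -0.2572]] [ 0.5649 -0.1121]
[np.float64(0.2768869307950201), np.float64(0.14502887421935504), np.float64(0.27939404091699255), np.float64(0.13931365543490234)] -0.1070926133142953 -0.12742414905859217 -0.08427523639488732 -0.10092285605020254
side [[ 0.646  -0.3296]
 [ 0.6586 -0.0802]
 [ 0.5163 -0.3283]] 0.24975958156075592 0.12974438395444576
yaw -0.05051531297442178 -0.010494301559574268
[[ 0.4747 -0.2474]
 [ 0.5002  0.0357]
 [ 0.6418  0.0152]
 [ 0.6129 -0.2628]] [ 0.5574 -0.1148]
[np.float64(0.284224388251416), np.float64(0.14301822935343114), np.float64(0.27942760346009216), np.float64(0.1391139928137443)] -0.08998386813313258 -0.10331590938576504 -0.14413506034187454 -0.110969678411573
```

Stops: inner corner at about (0.6465, -0.3296), yaw about -0.055. Tray: centre about (0.561, -0.113), yaw about -0.108.

Step 1: shut the fingers, go behind the near lip, push +x until flush, then push -y.

```bash
python3 -m crank '-57 37 20 0 0 0; -57 37 20 0 0 0; -57 38 20 0 0 0; -57 38 30 0 0 0; 0 0 30 0 0 0' -1 40; python3 -m crank '0 0 50 0 0 0; 0 0 40 0 0 0; 0 0 9 0 0 0; 0 0 0 0 0 0'; python3 - <<'E'
from h import *
snap("side","b1",(200,80,480,290),2.8)
E
```

```text
time: 1.68
eef_pos: [0.4745, -0.1318, 0.1231]
tcp_rot: [1.0, -0.002, 0.0, 0.0]
contact_force: [0.8, 0.4, -0.8]
opening: 0.0
time: 2.17
eef_pos: [0.4772, -0.1304, 0.0248]
tcp_rot: [1.0, 0.0, 0.0, 0.0]
contact_force: [-0.4, -0.4, 0.3]
opening: -0.0
```

View pics/b1.png

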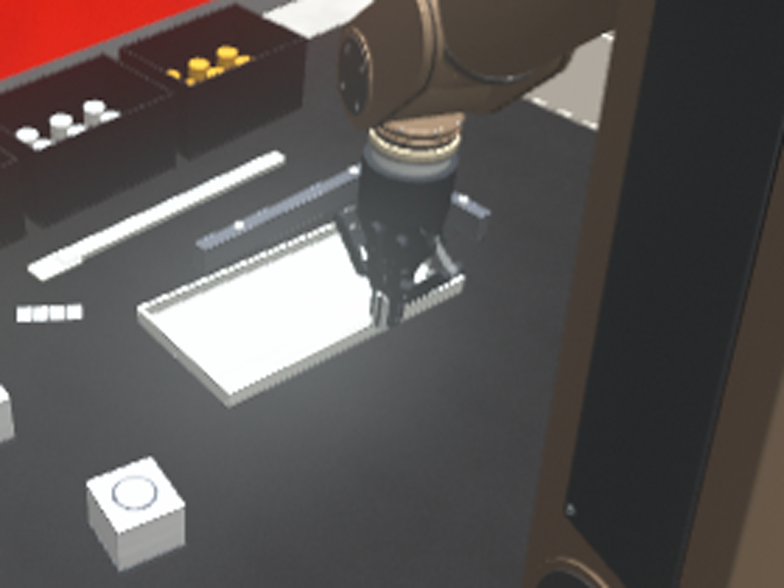

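The rows came up short, leaving the tool at the lip's edge with about 25 mm of height. I'll back off 35 mm and then go down.

```bash
python3 -m crank '-10 5 -10 0 0 0; -15 5 0 0 0 0; -13 5 5 0 0 0; 0 0 11 0 0 0; 0 0 10 0 0 0'; python3 -m crank '0 0 0 0 0 0'
```

```text
time: 2.85
eef_pos: [0.4384, -0.1453, 0.0075]
tcp_rot: [1.0, -0.0, -0.0, -0.0]
contact_force: [0.6, 0.4, 0.4]
opening: -0.005
time: 2.98
eef_pos: [0.438, -0.1447, 0.007]
tcp_rot: [1.0, 0.0, -0.001, -0.001]
contact_force: [-0.7, 0.9, 0.8]
opening: 0.004
```

```bash
python3 -m crank '10 0 0 0 0 0; 10 0 0 0 0 0; 8 0 0 0 0 0; 6 0 0 0 0 0; 6 0 0 0 0 0'; python3 -m crank '6 0 0 0 0 0; 6 0 0 0 0 0; 4 0 0 0 0 0'; python3 -m crank '4 0 0 0 0 0; 0 0 0 0 0 0'; python3 - <<'E'
from h import *
snap("side","b2",(200,80,480,290),2.8);snap("scene","b2s",(70,100,330,300),3)
E
```

```text
time: 3.6
eef_pos: [0.4776, -0.1451, 0.0081]
tcp_rot: [1.0, 0.001, -0.003, -0.0]
contact_force: [-9.8, -1.9, 5.7]
opening: -0.002
time: 3.98
eef_pos: [0.4922, -0.1451, 0.0081]
tcp_rot: [1.0, 0.001, -0.004, -0.001]
contact_force: [-9.8, -1.8, 7.6]
opening: -0.0
time: 4.22
eef_pos: [0.4967, -0.1451, 0.0081]
tcp_rot: [1.0, 0.0, -0.003, -0.001]
contact_force: [-6.3, -1.4, 5.4]
opening: 0.003
```

View pics/b2.png

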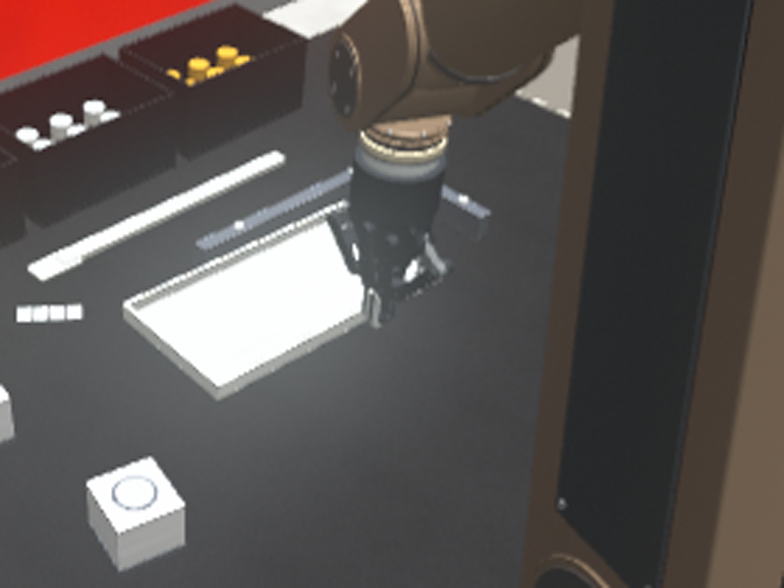

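View pics/b2s.png

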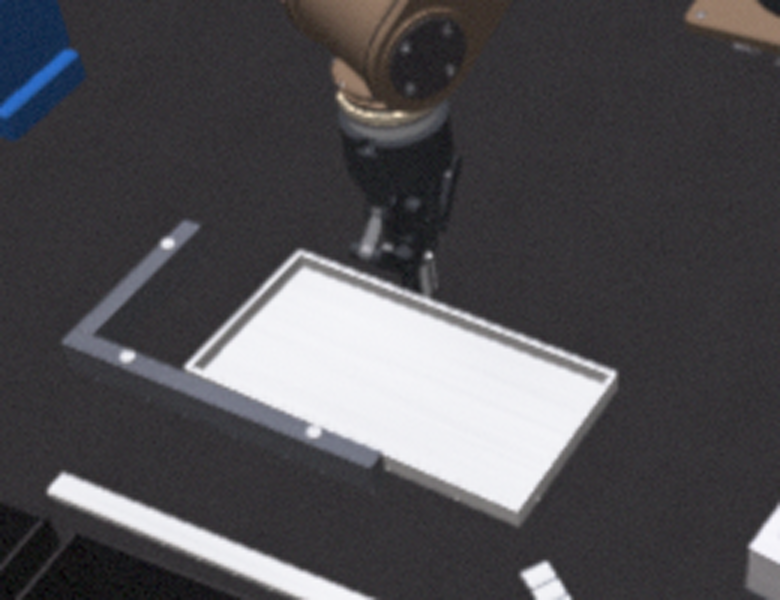

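The tray now sits close to the far bar, its far edge hidden behind the bar's top. I'll press on until the force rises.

```bash
python3 -m crank '4 0 0 0 0 0; 0 0 0 0 0 0'; python3 -m crank '3 0 0 0 0 0; 0 0 0 0 0 0';python3 -m crank '3 0 0 0 0 0; 0 0 0 0 0 0'
```

```text
time: 4.58
eef_pos: [0.5006, -0.1451, 0.0081]
tcp_rot: [1.0, 0.0, -0.003, -0.001]
contact_force: [-7.1, -0.5, 5.7]
opening: 0.003
time: 4.82
eef_pos: [0.5034, -0.1451, 0.0081]
tcp_rot: [1.0, 0.0, -0.004, -0.001]
contact_force: [-8.4, -1.8, 5.2]
opening: 0.003
time: 5.08
eef_pos: [0.5044, -0.1451, 0.008]
tcp_rot: [1.0, 0.001, -0.007, -0.001]
contact_force: [-14.6, -2.3, 10.8]
opening: 0.001
```

```bash
python3 -m crank '3 0 0 0 0 0; 0 0 0 0 0 0'; python3 - <<'E'
from h import *
snap("scene","b3s",(70,100,330,300),3)
E
```

```text
time: 5.32
eef_pos: [0.5047, -0.145, 0.008]
tcp_rot: [1.0, 0.002, -0.01, -0.001]
contact_force: [-23.1, -3.7, 19.3]
opening: -0.002
```

View pics/b3s.png

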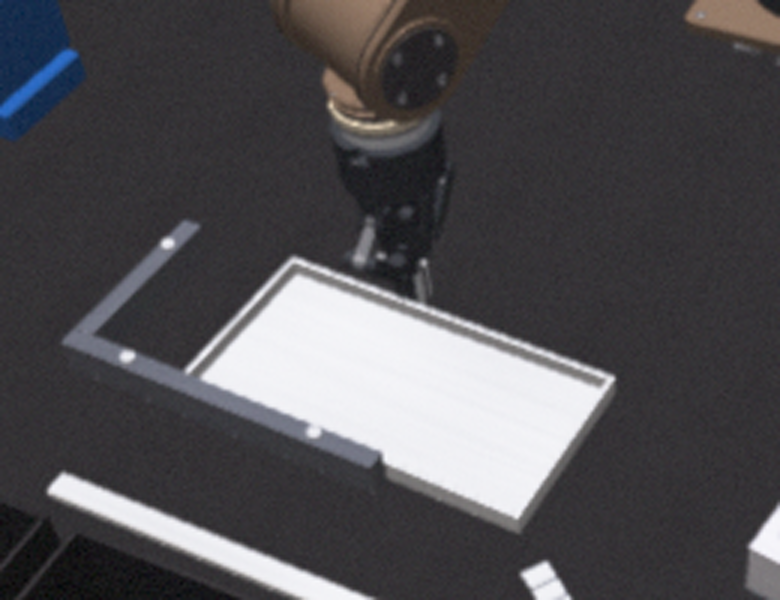

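The tray is flush along the far bar, with the force rising to 23 N and no advance. Next I'll go to its left end and push -y.

```bash
python3 -m crank '-8 0 0 0 0 0; -6 0 -20 0 0 0; 0 0 -30 0 0 0; 30 -40 0 0 0 0; 30 -40 0 0 0 0'; python3 -m crank '30 -40 0 0 0 0; 30 -40 0 0 0 0; 0 -40 0 0 0 0; 0 -8 20 0 0 0; 0 0 28 0 0 0';python3 -m crank '0 0 0 0 0 0'
```

```text
time: 6.0
eef_pos: [0.5593, -0.0649, 0.0594]
tcp_rot: [1.0, -0.001, 0.001, 0.0]
contact_force: [0.6, -0.4, -1.1]
opening: 0.001
time: 6.62
eef_pos: [0.6182, 0.0632, 0.0097]
tcp_rot: [1.0, 0.001, 0.001, 0.0]
contact_force: [-0.3, -0.5, -0.7]
opening: 0.002
time: 6.75
eef_pos: [0.6147, 0.0623, 0.0066]
tcp_rot: [1.0, -0.0, -0.004, -0.0]
contact_force: [-0.1, 0.0, 0.4]
opening: 0.002
```

```bash
python3 -m crank '-1 15 0 0 0 0; 0 10 0 0 0 0; -1 10 0 0 0 0; 0 10 0 0 0 0; -1 10 0 0 0 0'; python3 -m crank '-1 10 0 0 0 0; 0 8 0 0 0 0; -1 6 0 0 0 0; 0 4 0 0 0 0;0 0 0 0 0 0'; python3 - <<'E'
from h import *
snap("scene","b4s",(70,100,330,300),3)
E
```

```text
time: 7.38
eef_pos: [0.6157, 0.0079, 0.0116]
tcp_rot: [1.0, -0.001, 0.001, -0.001]
contact_force: [0.7, 5.3, 0.6]
opening: -0.002
time: 8.0
eef_pos: [0.6136, -0.0205, 0.0116]
tcp_rot: [1.0, -0.001, 0.001, -0.0]
contact_force: [0.6, 3.9, 3.2]
opening: 0.001
```

View pics/b4s.png

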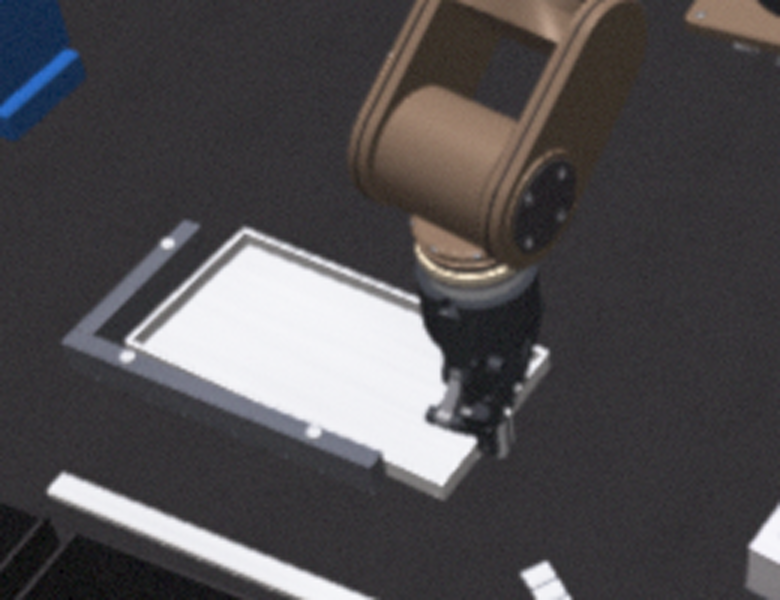

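```bash
python3 -m crank '0 5 3 0 0 0; 0 5 0 0 0 0; 0 4 0 0 0 0;0 0 0 0 0 0'; python3 -m crank '0 4 0 0 0 0;0 0 0 0 0 0';python3 -m crank '0 4 0 0 0 0;0 0 0 0 0 0'
```

```text
time: 8.55
eef_pos: [0.6141, -0.0338, 0.0089]
tcp_rot: [1.0, -0.0, 0.001, -0.001]
contact_force: [0.4, 5.8, 4.5]
opening: -0.002
time: 8.8
eef_pos: [0.614, -0.0353, 0.009]
tcp_rot: [1.0, -0.001, 0.001, -0.003]
contact_force: [2.5, 13.4, 6.2]
opening: 0.001
time: 9.05
eef_pos: [0.6139, -0.0356, 0.009]
tcp_rot: [1.0, -0.002, 0.001, -0.006]
contact_force: [1.7, 23.6, 7.8]
opening: -0.0
```

It's against the right-hand stop (23.6 N, no advance). I'll back off, go up and look.

```bash
python3 -m crank '0 -8 0 0 0 0; 0 -6 -10 0 0 0; 0 -20 -40 0 0 0; 0 -40 -50 0 0 0; 0 -40 -50 0 0 0' 1; python3 - <<'E'
from h import *
snap("scene","b5s",(70,120,310,300),3.2)
snap("side","b5d",(230,80,430,230),3.9)
E
```

```text
time: 9.68
eef_pos: [0.6125, 0.0693, 0.1567]
tcp_rot: [1.0, -0.001, -0.0, 0.001]
contact_force: [0.6, 1.2, 0.4]
opening: 0.996
```

View pics/b5s.png

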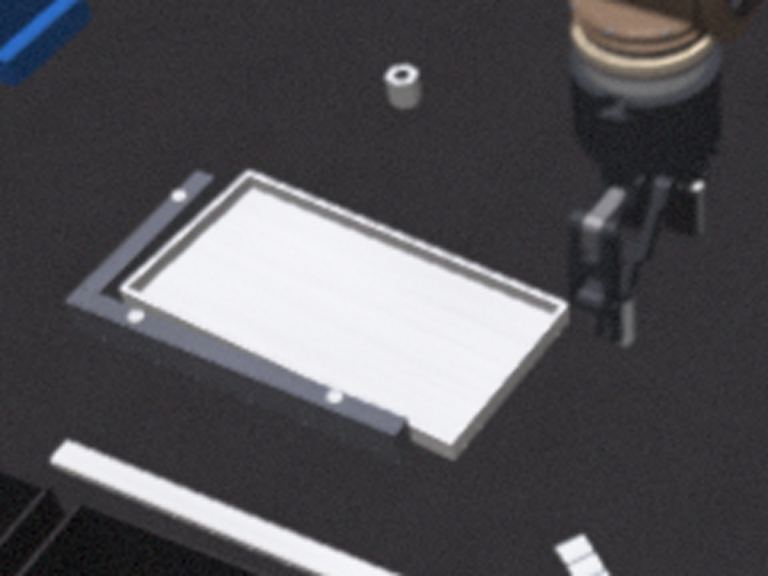

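View pics/b5d.png

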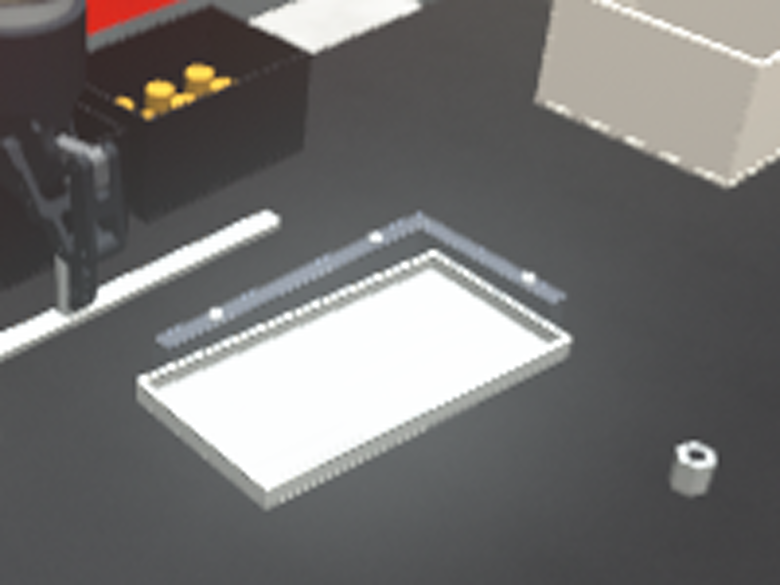

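```bash
python3 - <<'E'
from h import *
np.set_printoptions(precision=4,suppress=True)
a=lambda p:np.array(p)/3.2+[70,120]; b=lambda p:np.array(p)/3.9+[230,80]
S={"scene":[a(p) for p in [(103,296),(407,422),(212,180)]],"side":[b(p) for p in [(420,225),(170,346),(556,300)]]}
T={"scene":[a(p) for p in [(250,171),(567,306),(453,447),(123,290)]],"side":[b(p) for p in [(572,340),(268,493),(138,380),(433,252)]]}
for c in S:
    P=np.array([onz(c,p,.03)[:2] for p in S[c]])
    f=P[1]-P[0]; y=np.arctan2(-f[0],f[1]); M=np.array([[np.cos(y),np.sin(y)],[-np.sin(y),np.cos(y)]])
    Q=np.array([onz(c,p,.018)[:2] for p in T[c]]); print(c,"stop",P[0],y,M@(P[2]-P[0]),"\n",((Q-P[0])@M.T), (Q-P[0]).mean(0)@M.T)
st=[0.6465,-0.3296]
home=lambda x,yy:np.array([st[0]+x*np.cos(-.055)-yy*np.sin(-.055),st[1]+x*np.sin(-.055)+yy*np.cos(-.055)])
print(home(-.07,.14))
E
```

```text
scene stop [ 0.6505 -0.3228] -0.054641750862390204 [-0.1272 -0.0059] 
 [[-0.1573  0.003 ]
 [-0.1424  0.2808]
 [-0.0036  0.2764]
 [-0.0184 -0.0017]] [-0.0804  0.1396]
side stop [ 0.6483 -0.3329] -0.04148107937414351 [-0.1306 -0.0021] 
 [[-0.16    0.0128]
 [-0.145   0.2917]
 [-0.0038  0.281 ]
 [-0.0202  0.0051]] [-0.0822  0.1476]
[ 0.5843 -0.186 ]
```

The measurement shows the tray's right end about 15 mm off the far stop, with the left end flush, so it turned during the side push. I'll push +x on the near lip close to the right end.

```bash
python3 -m crank '-19 41 5 0 0 0; -19 41 5 0 0 0; -19 41 5 0 0 0; -19 41 5 0 0 0; -19 41 5 0 0 0' -1; python3 -m crank '-19 41 5 0 0 0; -19 41 5 0 0 0; -19 41 5 0 0 0; -4 0 40 0 0 0; 0 0 30 0 0 0';python3 -m crank '0 0 0 0 0 0'
```

```text
time: 10.4
eef_pos: [0.5163, -0.1375, 0.1297]
tcp_rot: [1.0, -0.0, -0.001, 0.001]
contact_force: [-0.1, -0.1, 0.1]
opening: -0.001
time: 11.02
eef_pos: [0.4549, -0.2595, 0.0437]
tcp_rot: [1.0, -0.001, -0.001, 0.0]
contact_force: [-0.2, 0.2, -0.6]
opening: -0.002
time: 11.15
eef_pos: [0.454, -0.2574, 0.0423]
tcp_rot: [1.0, -0.001, -0.003, -0.002]
contact_force: [-0.1, 0.7, 0.6]
opening: -0.002
```

```bash
python3 -m crank '0 0 20 0 0 0; 0 0 14 0 0 0; 10 0 0 0 0 0; 10 0 0 0 0 0; 8 0 0 0 0 0'; python3 -m crank '6 0 0 0 0 0; 4 0 0 0 0 0; 4 0 0 0 0 0;0 0 0 0 0 0';  python3 -m crank '4 0 0 0 0 0; 0 0 0 0 0 0'
```

```text
time: 11.78
eef_pos: [0.4865, -0.2587, 0.0121]
tcp_rot: [1.0, 0.0, 0.001, 0.001]
contact_force: [-0.1, 0.0, -0.5]
opening: -0.001
time: 12.28
eef_pos: [0.4981, -0.259, 0.0116]
tcp_rot: [1.0, 0.0, -0.001, 0.0]
contact_force: [-4.9, -2.8, 4.2]
opening: -0.001
time: 12.52
eef_pos: [0.5021, -0.2591, 0.0116]
tcp_rot: [1.0, 0.0, -0.001, 0.001]
contact_force: [-4.8, -2.7, 3.6]
opening: 0.004
```

```bash
python3 -m crank '3 0 2 0 0 0; 0 0 0 0 0 0'; python3 -m crank '3 0 0 0 0 0; 0 0 0 0 0 0'; python3 -m crank '3 0 0 0 0 0; 0 0 0 0 0 0'
```

```text
time: 12.78
eef_pos: [0.5031, -0.2593, 0.0114]
tcp_rot: [1.0, 0.001, -0.005, -0.0]
contact_force: [-16.2, -0.7, 18.8]
opening: 0.002
time: 13.02
eef_pos: [0.5056, -0.2596, 0.0114]
tcp_rot: [1.0, 0.001, -0.005, 0.0]
contact_force: [-17.6, -2.4, 19.6]
opening: -0.002
time: 13.28
eef_pos: [0.5058, -0.2596, 0.0114]
tcp_rot: [1.0, 0.002, -0.009, -0.001]
contact_force: [-25.5, -3.7, 25.1]
opening: -0.001
```

```bash
python3 -m crank '-8 0 0 0 0 0; -8 0 0 0 0 0; 0 0 -40 0 0 0; 0 0 -50 0 0 0; 0 0 -50 0 0 0' ; python3 -m crank '0 -50 0 0 0 0; 0 -50 0 0 0 0; 0 -50 0 0 0 0';python3 - <<'E'
from h import *
snap("scene","b6s",(70,120,310,300),3.2)
snap("side","b6d",(230,80,430,230),3.9)
E
```

```text
time: 13.9
eef_pos: [0.4951, -0.2576, 0.1496]
tcp_rot: [1.0, 0.0, -0.001, -0.001]
contact_force: [1.0, 1.2, -0.7]
opening: 0.002
time: 14.28
eef_pos: [0.4951, -0.1065, 0.1486]
tcp_rot: [1.0, -0.0, -0.001, -0.0]
contact_force: [1.1, 0.6, 0.9]
opening: 0.002
```

View pics/b6s.png

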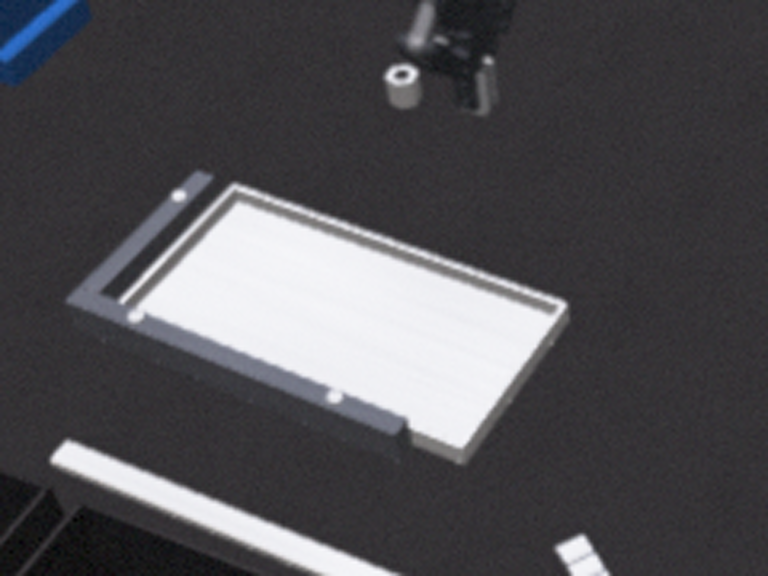

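View pics/b6d.png

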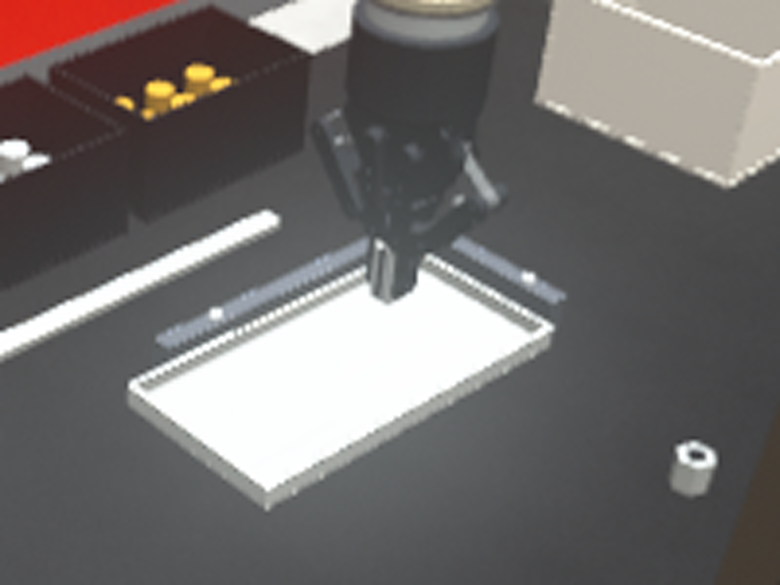

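```bash
cat > tr.py <<'E'
from h import *
np.set_printoptions(precision=4,suppress=True)
def run(S,T):
  for c in S:
    P=np.array([onz(c,p,.03)[:2] for p in S[c]])
    f=P[1]-P[0]; y=np.arctan2(-f[0],f[1]); M=np.array([[np.cos(y),np.sin(y)],[-np.sin(y),np.cos(y)]])
    Q=np.array([onz(c,p,.018)[:2] for p in T[c]]); print(c,"stop",P[0],y,M@(P[2]-P[0]),"\n",((Q-P[0])@M.T))
E
python3 - <<'E'
from tr import *
a=lambda p:np.array(p)/3.2+[70,120]; b=lambda p:np.array(p)/3.9+[230,80]
S={"scene":[a(p) for p in [(103,296),(407,422),(212,180)]],"side":[b(p) for p in [(420,225),(170,346),(556,300)]]}
T={"scene":[a(p) for p in [(234,184),(567,302),(462,456)]],"side":[b(p) for p in [(553,326),(268,493),(132,385),(430,255)]]}
run(S,T)
E
```

```text
scene stop [ 0.6505 -0.3228] -0.054641750862390204 [-0.1272 -0.0059] 
 [[-0.1404  0.001 ]
 [-0.1457  0.279 ]
 [ 0.      0.2853]]
side stop [ 0.6483 -0.3329] -0.04148107937414351 [-0.1306 -0.0021] 
 [[-0.1404  0.0099]
 [-0.145   0.2917]
 [-0.0056  0.2877]
 [-0.0216  0.01  ]]
```

The tray is square to the far bar now. The gap to the right bar is unclear (1–10 mm), so I'll press -y again at the middle of the left end.

```bash
python3 -m crank '25 -30 0 0 0 0; 25 -30 0 0 0 0; 25 -30 10 0 0 0; 20 -20 30 0 0 0; 0 -10 40 0 0 0'; python3 -m crank '0 0 40 0 0 0; 0 0 20 0 0 0; 0 0 0 0 0 0'
```

```text
time: 15.0
eef_pos: [0.593, 0.0121, 0.069]
tcp_rot: [1.0, 0.001, 0.002, 0.0]
contact_force: [-0.9, -0.4, 0.1]
opening: 0.0
time: 15.38
eef_pos: [0.5895, 0.0115, 0.0073]
tcp_rot: [1.0, -0.0, -0.002, -0.0]
contact_force: [0.6, 0.6, 0.7]
opening: -0.003
```

```bash
python3 -m crank '0 12 0 0 0 0; 0 10 0 0 0 0; 0 8 0 0 0 0; 0 4 0 0 0 0; 0 0 0 0 0 0'; python3 -m crank '0 4 0 0 0 0; 0 4 0 0 0 0; 0 0 0 0 0 0'; python3 -m crank '0 4 0 0 0 0; 0 0 0 0 0 0'
```

```text
time: 16.0
eef_pos: [0.5909, -0.0226, 0.0092]
tcp_rot: [1.0, -0.0, 0.0, -0.0]
contact_force: [-0.0, 0.0, 0.3]
opening: -0.0
time: 16.38
eef_pos: [0.5907, -0.0299, 0.0089]
tcp_rot: [1.0, -0.0, -0.0, -0.0]
contact_force: [-0.9, 1.7, 1.4]
opening: 0.005
time: 16.62
eef_pos: [0.5906, -0.0333, 0.0089]
tcp_rot: [1.0, -0.0, -0.0, -0.001]
contact_force: [0.5, 4.2, 0.9]
opening: -0.002
```

```bash
python3 -m crank '0 4 0 0 0 0; 0 0 0 0 0 0'; python3 -m crank '0 4 0 0 0 0; 0 0 0 0 0 0'; python3 -m crank '0 3 0 0 0 0; 0 0 0 0 0 0'
```

```text
time: 16.88
eef_pos: [0.5907, -0.0366, 0.009]
tcp_rot: [1.0, -0.0, -0.0, -0.001]
contact_force: [-0.1, 7.6, 1.5]
opening: 0.002
time: 17.12
eef_pos: [0.5907, -0.0368, 0.009]
tcp_rot: [1.0, -0.002, -0.0, -0.005]
contact_force: [1.4, 19.3, 2.7]
opening: -0.0
time: 17.38
eef_pos: [0.5907, -0.037, 0.009]
tcp_rot: [1.0, -0.002, -0.0, -0.007]
contact_force: [1.7, 28.7, 4.0]
opening: -0.0
```

It moved another 5 mm and is now hard against the right stop. One last +x press at the near lip.

```bash
python3 -m crank '0 -8 0 0 0 0; 0 -4 -25 0 0 0; 0 0 -30 0 0 0; -30 35 0 0 0 0; -30 35 0 0 0 0'; python3 -m crank '-30 35 0 0 0 0; -30 35 0 0 0 0; -5 15 0 0 0 0; 0 0 20 0 0 0; 0 0 0 0 0 0'
```

```text
time: 18.0
eef_pos: [0.5308, -0.1048, 0.0649]
tcp_rot: [1.0, 0.001, 0.001, 0.001]
contact_force: [-0.5, -0.9, 0.5]
opening: -0.001
time: 18.62
eef_pos: [0.4651, -0.188, 0.0429]
tcp_rot: [1.0, 0.0, -0.001, -0.001]
contact_force: [-0.3, 0.5, -0.1]
opening: -0.003
```

```bash
python3 -m crank '0 0 20 0 0 0; 0 0 11 0 0 0; 0 0 0 0 0 0'
```

```text
time: 19.0
eef_pos: [0.4656, -0.1876, 0.0124]
tcp_rot: [1.0, 0.0, -0.001, -0.0]
contact_force: [0.5, 0.3, -0.1]
opening: -0.004
```

```bash
python3 -m crank '8 0 4 0 0 0; 8 0 0 0 0 0; 8 0 0 0 0 0; 6 0 0 0 0 0; 0 0 0 0 0 0'; python3 -m crank '4 0 0 0 0 0; 3 0 0 0 0 0; 0 0 0 0 0 0'; python3 -m crank '3 0 0 0 0 0; 0 0 0 0 0 0'
```

```text
time: 19.62
eef_pos: [0.4965, -0.1883, 0.0093]
tcp_rot: [1.0, 0.0, 0.0, 0.0]
contact_force: [0.8, -0.5, 0.0]
opening: -0.002
time: 20.0
eef_pos: [0.5025, -0.1881, 0.0089]
tcp_rot: [1.0, 0.0, -0.001, -0.0]
contact_force: [-1.8, -0.0, 0.9]
opening: 0.002
time: 20.25
eef_pos: [0.5031, -0.1879, 0.0087]
tcp_rot: [1.0, 0.001, -0.004, -0.001]
contact_force: [-10.0, -1.2, 6.5]
opening: 0.002
```

It's flush: the force rises at x = 0.503 with no movement. Now I'll go up and over to view the pots with the wrist camera.

```bash
python3 -m crank '-8 0 0 0 0 0; -4 0 -30 0 0 0; 0 -20 -50 0 0 0; 10 -40 -40 0 0 0; 10 -45 -40 0 0 0' 1; python3 -m crank '10 -45 -40 0 0 0; 10 -45 -40 0 0 0; 10 -45 -40 0 0 0; 10 -45 -20 0 0 0; 0 -45 0 0 0 0'; python3 -m crank '0 -45 0 0 0 0; 0 -45 0 0 0 0; 0 -45 0 0 0 0; 0 0 0 0 0 0'; python3 - <<'E'
from h import *
st=snap("wrist","c1w"); snap("scene","c1s"); snap("side","c1d"); print(st["eef_pos"],st["tcp_rot"],st["qpos"])
np.set_printoptions(precision=4,suppress=True)
for th,z in [("pot1",.05),("nut1",.024),("socket",.038)]:
    for d in optics.recognise("wrist",th):
        uv=np.array(d["xy"])*[560,420]; print(th,round(d["p"],2),uv.round(),onz("wrist",uv,z,st)[:2])
E
```

```text
time: 20.88
eef_pos: [0.5144, -0.0825, 0.1709]
tcp_rot: [1.0, -0.001, 0.001, 0.0]
contact_force: [0.2, -0.9, -1.1]
opening: 0.996
time: 21.5
eef_pos: [0.5554, 0.1436, 0.3122]
tcp_rot: [1.0, -0.0, 0.003, -0.0]
contact_force: [1.0, -0.0, 0.0]
opening: 1.0
time: 22.0
eef_pos: [0.5533, 0.2795, 0.3087]
tcp_rot: [1.0, 0.002, 0.0, -0.0]
contact_force: [-0.8, -0.9, -0.0]
opening: 0.999
[0.55332797 0.2795037  0.3087375 ] [ 9.99997834e-01  2.03784828e-03  1.71422575e-05 -4.23103366e-04] [3.03927952e-01 1.17340146e-01 1.63248178e+00 8.10743058e-04
 1.39148645e+00 2.99707769e-01]
pot1 0.94 [336. 214.] [0.624  0.2164]
pot1 0.57 [199. 236.] [0.4578 0.1873]
pot1 0.57 [232.  56.] [0.5052 0.3919]
nut1 0.97 [321.  62.] [0.6013 0.3874]
nut1 0.84 [365.  88.] [0.6535 0.3608]
nut1 0.75 [336. 137.] [0.6228 0.3044]
nut1 0.68 [399. 172.] [0.7028 0.2624]
nut1 0.54 [279. 155.] [0.556  0.2829]
socket 0.59 [177. 140.] [0.4375 0.3029]
```

View pics/c1w.png

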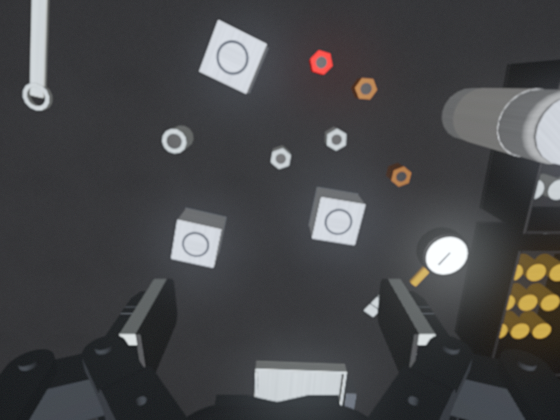

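View pics/c1s.png

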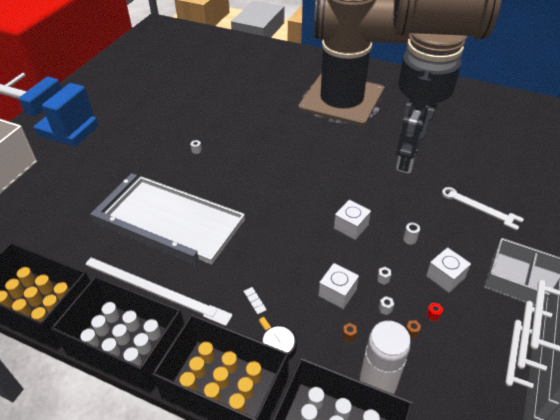

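In the wrist view the pots are at (196,243), (338,221) and (232,57), and the silver nuts at (280,157) and (336,139). The look-alikes are red (321,62) and brown (366,88) and (401,176). The third nut is right of the tray, at scene (196,147). Next, a fit of the pot top faces and the nuts, plus a close crop.

```bash
python3 - <<'E'
from h import *
np.set_printoptions(precision=4,suppress=True)
st=readout.get_state()
im=cv2.imread("pics/c1w.png"); g=cv2.cvtColor(im,cv2.COLOR_BGR2GRAY)
for n,c in [("A",(196,243)),("B",(338,221)),("C",(232,57))]:
    x0,y0=max(c[0]-45,0),max(c[1]-45,0); s=g[y0:c[1]+45,x0:c[0]+45]
    v=s[s>60]; t,_=cv2.threshold(v,0,255,cv2.THRESH_OTSU); 
    m=((s>max(t,150))*255).astype(np.uint8); m=cv2.morphologyEx(m,cv2.MORPH_CLOSE,np.ones((5,5)))
    cs,_=cv2.findContours(m,cv2.RETR_EXTERNAL,cv2.CHAIN_APPROX_NONE); k=max(cs,key=cv2.contourArea)
    b=cv2.boxPoints(cv2.minAreaRect(k))+[x0,y0]
    W=np.array([onz("wrist",p,.05,st)[:2] for p in b]); d=np.diff(np.vstack([W,W[:1]]),axis=0)
    print(n,t,"ctr",W.mean(0),"sides",np.linalg.norm(d,axis=1),"yaw deg",[round(np.degrees(np.arctan2(x[1],x[0]))%90,1) for x in d])
cv2.imwrite("pics/c1crop.png",cv2.resize(im[0:290,130:430],None,fx=2,fy=2,interpolation=cv2.INTER_CUBIC))
E
```

```text
A 138.0 ctr [0.4525 0.1732] sides [0.0554 0.055  0.0558 0.0572] yaw deg [np.float64(73.6), np.float64(76.8), np.float64(75.9), np.float64(76.3)]
B 139.0 ctr [0.6278 0.2026] sides [0.0551 0.0568 0.0557 0.0593] yaw deg [np.float64(83.0), np.float64(80.1), np.float64(85.5), np.float64(79.7)]
C 137.0 ctr [0.5069 0.3867] sides [0.055  0.0572 0.0559 0.0595] yaw deg [np.float64(59.6), np.float64(66.1), np.float64(62.1), np.float64(65.0)]
```

View pics/c1crop.png

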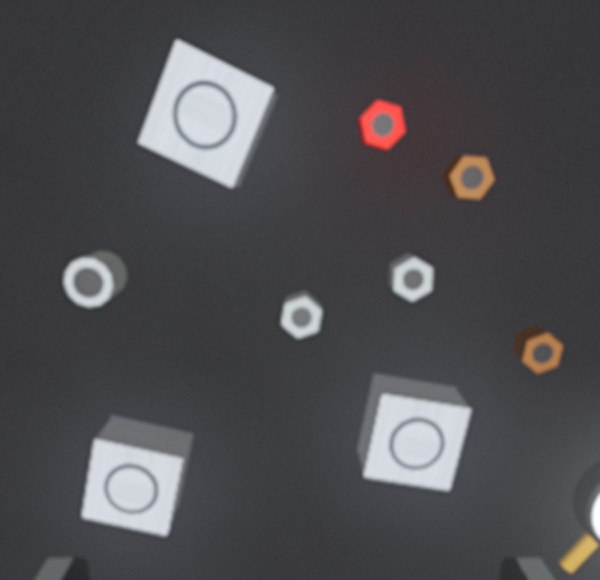

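Close crop: silver hex nuts at about (301,317) and (412,279) in the crop, the round socket at (88,281), and the coloured hexes to be ignored. Pot yaws (mod 90°): A -14°, B -8°, C -27°.

For each pot, grasp with the tool tilted 45°, turn 90° so it lies on its side, then regrasp and turn another 90°. First, a planner helper.

```bash
cat >> h.py <<'E'
def Rt(phi,tilt,psi):
    """tool points toward azimuth phi (deg) tilted by tilt(deg) from straight down; jaw axis azimuth psi"""
    p,t,s=np.radians([phi,tilt,psi]); x=np.array([np.cos(s),np.sin(s),0]); z=np.array([np.sin(t)*np.cos(p),np.sin(t)*np.sin(p),-np.cos(t)])
    x=x-z*(x@z); x/=np.linalg.norm(x); return np.column_stack([x,np.cross(z,x),z])
def pose(g,phi,tilt,psi,back=0.0,off=0.019):
    Rm=Rt(phi,tilt,psi); return np.array(g)+Rm[:,2]*(off-back),Rm
def rows(p0,R0,p1,R1,n):
    from scipy.spatial.transform import Slerp
    sl=Slerp([0,1],R.from_matrix(np.array([R0,R1]))); out=[]
    for i in range(n):
        a=sl(i/n); b=sl((i+1)/n); d=a.inv().apply((p1-p0)/n)*1000; w=(a.inv()*b).as_rotvec()
        out.append(" ".join(f"{v:.0f}" for v in d)+" "+" ".join(f"{v:.3f}".rstrip('0').rstrip('.') if abs(v)>=.0005 else "0" for v in w))
    return out
def plan(*legs,start=None):
    """legs: ((p,R),n)"""
    st=readout.get_state()
    p,Rm=(st["eef_pos"],R.from_quat(st["tcp_rot"]).as_matrix()) if start is None else start
    al=[]
    for (q,S),n in legs:
        r=rows(p,Rm,q,S,n); print(f"leg d={np.linalg.norm(q-p)*1000:.0f}mm rot={np.degrees(R.from_matrix(Rm.T@S).magnitude()):.0f} -> {np.round(q,3)}"); 
        for i in range(0,n,5): print("  "+"; ".join(r[i:i+5]))
        p,Rm=q,S
E
python3 - <<'E'
from h import *
B=[.6278,.2026,.028]
# tool points inward: azimuth 172.4, jaw az 82.4
plan((pose([.60,.2026,.22],172.4,0,82.4),9),(pose(B,172.4,45,82.4,back=.10),6),(pose(B,172.4,45,82.4),4))
E
```

```text
leg d=138mm rot=82 -> [0.6   0.203 0.201]
  5 8 12 0 0 -0.16; 4 9 12 0 0 -0.16; 2 9 12 0 0 -0.16; 1 10 12 0 0 -0.16; -1 10 12 0 0 -0.16
  -2 9 12 0 0 -0.16; -4 9 12 0 0 -0.16; -5 8 12 0 0 -0.16; -6 7 12 0 0 -0.16
leg d=144mm rot=45 -> [0.685 0.195 0.085]
  1 14 19 0.131 0 0; 1 17 17 0.131 0 0; 1 19 15 0.131 0 0; 1 20 12 0.131 0 0; 1 22 10 0.131 0 0
  1 23 7 0.131 0 0
leg d=100mm rot=0 -> [0.614 0.204 0.015]
  -0 -0 25 0 0 0; -0 -0 25 0 0 0; -0 -0 25 0 0 0; -0 -0 25 0 0 0
```

```bash
python3 -m crank '5 8 12 0 0 -0.16; 4 9 12 0 0 -0.16; 2 9 12 0 0 -0.16; 1 10 12 0 0 -0.16; -1 10 12 0 0 -0.16' 1; python3 -m crank '-2 9 12 0 0 -0.16; -4 9 12 0 0 -0.16; -5 8 12 0 0 -0.16; -6 7 12 0 0 -0.16; 0 0 0 0 0 0'; python3 -m crank '1 14 19 0.131 0 0; 1 17 17 0.131 0 0; 1 19 15 0.131 0 0; 1 20 12 0.131 0 0; 1 22 10 0.131 0 0';python3 -m crank '1 23 7 0.131 0 0; 0 0 0 0 0 0'; python3 - <<'E'
from h import *
print(readout.get_state()["qpos"])
B=[.6278,.2026,.028]
plan((pose(B,172.4,45,82.4),4))
E
```

```text
time: 22.92
eef_pos: [0.5801, 0.2342, 0.2489]
tcp_rot: [0.92, 0.391, 0.0, 0.0]
contact_force: [-0.3, -0.8, -0.3]
opening: 0.999
time: 23.55
eef_pos: [0.5995, 0.2022, 0.1999]
tcp_rot: [0.753, 0.658, -0.001, -0.001]
contact_force: [-0.6, 0.2, 0.3]
opening: 1.002
time: 24.18
eef_pos: [0.6722, 0.1992, 0.1062]
tcp_rot: [0.713, 0.623, -0.213, -0.242]
contact_force: [0.1, -0.2, 0.9]
opening: 0.997
time: 24.42
eef_pos: [0.6831, 0.1972, 0.077]
tcp_rot: [0.695, 0.606, -0.257, -0.291]
contact_force: [-0.2, 0.7, -0.2]
opening: 1.0
[ 0.08459713  0.93664501  1.05274605  0.1633415   1.93326098 -1.35499346]
leg d=93mm rot=1 -> [0.614 0.204 0.015]
  -0 -1 23 -0.003 0.001 -0.001; -0 -1 23 -0.003 0.001 -0.001; -0 -1 23 -0.003 0.001 -0.001; -0 -1 23 -0.003 0.001 -0.001
```

The tilted pose is reached with the joints well inside range. One look before the approach.

```bash
python3 - <<'E'
from h import *
st=snap("wrist","d1w")
P=[proj("wrist",[[.6278,.2026,.05]],st)[0]]; print(P)
E
```

```text
[array([274.69161961, 201.87719103])]
```

View pics/d1w.png

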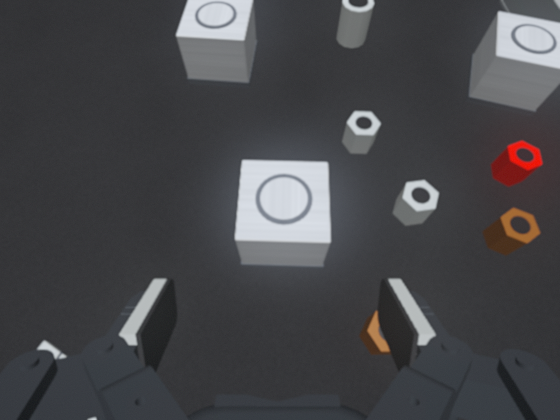

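The pot's centre is at (284,205), about 9 px right of predicted, so I'll shift +4 mm in tool x. The fingers clear the nuts and look-alikes. Approach and grip.

```bash
python3 -m crank '1 -1 23 0 0 0; 1 -1 23 0 0 0; 1 -1 23 0 0 0; 1 -1 23 0 0 0; 0 0 0 0 0 0'; python3 -m crank '0 0 0 0 0 0; 0 0 0 0 0 0; 0 0 0 0 0 0; 0 0 0 0 0 0; 0 0 0 0 0 0' -1 60;  python3 -m crank '0 0 0 0 0 0; 0 0 0 0 0 0'; python3 - <<'E'
from h import *
snap("wrist","d2w")
E
```

```text
time: 25.1
eef_pos: [0.6173, 0.2122, 0.0264]
tcp_rot: [0.695, 0.61, -0.252, -0.287]
contact_force: [0.1, -0.2, -0.6]
opening: 1.0
time: 25.72
eef_pos: [0.6201, 0.2112, 0.0261]
tcp_rot: [0.695, 0.61, -0.251, -0.287]
contact_force: [2.8, -0.8, 5.8]
opening: 0.624
time: 25.98
eef_pos: [0.6202, 0.2112, 0.0262]
tcp_rot: [0.695, 0.61, -0.251, -0.287]
contact_force: [2.9, -0.8, 6.1]
opening: 0.623
```

View pics/d2w.png

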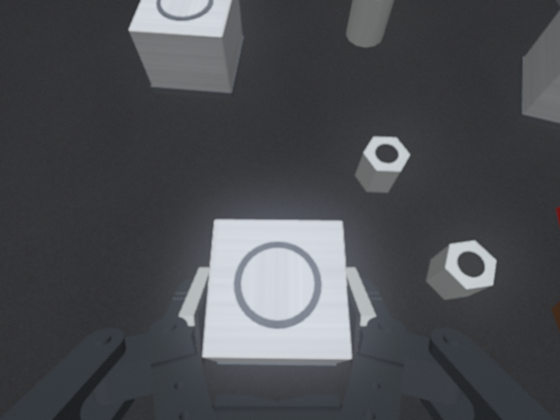

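Gripped: opening 0.624, i.e. 53 mm. Now lift, carry to the tray's +80 mm slot while turning to the outward tilt, and stop above it.

```bash
cat >> h.py <<'E'
def tray(x,y,z):
    c,s=np.cos(-.055),np.sin(-.055); return np.array([.585+c*x-s*y,-.187+s*x+c*y,z])
def midrel(mid):
    st=readout.get_state(); return R.from_quat(st["tcp_rot"]).inv().apply(np.array(mid)-st["eef_pos"])
def pm(mid,phi,tilt,psi,rel):
    Rm=Rt(phi,tilt,psi); return np.array(mid)-Rm@rel,Rm
E
python3 - <<'E'
from h import *
rel=midrel([.629,.207,.025]); print("rel",rel.round(4))
st=readout.get_state(); Rm=R.from_quat(st["tcp_rot"]).as_matrix(); p=st["eef_pos"]
up=(p+[0,0,.10],Rm)
plan((up,4),(pm(tray(-.005,.08,.11),-3.15,45,86.85,rel),12),(pm(tray(-.005,.08,.032),-3.15,45,86.85,rel),4))
E
```

```text
rel [-0.003   0.0074 -0.0058]
leg d=100mm rot=0 -> [0.62  0.211 0.126]
  0 -18 -18 0 0 0; 0 -18 -18 0 0 0; 0 -18 -18 0 0 0; 0 -18 -18 0 0 0
leg d=318mm rot=90 -> [ 0.583 -0.104  0.101]
  -26 2 1 -0.131 0 -0.007; -26 1 1 -0.131 0 -0.007; -26 1 2 -0.131 0 -0.007; -26 1 2 -0.131 0 -0.007; -26 0 2 -0.131 0 -0.007
  -26 -0 2 -0.131 0 -0.007; -26 -1 2 -0.131 0 -0.007; -26 -1 2 -0.131 0 -0.007; -26 -1 1 -0.131 0 -0.007; -26 -2 1 -0.131 0 -0.007
  -26 -2 1 -0.131 0 -0.007; -26 -2 1 -0.131 0 -0.007
leg d=78mm rot=0 -> [ 0.583 -0.104  0.023]
  -0 -14 14 0 0 0; -0 -14 14 0 0 0; -0 -14 14 0 0 0; -0 -14 14 0 0 0
```

```bash
python3 -m crank '0 -18 -18 0 0 0; 0 -18 -18 0 0 0; 0 -18 -18 0 0 0; 0 -18 -18 0 0 0'; python3 -m crank '-26 2 1 -0.131 0 -0.007; -26 1 1 -0.131 0 -0.007; -26 1 2 -0.131 0 -0.007; -26 1 2 -0.131 0 -0.007; -26 0 2 -0.131 0 -0.007'; python3 -m crank '-26 -0 2 -0.131 0 -0.007; -26 -1 2 -0.131 0 -0.007; -26 -1 2 -0.131 0 -0.007; -26 -1 1 -0.131 0 -0.007; -26 -2 1 -0.131 0 -0.007'; python3 -m crank '-26 -2 1 -0.131 0 -0.007; -26 -2 1 -0.131 0 -0.007; 0 0 0 0 0 0'; python3 - <<'E'
from h import *
snap("scene","d3s",(70,60,350,270),2.8); snap("side","d3d",(200,60,480,270),2.8)
rel=np.array([-.003,.0074,-.0058])
st=readout.get_state(); print(st["qpos"],st["eef_pos"]+R.from_quat(st["tcp_rot"]).apply(rel))
plan((pm(tray(-.005,.08,.032),-3.15,45,86.85,rel),4))
E
```

```text
time: 26.52
eef_pos: [0.6183, 0.2115, 0.1276]
tcp_rot: [0.695, 0.609, -0.252, -0.288]
contact_force: [-0.9, -0.4, -2.3]
opening: 0.624
time: 27.15
eef_pos: [0.6031, 0.0816, 0.1162]
tcp_rot: [0.74, 0.67, -0.036, -0.052]
contact_force: [1.0, 0.2, -1.7]
opening: 0.628
time: 27.78
eef_pos: [0.5874, -0.0472, 0.105]
tcp_rot: [0.705, 0.659, 0.182, 0.188]
contact_force: [0.3, 0.6, -1.6]
opening: 0.622
time: 28.15
eef_pos: [0.5859, -0.0705, 0.1036]
tcp_rot: [0.685, 0.649, 0.237, 0.231]
contact_force: [0.3, -0.2, -1.4]
opening: 0.628
[-3.88969904e-01 -5.13091050e-04  2.27089104e+00  7.99517300e-01
  3.23210643e-01 -2.60345430e+00] [ 0.58908831 -0.07351405  0.1135507 ]
leg d=88mm rot=6 -> [ 0.583 -0.104  0.023]
  -9 -13 15 -0.027 -0.006 -0.002; -9 -14 15 -0.027 -0.006 -0.002; -9 -14 15 -0.027 -0.006 -0.002; -9 -14 14 -0.027 -0.006 -0.002
```

View pics/d3s.png

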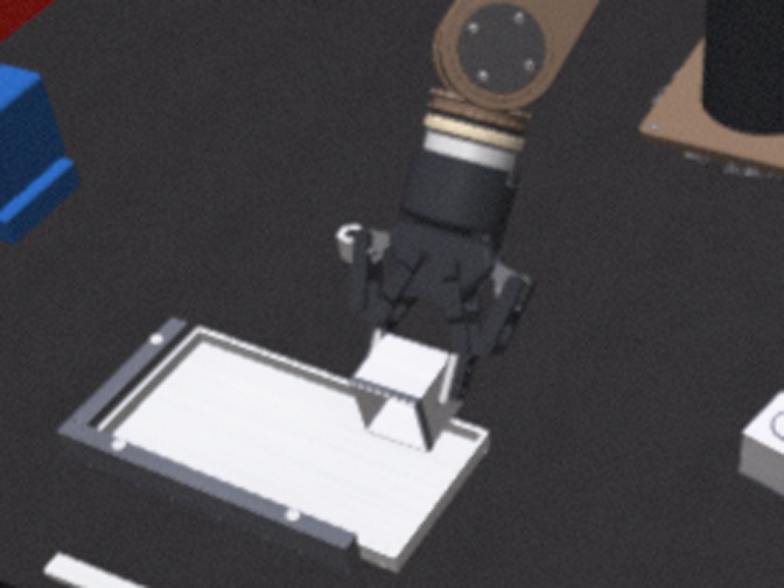

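View pics/d3d.png

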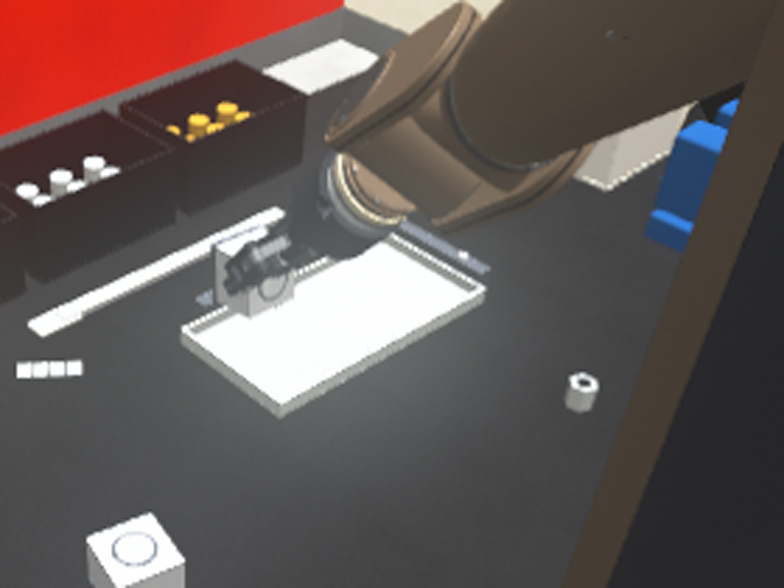

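The turned pot is over the tray, base toward the robot, about 30 mm short of the slot. Joint 5 is at 0.32, close to its 0.24 limit. I'll fit the arm's kinematics from the logged states so I can plan the tilts.

```bash
cat > kin.py <<'E'
import numpy as np
from scipy.optimize import least_squares
from scipy.spatial.transform import Rotation as R
def fk(q,P,s4=1):
    h,a2,a3,e,d6,d,b,f=P
    r1=R.from_euler('z',q[0]);r2=r1*R.from_euler('y',q[1]);r3=r2*R.from_euler('y',q[2]);r5=r3*R.from_euler('z',s4*q[3])*R.from_euler('y',q[4])
    p=r1.apply([b,d,h])+r2.apply([0,0,a2])+r3.apply([e,0,a3])+r5.apply([f,0,d6])
    r6=r5*R.from_euler('z',q[5])*R.from_euler('z',np.pi)
    return p,r6
D=[([-.15001,.28718,1.57816,0,1.27863,-.15],(.67434,.0001,.22994),(1,0,-.0012,-.0002)),
([.30393,.11734,1.63248,.0008,1.39149,.2997],(.5533,.2795,.3087),(1,.002,0,-.0004)),
([.0846,.93665,1.05275,.16334,1.93326,-1.35499],(.6831,.1972,.0770),(.695,.606,-.257,-.291)),
([-.38897,-.000513,2.27089,.79952,.32321,-2.60345],(.5859,-.0705,.1036),(.685,.649,.237,.231))]
LO=np.array([-2.77,-.9,.21,-1.53,.24,-2.84]);HI=np.array([2.77,2.22,2.48,4.67,2.81,2.84])
E
python3 - <<'E'
from kin import *
for s4 in (1,-1):
    def res(P): 
        o=[]
        for q,p,t in D:
            a,r=fk(q,P,s4); o+=list((a-np.array(p))*10); o+=list((R.from_quat(t).inv()*r).as_rotvec()*.1)
        return o
    r=least_squares(res,[.3,.4,.4,0,.25,.1,0,0]); print(s4,r.x.round(4),r.cost)
    for q,p,t in D:
        a,rr=fk(q,r.x,s4); print((a-p).round(4),(R.from_quat(t).inv()*rr).as_rotvec().round(3))
E
```

```text
1 [ 2.402e-01  4.408e-01  5.733e-01  2.020e-02  2.472e-01  1.010e-01
 -8.000e-04 -3.000e-04] 7.7196618325217e-06
[-0.0002  0.0001  0.    ] [-0.  0.  0.]
[0.0001 0.0001 0.0001] [ 0.  0. -0.]
[ 0.     -0.0002 -0.0001] [ 0. -0. -0.]
[0.0001 0.0001 0.    ] [-0.002 -0.001 -0.002]
-1 [ 0.0791  0.167   0.417  -0.1532  0.023   0.1149  0.0872 -0.0755] 0.11071825214214749
[-0.0111  0.0158  0.0117] [-0.  0.  0.]
[ 0.0037  0.0156 -0.0103] [-0.001  0.001 -0.   ]
[ 0.008  -0.0312  0.0026] [-0.065 -0.299  0.116]
[ 0.0013  0.0038 -0.004 ] [ 0.436 -0.263 -1.518]
```

The model fits to 0.2 mm. Next: which azimuths and tilts are feasible at each slot.

```bash
cat >> kin.py <<'E'
PP=np.array([.2402,.4408,.5733,.0202,.2472,.1010,-.0008,-.0003])
def ik(p,Rm,q0):
    t=R.from_matrix(Rm)
    best=None
    for s in range(4):
        q=np.array(q0,float)+(0 if s==0 else np.random.default_rng(s).normal(0,.4,6)); q=np.clip(q,LO+.01,HI-.01)
        r=least_squares(lambda q:np.r_[(fk(q,PP)[0]-p)*10,(t.inv()*fk(q,PP)[1]).as_rotvec()],q,bounds=(LO,HI))
        if best is None or r.cost<best.cost-1e-9: best=r
        if best.cost<1e-8: break
    return best.x,best.cost
def marg(q): return np.minimum(q-LO,HI-q).round(2)
E
python3 - <<'E'
from h import *; from kin import *
q0=readout.get_state()["qpos"]; rel=np.array([-.003,.0074,-.0058])
np.set_printoptions(suppress=True,precision=2)
for slot in (.08,0,-.08):
  for dphi in (-90,-60,-40,-20,0,20,40,60,90):
    o=[]
    for z in (.11,.032):
        phi=-3.15+dphi; q,c=ik(*pm(tray(0,slot,z),phi,45,phi+90,rel),q0); o.append((("ok" if c<1e-6 else "NO"),q))
    print(slot,dphi,o[0][0],o[0][1],o[1][0],o[1][1])
E
```

```text
0.08 -90 ok [-0.05  0.38  1.87 -0.91  1.11  0.52] ok [-0.05  0.51  1.87 -0.96  1.04  0.63]
0.08 -60 ok [-0.1   0.21  2.09 -1.14  0.72  0.29] ok [-0.1   0.36  2.09 -1.31  0.66  0.51]
0.08 -40 ok [-0.19  0.1   2.21 -1.27  0.41  0.1 ] NO [-0.19  0.27  2.19 -1.53  0.39  0.4 ]
0.08 -20 NO [-0.26  0.05  2.24 -1.01  0.24 -0.47] NO [-0.24  0.23  2.22 -1.53  0.24  0.09]
0.08 0 NO [-0.44  0.02  2.28  1.01  0.28 -2.84] NO [-0.43  0.19  2.23  1.    0.24 -2.84]
0.08 20 NO [-0.49  0.05  2.19  0.75  0.53 -2.84] NO [-0.46  0.21  2.17  0.74  0.41 -2.84]
0.08 40 NO [-0.49  0.11  2.08  0.55  0.74 -2.84] NO [-0.46  0.26  2.08  0.52  0.61 -2.84]
0.08 60 NO [-0.46  0.19  1.97  0.38  0.91 -2.84] NO [-0.44  0.31  1.98  0.34  0.77 -2.84]
0.08 90 NO [-0.4   0.29  1.83  0.17  1.11 -2.84] NO [-0.36  0.38  1.87  0.07  0.92 -2.84]
0 -90 ok [-0.19  0.36  1.89 -0.96  1.03  0.45] ok [-0.19  0.5   1.89 -1.03  0.95  0.58]
0 -60 ok [-0.26  0.2   2.11 -1.19  0.61  0.21] ok [-0.26  0.35  2.1  -1.41  0.57  0.49]
0 -40 ok [-0.36  0.1   2.21 -1.29  0.29 -0.  ] NO [-0.36  0.27  2.18 -1.53  0.28  0.26]
0 -20 NO [-0.56  0.05  
[... 620 characters left out ...]
09 -1.22  0.5   0.13] ok [-0.41  0.36  2.09 -1.5   0.47  0.45]
-0.08 -40 NO [-0.5   0.14  2.17 -1.22  0.24 -0.18] NO [-0.49  0.3   2.14 -1.53  0.24  0.16]
-0.08 -20 NO [-0.67  0.1   2.2   1.09  0.24 -2.84] NO [-0.67  0.27  2.15  1.08  0.24 -2.84]
-0.08 0 NO [-0.72  0.13  2.13  0.83  0.46 -2.84] NO [-0.69  0.28  2.1   0.83  0.36 -2.84]
-0.08 20 NO [-0.73  0.18  2.02  0.62  0.69 -2.84] NO [-0.7   0.32  2.01  0.6   0.57 -2.84]
-0.08 40 NO [-0.71  0.25  1.91  0.45  0.88 -2.84] NO [-0.69  0.37  1.91  0.41  0.75 -2.84]
-0.08 60 NO [-0.68  0.32  1.79  0.3   1.05 -2.84] NO [-0.65  0.43  1.82  0.24  0.9  -2.84]
-0.08 90 NO [-0.62  0.43  1.65  0.12  1.25 -2.84] NO [-0.57  0.49  1.73 -0.02  1.01 -2.84]
```

Outward tilt is infeasible here, but a sideways tilt (tool pointing right, jaws along x) has good margins. So I'll lay each pot on its side on the bench left of the tray, regrasp leaning the other way, and fill the tray from right to left. I'll re-route by standing the tool upright first.

```bash
cat >> kin.py <<'E'
def chk(poses,q0=None):
    from plant import readout
    q=readout.get_state()["qpos"] if q0 is None else q0
    for p,Rm in poses:
        q2,c=ik(p,Rm,q); print("ik","ok" if c<1e-6 else "NO",q2.round(2),"minmarg",marg(q2).min(),"dq",np.abs(q2-q).max().round(2)); q=q2
    return q
E
python3 - <<'E'
from h import *; from kin import *
rel=np.array([-.003,.0074,-.0058]); S=[.600,.015]
L=[(pm([.60,-.02,.14],-3.15,0,86.85,rel),6),(pm([*S,.14],-93,0,-3,rel),10),(pm([*S,.12],-93,45,-3,rel),6),(pm([*S,.029],-93,45,-3,rel),4)]
chk([l[0] for l in L]); plan(*L)
# stage-2 grasp pose
chk([pm([*S,.027],87,45,-3,[0,0,-.012]),pm([*S,.12],87,45,-3,[0,0,-.012]),pm(tray(0,-.08,.12),-93,45,-3,[0,0,-.012]),pm(tray(0,-.08,.03),-93,45,-3,[0,0,-.012]),pm([.4525,.1732,.025],76,45,-14,[0,0,-.012]),pm([.507,.387,.025],63,45,-27,[0,0,-.012])],[0,.4,1.8,0,1,0])
E
```

```text
ik ok [-0.2   0.21  1.86  0.    1.08 -1.71] minmarg 0.62 dq 0.89
ik ok [-0.13  0.23  1.83  0.    1.08 -0.08] minmarg 0.65 dq 1.64
ik ok [ 0.14  0.43  1.77 -0.82  1.26  0.59] minmarg 0.71 dq 0.82
ik ok [ 0.14  0.57  1.77 -0.86  1.16  0.7 ] minmarg 0.67 dq 0.14
leg d=62mm rot=39 -> [ 0.593 -0.017  0.134]
  9 3 -3 0.113 -0.004 0; 9 3 -4 0.113 -0.004 0; 9 3 -4 0.113 -0.004 0; 9 2 -4 0.113 -0.004 0; 9 2 -5 0.113 -0.004 0
  9 1 -5 0.113 -0.004 0
leg d=40mm rot=90 -> [0.603 0.022 0.134]
  4 1 0 0 0 0.157; 4 0 0 0 0 0.157; 4 -0 0 0 0 0.157; 4 -1 0 0 0 0.157; 4 -2 0 0 0 0.157
  3 -2 0 0 0 0.157; 3 -3 0 0 0 0.157; 3 -3 0 0 0 0.157; 2 -3 0 0 0 0.157; 1 -4 0 0 0 0.157
leg d=24mm rot=45 -> [0.603 0.016 0.111]
  0 1 4 -0.131 0 0; 0 1 4 -0.131 0 0; 0 -0 4 -0.131 0 0; 0 -1 4 -0.131 0 0; 0 -1 4 -0.131 0 0
  0 -2 4 -0.131 0 0
leg d=91mm rot=0 -> [0.603 0.016 0.02 ]
  0 -16 16 0 0 0; 0 -16 16 0 0 0; 0 -16 16 0 0 0; 0 -16 16 0 0 0
ik ok [-0.42  0.52  1.85  0.78  1.23 -0.81] minmarg 0.63 dq 0.81
ik ok [-0.42  0.37  1.85  0.75  1.34 -0.7 ] minmarg 0.63 dq 0.15
ik ok [-0.34  0.35  1.89 -1.    0.94  0.35] minmarg 0.53 dq 1.75
ik ok [-0.34  0.5   1.89 -1.11  0.86  0.52] minmarg 0.42 dq 0.17
ik ok [-0.22  0.2   2.33  1.07  0.94 -0.78] minmarg 0.15 dq 2.17
ik ok [ 0.3   0.34  2.14  1.48  0.53 -0.52] minmarg 0.29 dq 0.52
```

All feasible. Moving, then checking the tilt before lowering.

```bash
python3 -m crank '9 3 -3 0.113 -0.004 0; 9 3 -4 0.113 -0.004 0; 9 3 -4 0.113 -0.004 0; 9 2 -4 0.113 -0.004 0; 9 2 -5 0.113 -0.004 0'; python3 -m crank '9 1 -5 0.113 -0.004 0; 4 1 0 0 0 0.157; 4 0 0 0 0 0.157; 4 0 0 0 0 0.157; 4 -1 0 0 0 0.157'; python3 -m crank '4 -2 0 0 0 0.157; 3 -2 0 0 0 0.157; 3 -3 0 0 0 0.157; 3 -3 0 0 0 0.157; 2 -3 0 0 0 0.157'; python3 -m crank '1 -4 0 0 0 0.157; 0 0 0 0 0 0' ; python3 - <<'E'
from h import *; from kin import *
rel=np.array([-.003,.0074,-.0058]); S=[.600,.015]
plan((pm([*S,.12],-93,45,-3,rel),6),(pm([*S,.029],-93,45,-3,rel),4))
E
```

```text
time: 28.88
eef_pos: [0.5925, -0.0262, 0.1287]
tcp_rot: [0.722, 0.688, 0.051, 0.048]
contact_force: [0.4, 0.1, -1.5]
opening: 0.623
time: 29.5
eef_pos: [0.5977, -0.0018, 0.1335]
tcp_rot: [0.903, 0.43, 0.014, 0.005]
contact_force: [0.2, 0.1, -2.9]
opening: 0.624
time: 30.12
eef_pos: [0.603, 0.0177, 0.1338]
tcp_rot: [0.999, 0.052, 0.015, -0.0]
contact_force: [1.4, 0.2, -2.0]
opening: 0.622
time: 30.38
eef_pos: [0.6035, 0.0218, 0.1336]
tcp_rot: [1.0, -0.022, 0.015, -0.002]
contact_force: [-0.3, 0.5, -1.4]
opening: 0.624
leg d=24mm rot=45 -> [0.603 0.016 0.111]
  -0 1 4 -0.132 -0.005 -0.001; -0 0 4 -0.132 -0.005 -0.001; -0 -0 4 -0.132 -0.005 -0.001; -0 -1 4 -0.132 -0.005 -0.001; -0 -1 4 -0.132 -0.005 -0.001
  -0 -2 4 -0.132 -0.005 -0.001
leg d=91mm rot=0 -> [0.603 0.016 0.02 ]
  0 -16 16 0 0 0; 0 -16 16 0 0 0; 0 -16 16 0 0 0; 0 -16 16 0 0 0
```

```bash
python3 -m crank '0 1 4 -0.132 -0.005 -0.001; 0 0 4 -0.132 -0.005 -0.001; 0 0 4 -0.132 -0.005 -0.001; 0 -1 4 -0.132 -0.005 -0.001; 0 -1 4 -0.132 -0.005 -0.001'; python3 -m crank '0 -2 4 -0.132 -0.005 -0.001; 0 -15 15 0 0 0; 0 -15 15 0 0 0; 0 -12 12 0 0 0; 0 0 0 0 0 0'; python3 - <<'E'
from h import *; from kin import *
rel=np.array([-.003,.0074,-.0058]); S=[.600,.015]
snap("scene","e1s",(130,110,380,290),3); snap("side","e1d",(150,120,350,270),3.5)
st=readout.get_state();print(st["eef_pos"]+R.from_quat(st["tcp_rot"]).apply(rel))
plan((pm([*S,.029],-93,45,-3,rel),2))
E
```

```text
time: 31.0
eef_pos: [0.6042, 0.0176, 0.1141]
tcp_rot: [0.946, -0.023, -0.005, 0.323]
contact_force: [-0.4, -0.3, -3.6]
opening: 0.624
time: 31.62
eef_pos: [0.6018, 0.0155, 0.0472]
tcp_rot: [0.924, -0.024, -0.012, 0.382]
contact_force: [0.1, 0.5, -1.2]
opening: 0.625
[0.60034382 0.01484634 0.05886792]
leg d=30mm rot=0 -> [0.603 0.016 0.02 ]
  -0 -11 11 0 0 0; -0 -11 11 0 0 0
```

View pics/e1s.png

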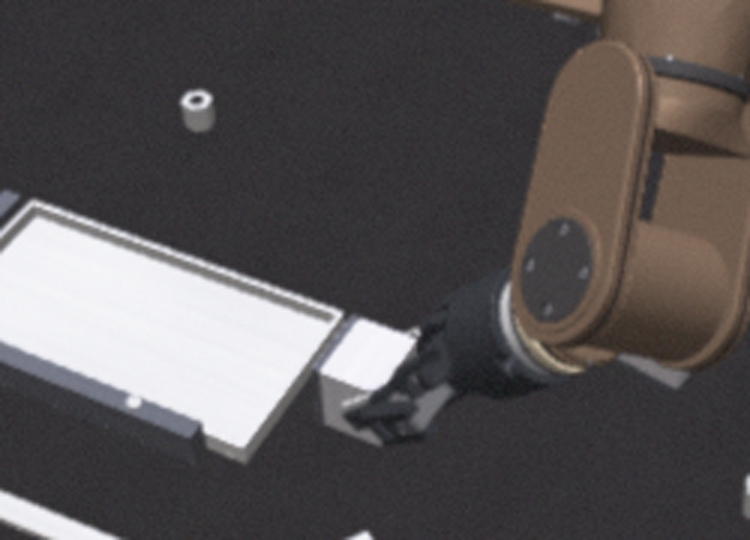

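View pics/e1d.png

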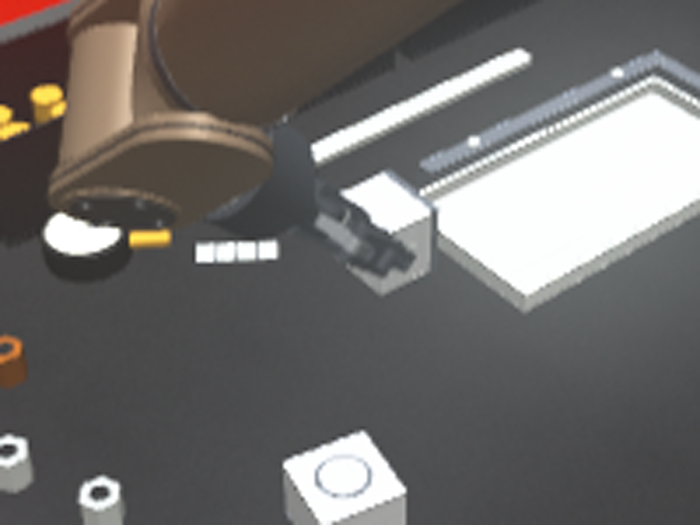

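The pot is level on its side, mouth toward the tray, and clear of the tray. Lowering to contact.

```bash
python3 -m crank '0 -9 9 0 0 0; 0 -9 9 0 0 0; 0 -2 2 0 0 0; 0 0 0 0 0 0'; python3 -m crank '0 -1.5 1.5 0 0 0; 0 0 0 0 0 0'
```

```text
time: 32.22
eef_pos: [0.603, 0.0164, 0.0207]
tcp_rot: [0.924, -0.024, -0.01, 0.382]
contact_force: [-0.1, -1.1, -1.6]
opening: 0.622
time: 32.48
eef_pos: [0.6033, 0.0163, 0.0205]
tcp_rot: [0.923, -0.025, -0.01, 0.383]
contact_force: [-2.0, 2.2, 5.8]
opening: 0.622
```

```bash
python3 -m crank '0 0 0 0 0 0; 0 0 0 0 0 0; 0 0 0 0 0 0' 0.9; python3 -m crank '0 0 -25 0 0 0; 0 0 -35 0 0 0; 0 0 -40 0 0 0; 0 0 -20 0 0 0; 0 0 0 0 0 0'; python3 - <<'E'
from h import *; from kin import *
st=snap("wrist","e2w"); snap("side","e2d",(180,120,340,240),4)
M=[.600,.015,.027]
L=[(pm([.60,-.01,.19],-93,0,-3,[0,0,0]),6),(pm(M,87,45,-3,[0,0,.09]),8),]
chk([l[0] for l in L]); plan(*L)
E
```

```text
time: 32.85
eef_pos: [0.6032, 0.0162, 0.0188]
tcp_rot: [0.924, -0.024, -0.01, 0.382]
contact_force: [0.9, 0.6, -0.1]
opening: 0.949
time: 33.48
eef_pos: [0.6086, 0.1025, 0.1056]
tcp_rot: [0.924, -0.024, -0.008, 0.382]
contact_force: [-0.6, -0.9, -1.0]
opening: 0.952
ik ok [-0.19  0.16  1.8  -0.    1.18 -0.13] minmarg 0.68 dq 0.79
ik ok [-0.52  0.44  1.81  0.7   1.38 -0.78] minmarg 0.67 dq 0.7
leg d=141mm rot=45 -> [ 0.6  -0.01  0.19]
  -0 23 3 0.131 0 0; -0 24 -0 0.131 0 0; -0 23 -3 0.131 0 0; -0 23 -6 0.131 0 0; -0 22 -9 0.131 0 0
  -0 20 -12 0.131 0 0
leg d=107mm rot=45 -> [ 0.597 -0.049  0.091]
  -0 5 12 0.098 0 0; -0 6 12 0.098 0 0; -0 7 11 0.098 0 0; -0 8 10 0.098 0 0; -0 9 10 0.098 0 0
  -0 10 9 0.098 0 0; -0 11 8 0.098 0 0; -0 12 7 0.098 0 0
```

View pics/e2w.png

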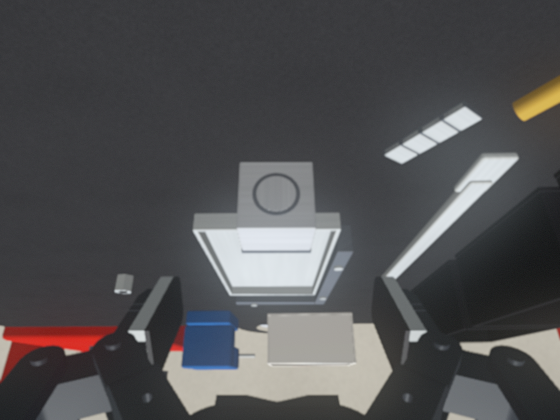

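View pics/e2d.png

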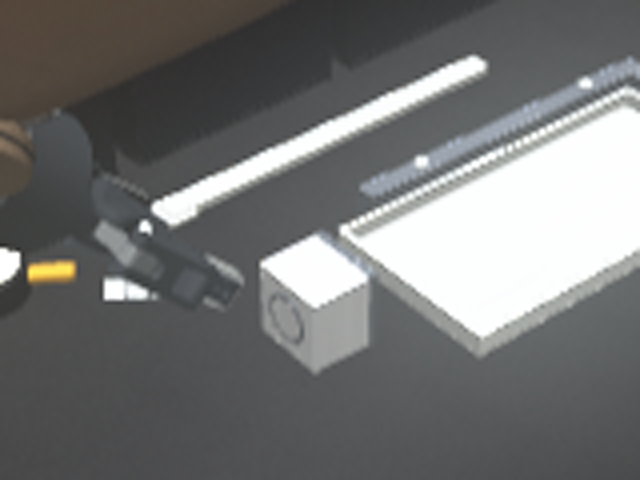

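The pot rests on its side, base toward the camera at wrist (277,194). Now fly over and regrasp from the tray side.

```bash
python3 -m crank '0 23 3 0.131 0 0; 0 24 0 0.131 0 0; 0 23 -3 0.131 0 0; 0 23 -6 0.131 0 0; 0 22 -9 0.131 0 0'; python3 -m crank '0 20 -12 0.131 0 0; 0 5 12 0.098 0 0; 0 6 12 0.098 0 0; 0 7 11 0.098 0 0; 0 8 10 0.098 0 0';  python3 -m crank '0 9 10 0.098 0 0; 0 10 9 0.098 0 0; 0 11 8 0.098 0 0; 0 12 7 0.098 0 0; 0 0 0 0 0 0'; python3 - <<'E'
from h import *; from kin import *
st=snap("wrist","e3w"); print(st["eef_pos"], proj("wrist",[[.6,.015,.054]],st))
M=[.600,.015,.027]
plan((pm(M,87,45,-3,[0,0,-.012]),4))
E
```

```text
time: 34.2
eef_pos: [0.6015, 0.0059, 0.1743]
tcp_rot: [0.998, -0.027, -0.003, 0.063]
contact_force: [-0.7, -0.5, 0.2]
opening: 0.951
time: 34.83
eef_pos: [0.5994, -0.0311, 0.1392]
tcp_rot: [0.98, -0.027, 0.004, -0.197]
contact_force: [0.3, -0.5, -0.3]
opening: 0.949
time: 35.45
eef_pos: [0.5972, -0.0496, 0.0862]
tcp_rot: [0.923, -0.027, 0.007, -0.383]
contact_force: [-0.3, 0.4, -0.5]
opening: 0.948
[ 0.59723991 -0.04961689  0.08622451] [[276.66897619 190.2638146 ]]
leg d=101mm rot=0 -> [0.6   0.023 0.019]
  -0 -1 25 0 0 -0.001; -0 -1 25 0 0 -0.001; -0 -1 25 0 0 -0.001; -0 -1 25 0 0 -0.001
```

View pics/e3w.png

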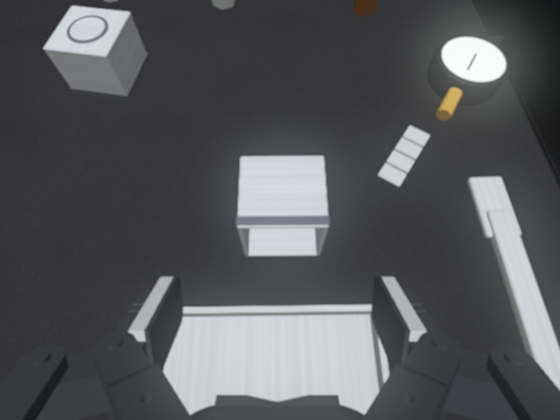

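```bash
python3 -m crank '1 -1 25 0 0 0; 1 -1 25 0 0 0; 1 -1 25 0 0 0; 0 -1 24 0 0 0; 0 0 0 0 0 0'; python3 -m crank '0 0 0 0 0 0; 0 0 0 0 0 0; 0 0 0 0 0 0; 0 0 0 0 0 0; 0 0 0 0 0 0' -1 60; python3 - <<'E'
from h import *; from kin import *
M=[.602,.015,.027]
rel=midrel(M); print("rel",rel.round(4))
st=readout.get_state(); Rm=R.from_quat(st["tcp_rot"]).as_matrix(); p=st["eef_pos"]
T=tray(0,-.08,0)
L=[((p+[0,0,.09],Rm),4),(pm([T[0],T[1],.12],-93.15,45,-3.15,rel),11),(pm([T[0],T[1],.030],-93.15,45,-3.15,rel),4)]
chk([l[0] for l in L]); plan(*L)
E
```

```text
time: 36.12
eef_pos: [0.6047, 0.0265, 0.0207]
tcp_rot: [0.923, -0.024, 0.008, -0.383]
contact_force: [0.5, 0.3, -0.1]
opening: 0.951
time: 36.75
eef_pos: [0.6074, 0.0229, 0.0238]
tcp_rot: [0.924, -0.024, 0.011, -0.382]
contact_force: [0.4, -4.7, 4.9]
opening: 0.625
rel [-0.005   0.0035 -0.008 ]
ik ok [-0.41  0.38  1.84  0.75  1.34 -0.7 ] minmarg 0.64 dq 0.15
ik ok [-0.33  0.36  1.87 -0.99  0.95  0.35] minmarg 0.54 dq 1.74
ik ok [-0.33  0.51  1.87 -1.1   0.87  0.52] minmarg 0.43 dq 0.17
leg d=90mm rot=0 -> [0.607 0.023 0.114]
  0 -16 -16 0 0 0; 0 -16 -16 0 0 0; 0 -16 -16 0 0 0; 0 -16 -16 0 0 0
leg d=294mm rot=90 -> [ 0.585 -0.27   0.112]
  -1 19 -19 -0.143 0 0; -1 22 -16 -0.143 0 0; -1 24 -13 -0.143 0 0; -1 25 -9 -0.143 0 0; -1 26 -5 -0.143 0 0
  -1 27 -2 -0.143 0 0; -1 27 2 -0.143 0 0; -1 26 6 -0.143 0 0; -1 25 10 -0.143 0 0; -1 23 13 -0.143 0 0
  -1 21 16 -0.143 0 0
leg d=90mm rot=0 -> [ 0.585 -0.27   0.022]
  0 -16 16 0 0 0; 0 -16 16 0 0 0; 0 -16 16 0 0 0; 0 -16 16 0 0 0
```

Gripped (0.625). Lift, turn 90° and carry to the -80 mm slot.

```bash
python3 -m crank '0 -16 -16 0 0 0; 0 -16 -16 0 0 0; 0 -16 -16 0 0 0; 0 -16 -16 0 0 0; 0 0 0 0 0 0' - 80; python3 -m crank '-1 19 -19 -0.143 0 0; -1 22 -16 -0.143 0 0; -1 24 -13 -0.143 0 0; -1 25 -9 -0.143 0 0; -1 26 -5 -0.143 0 0'; python3 -m crank '-1 27 -2 -0.143 0 0; -1 27 2 -0.143 0 0; -1 26 6 -0.143 0 0; -1 25 10 -0.143 0 0; -1 23 13 -0.143 0 0'; python3 -m crank '-1 21 16 -0.143 0 0; 0 0 0 0 0 0'; python3 - <<'E'
from h import *; from kin import *
rel=np.array([0,.0035,-.008]); T=tray(0,-.08,0)
snap("scene","e4s",(70,90,350,300),2.8)
plan((pm([T[0],T[1],.060],-93.15,45,-3.15,rel),3),(pm([T[0],T[1],.030],-93.15,45,-3.15,rel),2))
E
```

```text
time: 37.38
eef_pos: [0.6078, 0.0235, 0.1157]
tcp_rot: [0.924, -0.023, 0.012, -0.381]
contact_force: [0.1, 0.7, -2.4]
opening: 0.623
time: 38.0
eef_pos: [0.5939, -0.1107, 0.1114]
tcp_rot: [0.999, -0.026, 0.0, -0.033]
contact_force: [-0.2, -0.6, -3.3]
opening: 0.621
time: 38.62
eef_pos: [0.5818, -0.2439, 0.1099]
tcp_rot: [0.948, -0.025, -0.009, 0.318]
contact_force: [-0.8, 0.6, -1.5]
opening: 0.621
time: 38.88
eef_pos: [0.5779, -0.269, 0.1069]
tcp_rot: [0.924, -0.023, -0.013, 0.382]
contact_force: [-0.8, 1.1, -1.9]
opening: 0.621
leg d=57mm rot=0 -> [ 0.58  -0.27   0.052]
  1 -13 14 -0.001 0 0.001; 1 -13 14 -0.001 0 0.001; 1 -13 14 -0.001 0 0.001
leg d=30mm rot=0 -> [ 0.58  -0.27   0.022]
  0 -11 11 0 0 0; 0 -11 11 0 0 0
```

View pics/e4s.png

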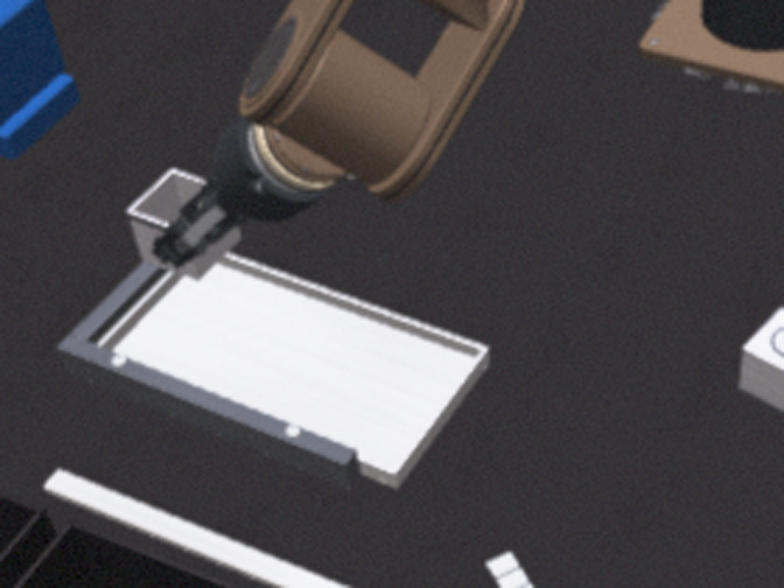

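Mouth-up and level above the slot. Lowering.

```bash
python3 -m crank '1 -13 14 0 0 0; 1 -13 14 0 0 0; 1 -13 14 0 0 0; 0 -8 8 0 0 0; 0 0 0 0 0 0'; python3 -m crank '0 -2 2 0 0 0; 0 0 0 0 0 0';python3 -m crank '0 -1.5 1.5 0 0 0; 0 0 0 0 0 0'
```

```text
time: 39.55
eef_pos: [0.5821, -0.2722, 0.0404]
tcp_rot: [0.923, -0.024, -0.011, 0.383]
contact_force: [0.4, 1.1, -2.1]
opening: 0.627
time: 39.8
eef_pos: [0.5834, -0.2727, 0.04]
tcp_rot: [0.923, -0.024, -0.009, 0.384]
contact_force: [1.0, -0.9, -1.6]
opening: 0.624
time: 40.05
eef_pos: [0.583, -0.2725, 0.0374]
tcp_rot: [0.923, -0.024, -0.01, 0.384]
contact_force: [-0.2, -0.8, -1.7]
opening: 0.622
```

```bash
python3 -m crank '0 -5 5 0 0 0; 0 -2 2 0 0 0; 0 0 0 0 0 0'; python3 -m crank '0 -2 2 0 0 0; 0 0 0 0 0 0';python3 -m crank '0 -1.5 1.5 0 0 0; 0 0 0 0 0 0'
```

```text
time: 40.42
eef_pos: [0.5826, -0.2724, 0.0267]
tcp_rot: [0.923, -0.024, -0.011, 0.384]
contact_force: [-0.3, -0.7, -2.0]
opening: 0.622
time: 40.67
eef_pos: [0.5829, -0.2725, 0.0243]
tcp_rot: [0.923, -0.024, -0.01, 0.384]
contact_force: [0.9, 0.3, -1.7]
opening: 0.621
time: 40.92
eef_pos: [0.5829, -0.2725, 0.0222]
tcp_rot: [0.923, -0.024, -0.01, 0.384]
contact_force: [0.3, -0.4, -1.7]
opening: 0.619
```

```bash
python3 -m crank '0 -1.5 1.5 0 0 0; 0 0 0 0 0 0'; python3 -m crank '0 -1.5 1.5 0 0 0; 0 0 0 0 0 0'
```

```text
time: 41.18
eef_pos: [0.5832, -0.2728, 0.0221]
tcp_rot: [0.922, -0.025, -0.01, 0.385]
contact_force: [-3.3, 3.5, 5.9]
opening: 0.624
time: 41.42
eef_pos: [0.5834, -0.2731, 0.0221]
tcp_rot: [0.922, -0.025, -0.01, 0.387]
contact_force: [-6.6, 6.3, 13.4]
opening: 0.626
```

Contact (13 N). Release and withdraw along the tool axis.

```bash
python3 -m crank '0 0 0 0 0 0; 0 0 0 0 0 0; 0 0 0 0 0 0' 0.8; python3 -m crank '0 0 -20 0 0 0; 0 0 -35 0 0 0; 0 0 -40 0 0 0; 0 0 -20 0 0 0; 0 0 0 0 0 0'; python3 - <<'E'
from h import *; from kin import *
snap("scene","e5s",(70,90,350,300),2.8); snap("scene","e5full")
A=[.4525,.1732,.025]
L=[(pm([.56,-.08,.22],-93,0,-3,[0,0,0]),7),(pm([.47,.12,.22],76,0,-14,[0,0,0]),8),(pm(A,76,45,-14,[0,0,.09]),6),(pm(A,76,45,-14,[0,0,-.010]),4)]
chk([l[0] for l in L]); plan(*L)
E
```

```text
time: 41.8
eef_pos: [0.5829, -0.2727, 0.0179]
tcp_rot: [0.923, -0.024, -0.01, 0.384]
contact_force: [0.0, 0.5, -0.4]
opening: 0.902
time: 42.42
eef_pos: [0.5884, -0.1902, 0.1009]
tcp_rot: [0.923, -0.024, -0.008, 0.384]
contact_force: [-0.3, -0.1, -0.0]
opening: 0.9
ik ok [-0.32  0.06  1.86 -0.    1.23 -0.27] minmarg 0.62 dq 0.97
ik ok [ 0.04 -0.13  2.04 -0.    1.23  0.28] minmarg 0.44 dq 0.55
ik ok [-0.4  -0.02  2.37  0.88  1.14 -0.69] minmarg 0.11 dq 0.97
ik ok [-0.22  0.2   2.33  1.06  0.94 -0.78] minmarg 0.15 dq 0.21
leg d=167mm rot=45 -> [ 0.56 -0.08  0.22]
  -5 1 -23 0.113 0 0; -5 -1 -23 0.113 0 0; -5 -4 -23 0.113 0 0; -5 -7 -22 0.113 0 0; -5 -9 -22 0.113 0 0
  -5 -11 -20 0.113 0 0; -5 -14 -19 0.113 0 0
leg d=219mm rot=11 -> [0.47 0.12 0.22]
  -13 -24 0 0 0 0.024; -13 -24 0 0 0 0.024; -14 -24 0 0 0 0.024; -14 -23 0 0 0 0.024; -15 -23 0 0 0 0.024
  -15 -23 0 0 0 0.024; -16 -22 0 0 0 0.024; -16 -22 0 0 0 0.024
leg d=136mm rot=45 -> [0.437 0.111 0.089]
  -5 3 22 0.131 0 0; -5 6 21 0.131 0 0; -5 8 20 0.131 0 0; -5 11 19 0.131 0 0; -5 13 18 0.131 0 0
  -5 15 16 0.131 0 0
leg d=100mm rot=0 -> [0.454 0.18  0.018]
  -0 -0 25 0 0 0; -0 -0 25 0 0 0; -0 -0 25 0 0 0; -0 -0 25 0 0 0
```

View pics/e5s.png

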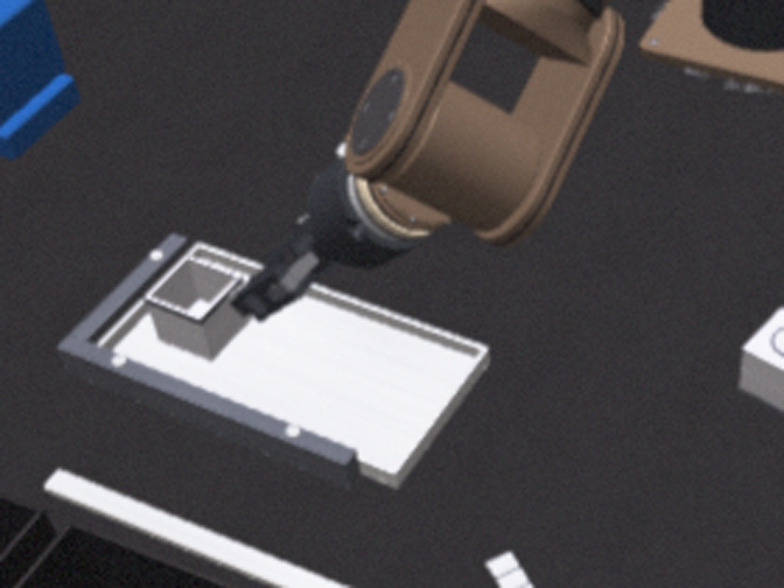

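View pics/e5full.png

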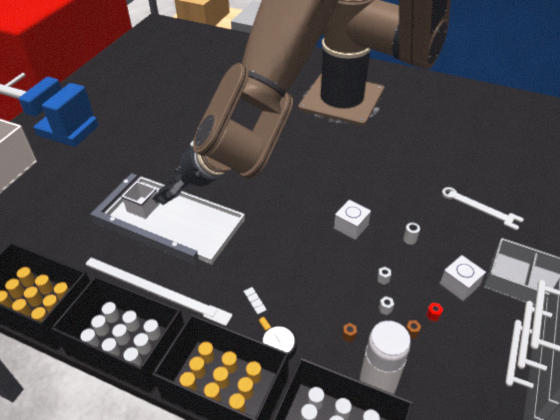

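Pot B stands mouth-up in the right-hand slot. Pot C has been knocked, from scene (448,268) to (463,277), so I'll re-measure it later. Pot A is unmoved. On to pot A.

```bash
python3 -m crank '-5 1 -23 0.113 0 0; -5 -1 -23 0.113 0 0; -5 -4 -23 0.113 0 0; -5 -7 -22 0.113 0 0; -5 -9 -22 0.113 0 0' 1; python3 -m crank '-5 -11 -20 0.113 0 0; -5 -14 -19 0.113 0 0; -13 -24 0 0 0 0.024; -13 -24 0 0 0 0.024; -14 -24 0 0 0 0.024'; python3 -m crank '-14 -23 0 0 0 0.024; -15 -23 0 0 0 0.024; -15 -23 0 0 0 0.024; -16 -22 0 0 0 0.024; -16 -22 0 0 0 0.024'; python3 -m crank '-5 3 22 0.131 0 0; -5 6 21 0.131 0 0; -5 8 20 0.131 0 0; -5 11 19 0.131 0 0; -5 13 18 0.131 0 0'; python3 -m crank '-5 15 16 0.131 0 0; 0 0 0 0 0 0'; python3 - <<'E'
from h import *; from kin import *
st=snap("wrist","f1w"); print(st["eef_pos"], proj("wrist",[[.4525,.1732,.05]],st),proj("wrist",[st["eef_pos"]+R.from_quat(st["tcp_rot"]).apply([0,0,.07])],st))
A=[.4525,.1732,.025]
plan((pm(A,76,45,-14,[0,0,-.010]),4))
E
```

```text
time: 43.15
eef_pos: [0.5654, -0.1122, 0.1845]
tcp_rot: [0.994, -0.027, -0.004, 0.109]
contact_force: [-0.0, -0.6, -0.1]
opening: 0.998
time: 43.78
eef_pos: [0.5225, -0.0059, 0.2183]
tcp_rot: [0.998, -0.064, -0.001, -0.001]
contact_force: [-0.1, 0.0, 1.4]
opening: 0.997
time: 44.4
eef_pos: [0.4672, 0.1187, 0.2187]
tcp_rot: [0.992, -0.123, -0.002, -0.001]
contact_force: [0.4, 0.2, 0.1]
opening: 1.0
time: 45.02
eef_pos: [0.44, 0.1109, 0.1102]
tcp_rot: [0.939, -0.117, 0.04, -0.322]
contact_force: [-0.9, -0.4, -0.3]
opening: 0.999
time: 45.28
eef_pos: [0.4323, 0.1104, 0.0861]
tcp_rot: [0.916, -0.117, 0.043, -0.382]
contact_force: [0.6, 0.0, -0.9]
opening: 0.999
[0.43230995 0.11038335 0.08612638] [[284.57900925 191.67681656]] [[277.3999053  223.62446757]]
leg d=101mm rot=0 -> [0.454 0.18  0.018]
  1 -0 25 -0.001 0.001 -0.002; 1 -0 25 -0.001 0.001 -0.002; 1 -0 25 -0.001 0.001 -0.002; 1 -0 25 -0.001 0.001 -0.002
```

View pics/f1w.png

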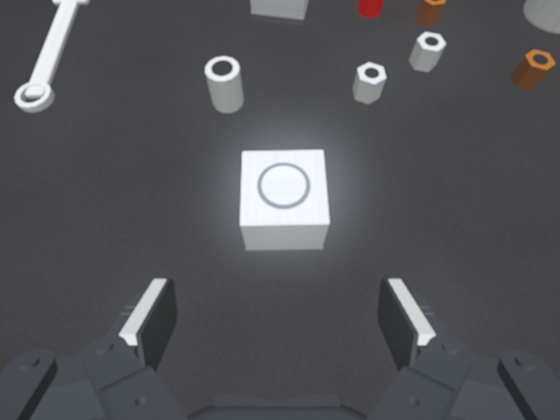

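Pot A is squarely ahead at (284,187), matching the prediction, and the socket is well beyond it. Approach and grip.

```bash
python3 -m crank '1 0 25 0 0 0; 1 0 25 0 0 0; 1 0 25 0 0 0; 1 0 26 0 0 0; 0 0 0 0 0 0'; python3 -m crank '0 0 0 0 0 0; 0 0 0 0 0 0; 0 0 0 0 0 0; 0 0 0 0 0 0; 0 0 0 0 0 0' -1 80; python3 - <<'E'
from h import *; from kin import *
st=readout.get_state(); Rm=R.from_quat(st["tcp_rot"]).as_matrix(); p=st["eef_pos"]
rel=midrel([.4525,.1745,.025]); print("rel",rel.round(4)); rel[0]=0
L=[((p+[0,0,.10],Rm),4),(pm([.53,.07,.14],76,0,-9,rel),6),(pm([.60,.015,.125],-93.15,45,-3,rel),7),(pm([.60,.015,.029],-93.15,45,-3,rel),4)]
chk([l[0] for l in L]); plan(*L)
E
```

```text
time: 45.95
eef_pos: [0.4565, 0.1807, 0.0188]
tcp_rot: [0.917, -0.111, 0.046, -0.381]
contact_force: [-0.5, -0.1, 0.3]
opening: 1.0
time: 46.58
eef_pos: [0.4573, 0.1792, 0.0199]
tcp_rot: [0.916, -0.112, 0.048, -0.382]
contact_force: [-2.6, -2.2, 6.9]
opening: 0.624
rel [-0.0035  0.0004 -0.0077]
ik ok [-0.22 -0.05  2.32  0.93  1.08 -0.53] minmarg 0.16 dq 0.25
ik ok [-0.06  0.08  2.   -0.    1.06  0.1 ] minmarg 0.48 dq 0.93
ik ok [ 0.13  0.41  1.78 -0.82  1.26  0.58] minmarg 0.7 dq 0.82
ik ok [ 0.13  0.56  1.79 -0.86  1.16  0.7 ] minmarg 0.67 dq 0.15
leg d=100mm rot=0 -> [0.457 0.179 0.12 ]
  0 -18 -18 0 0 0; 0 -18 -18 0 0 0; 0 -18 -18 0 0 0; 0 -18 -18 0 0 0
leg d=132mm rot=46 -> [0.53  0.07  0.132]
  16 9 -12 -0.132 -0.006 -0.014; 16 11 -11 -0.132 -0.006 -0.014; 16 12 -9 -0.132 -0.006 -0.014; 16 13 -8 -0.132 -0.006 -0.014; 15 15 -6 -0.132 -0.006 -0.014
  15 15 -4 -0.132 -0.006 -0.014
leg d=93mm rot=45 -> [0.6   0.01  0.119]
  11 7 2 -0.112 0.006 -0.014; 11 7 3 -0.112 0.006 -0.014; 11 7 4 -0.112 0.006 -0.014; 11 6 4 -0.112 0.006 -0.014; 11 6 5 -0.112 0.006 -0.014
  11 6 6 -0.112 0.006 -0.014; 11 5 6 -0.112 0.006 -0.014
leg d=96mm rot=0 -> [0.6   0.01  0.023]
  0 -17 17 0 0 0; 0 -17 17 0 0 0; 0 -17 17 0 0 0; 0 -17 17 0 0 0
```

```bash
python3 -m crank '0 -18 -18 0 0 0; 0 -18 -18 0 0 0; 0 -18 -18 0 0 0; 0 -18 -18 0 0 0; 0 0 0 0 0 0'; python3 -m crank '16 9 -12 -0.132 -0.006 -0.014; 16 11 -11 -0.132 -0.006 -0.014; 16 12 -9 -0.132 -0.006 -0.014; 16 13 -8 -0.132 -0.006 -0.014; 15 15 -6 -0.132 -0.006 -0.014'; python3 -m crank '15 15 -4 -0.132 -0.006 -0.014; 11 7 2 -0.112 0.006 -0.014; 11 7 3 -0.112 0.006 -0.014; 11 7 4 -0.112 0.006 -0.014; 11 6 4 -0.112 0.006 -0.014'; python3 -m crank '11 6 5 -0.112 0.006 -0.014; 11 6 6 -0.112 0.006 -0.014; 11 5 6 -0.112 0.006 -0.014; 0 0 0 0 0 0'; python3 - <<'E'
from h import *; from kin import *
snap("side","f2d",(150,80,350,270),3)
rel=np.array([0,.0004,-.0077])
plan((pm([.60,.015,.029],-93.15,45,-3,rel),4))
E
```

```text
time: 47.2
eef_pos: [0.4576, 0.1785, 0.1219]
tcp_rot: [0.917, -0.112, 0.049, -0.381]
contact_force: [-0.5, 0.2, -1.3]
opening: 0.624
time: 47.82
eef_pos: [0.5169, 0.087, 0.1295]
tcp_rot: [0.995, -0.084, 0.006, -0.062]
contact_force: [0.1, 0.1, -1.2]
opening: 0.615
time: 48.45
eef_pos: [0.5685, 0.0352, 0.1228]
tcp_rot: [0.973, -0.047, -0.008, 0.226]
contact_force: [-0.1, 0.1, -2.1]
opening: 0.618
time: 48.95
eef_pos: [0.5985, 0.0098, 0.1158]
tcp_rot: [0.923, -0.022, -0.013, 0.383]
contact_force: [-0.3, 0.4, -0.0]
opening: 0.623
leg d=94mm rot=0 -> [0.6   0.01  0.023]
  0 -17 17 0 0 0.001; 0 -17 17 0 0 0.001; 0 -17 17 0 0 0.001; 0 -17 17 0 0 0.001
```

View pics/f2d.png

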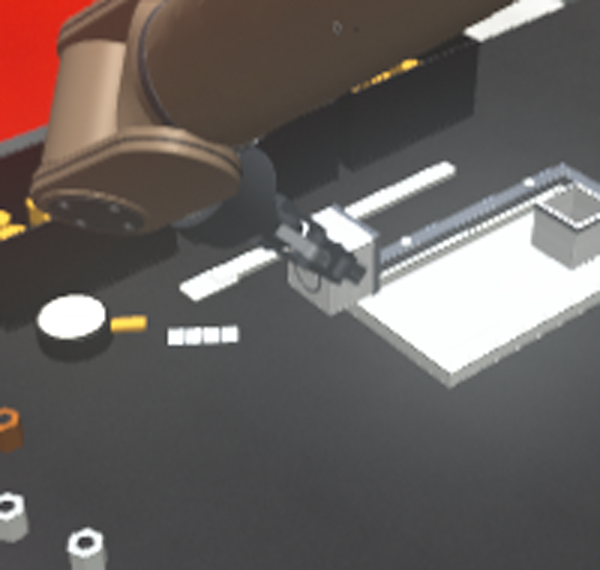

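The pot is held level on its side. Lowering to contact near z = 0.023.

```bash
python3 -m crank '0 -17 17 0 0 0; 0 -17 17 0 0 0; 0 -17 17 0 0 0; 0 -14 14 0 0 0; 0 0 0 0 0 0'; python3 -m crank '0 -2 2 0 0 0; 0 -1 1 0 0 0; 0 0 0 0 0 0'
```

```text
time: 49.62
eef_pos: [0.5994, 0.0092, 0.0263]
tcp_rot: [0.923, -0.023, -0.011, 0.384]
contact_force: [0.0, -0.1, -1.7]
opening: 0.623
time: 50.0
eef_pos: [0.6, 0.0092, 0.0259]
tcp_rot: [0.922, -0.024, -0.011, 0.385]
contact_force: [-3.7, 3.2, 7.8]
opening: 0.624
```

```bash
python3 -m crank '0 0 0 0 0 0; 0 0 0 0 0 0; 0 0 0 0 0 0' 0.9; python3 -m crank '0 0 -25 0 0 0; 0 0 -35 0 0 0; 0 0 -40 0 0 0; 0 0 -20 0 0 0; 0 0 0 0 0 0'; python3 - <<'E'
from h import *; from kin import *
st=snap("wrist","f3w"); 
print(proj("wrist",[[.6,.040,.027]],st))
M=[.600,.015,.027]
L=[(pm([.60,-.01,.19],-93,0,-3,[0,0,0]),6),(pm(M,87,45,-3,[0,0,.09]),8),]
plan(*L)
E
```

```text
time: 50.38
eef_pos: [0.6, 0.009, 0.0234]
tcp_rot: [0.923, -0.024, -0.01, 0.384]
contact_force: [-0.3, 0.2, -0.1]
opening: 0.95
time: 51.0
eef_pos: [0.6055, 0.0957, 0.1102]
tcp_rot: [0.923, -0.023, -0.008, 0.383]
contact_force: [-0.2, -0.1, -0.6]
opening: 0.948
[[273.01975879 180.92079743]]
leg d=133mm rot=45 -> [ 0.6  -0.01  0.19]
  0 22 3 0.131 0 0; 0 22 -0 0.131 0 0; 0 22 -3 0.131 0 0; 0 21 -6 0.131 0 0; 0 20 -9 0.131 0 0
  0 19 -11 0.131 0 0
leg d=107mm rot=45 -> [ 0.597 -0.049  0.091]
  -0 5 12 0.098 0 0; -0 6 12 0.098 0 0; -0 7 11 0.098 0 0; -0 8 10 0.098 0 0; -0 9 10 0.098 0 0
  -0 10 9 0.098 0 0; -0 11 8 0.098 0 0; -0 12 7 0.098 0 0
```

View pics/f3w.png

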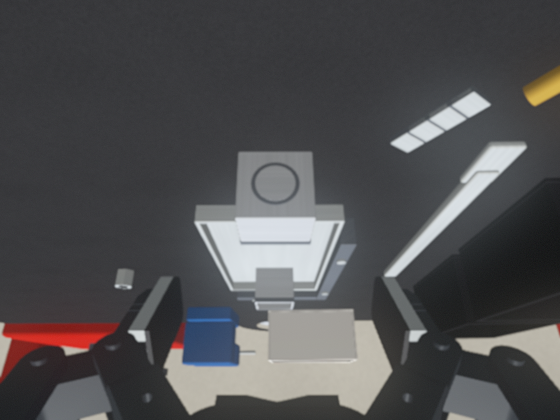

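The pot lies flat, base at (276,183), as expected. Fly over and regrasp.

```bash
python3 -m crank '0 22 3 0.131 0 0; 0 22 0 0.131 0 0; 0 22 -3 0.131 0 0; 0 21 -6 0.131 0 0; 0 20 -9 0.131 0 0'; python3 -m crank '0 19 -11 0.131 0 0; 0 5 12 0.098 0 0; 0 6 12 0.098 0 0; 0 7 11 0.098 0 0; 0 8 10 0.098 0 0';  python3 -m crank '0 9 10 0.098 0 0; 0 10 9 0.098 0 0; 0 11 8 0.098 0 0; 0 12 7 0.098 0 0; 0 0 0 0 0 0'; python3 - <<'E'
from h import *; from kin import *
st=snap("wrist","f4w"); print(st["eef_pos"], proj("wrist",[[.6,.015,.054]],st))
plan((pm([.601,.015,.027],87,45,-3,[0,0,-.010]),4))
E
```

```text
time: 51.68
eef_pos: [0.599, 0.0063, 0.1754]
tcp_rot: [0.998, -0.026, -0.003, 0.064]
contact_force: [-0.3, -0.2, -0.2]
opening: 0.953
time: 52.3
eef_pos: [0.5969, -0.03, 0.1393]
tcp_rot: [0.98, -0.026, 0.004, -0.195]
contact_force: [-0.2, 0.2, -0.3]
opening: 0.951
time: 52.92
eef_pos: [0.5947, -0.0487, 0.0865]
tcp_rot: [0.924, -0.027, 0.007, -0.382]
contact_force: [0.5, 0.6, 0.6]
opening: 0.949
[ 0.59469329 -0.04867065  0.08649392] [[281.00695901 191.30133268]]
leg d=98mm rot=0 -> [0.601 0.022 0.02 ]
  1 -0 25 0.001 0.001 -0.001; 1 -0 25 0.001 0.001 -0.001; 1 -0 25 0.001 0.001 -0.001; 1 -0 25 0.001 0.001 -0.001
```

View pics/f4w.png

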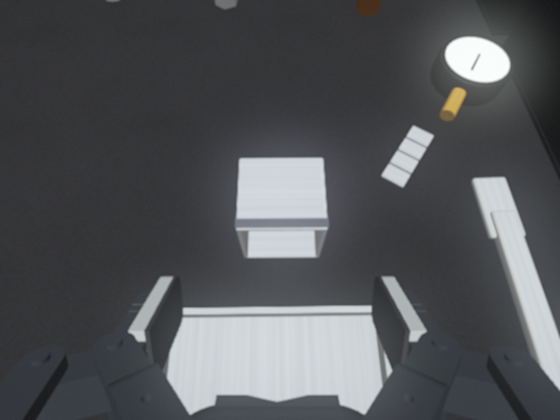

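```bash
python3 -m crank '1 0 25 0 0 0; 1 0 25 0 0 0; 1 -1 25 0 0 0; 0 0 24 0 0 0; 0 0 0 0 0 0'; python3 -m crank '0 0 0 0 0 0; 0 0 0 0 0 0; 0 0 0 0 0 0; 0 0 0 0 0 0; 0 0 0 0 0 0' -1 80; python3 - <<'E'
from h import *; from kin import *
M=[.602,.015,.027]
rel=midrel(M); print("rel",rel.round(4)); rel[0]=0
st=readout.get_state(); Rm=R.from_quat(st["tcp_rot"]).as_matrix(); p=st["eef_pos"]
T=tray(0,0,0)
L=[((p+[0,0,.10],Rm),4),(pm([T[0],T[1],.13],-93.15,45,-3.15,rel),11),(pm([T[0],T[1],.031],-93.15,45,-3.15,rel),5)]
chk([l[0] for l in L]); plan(*L)
E
```

```text
time: 53.6
eef_pos: [0.602, 0.0248, 0.0188]
tcp_rot: [0.924, -0.023, 0.007, -0.382]
contact_force: [-0.5, -0.3, 0.4]
opening: 0.95
time: 54.22
eef_pos: [0.6048, 0.0216, 0.0217]
tcp_rot: [0.924, -0.024, 0.011, -0.381]
contact_force: [0.5, -3.3, 4.0]
opening: 0.625
rel [-0.0024  0.0011 -0.0085]
ik ok [-0.42  0.36  1.84  0.74  1.35 -0.69] minmarg 0.64 dq 0.16
ik ok [-0.2   0.32  1.89 -0.95  1.04  0.41] minmarg 0.58 dq 1.69
ik ok [-0.2   0.49  1.89 -1.04  0.95  0.58] minmarg 0.49 dq 0.17
leg d=100mm rot=0 -> [0.605 0.022 0.122]
  0 -18 -18 0 0 0; 0 -18 -18 0 0 0; 0 -18 -18 0 0 0; 0 -18 -18 0 0 0
leg d=215mm rot=90 -> [ 0.585 -0.192  0.123]
  -1 14 -14 -0.142 0 0; -1 16 -12 -0.142 0 0; -1 17 -9 -0.142 0 0; -1 18 -7 -0.142 0 0; -1 19 -4 -0.142 0 0
  -1 19 -1 -0.142 0 0; -1 19 1 -0.142 0 0; -1 19 4 -0.142 0 0; -1 18 7 -0.142 0 0; -1 17 9 -0.142 0 0
  -1 16 12 -0.142 0 0
leg d=99mm rot=0 -> [ 0.585 -0.192  0.024]
  0 -14 14 0 0 0; 0 -14 14 0 0 0; 0 -14 14 0 0 0; 0 -14 14 0 0 0; 0 -14 14 0 0 0
```

```bash
python3 -m crank '0 -18 -18 0 0 0; 0 -18 -18 0 0 0; 0 -18 -18 0 0 0; 0 -18 -18 0 0 0; 0 0 0 0 0 0'; python3 -m crank '-1 14 -14 -0.142 0 0; -1 16 -12 -0.142 0 0; -1 17 -9 -0.142 0 0; -1 18 -7 -0.142 0 0; -1 19 -4 -0.142 0 0'; python3 -m crank '-1 19 -1 -0.142 0 0; -1 19 1 -0.142 0 0; -1 19 4 -0.142 0 0; -1 18 7 -0.142 0 0; -1 17 9 -0.142 0 0'; python3 -m crank '-1 16 12 -0.142 0 0; 0 0 0 0 0 0'; python3 - <<'E'
from h import *; from kin import *
rel=np.array([0,.0011,-.0085]); T=tray(0,0,0)
snap("scene","f5s",(70,90,350,300),2.8)
plan((pm([T[0],T[1],.031],-93.15,45,-3.15,rel),5))
E
```

```text
time: 54.85
eef_pos: [0.6045, 0.0228, 0.1237]
tcp_rot: [0.925, -0.023, 0.011, -0.38]
contact_force: [-0.5, 0.9, -1.1]
opening: 0.626
time: 55.48
eef_pos: [0.5927, -0.0748, 0.1207]
tcp_rot: [0.999, -0.025, -0.001, -0.034]
contact_force: [-0.2, 0.2, -0.8]
opening: 0.626
time: 56.1
eef_pos: [0.5827, -0.17, 0.1203]
tcp_rot: [0.949, -0.023, -0.01, 0.315]
contact_force: [0.6, 0.4, -1.7]
opening: 0.62
time: 56.35
eef_pos: [0.5793, -0.1888, 0.1177]
tcp_rot: [0.925, -0.022, -0.014, 0.378]
contact_force: [-0.1, 0.5, -1.0]
opening: 0.624
leg d=95mm rot=1 -> [ 0.585 -0.192  0.024]
  1 -13 14 -0.002 0 0.001; 1 -13 14 -0.002 0 0.001; 1 -13 14 -0.002 0 0.001; 1 -13 14 -0.002 0 0.001; 1 -13 14 -0.002 0 0.001
```

View pics/f5s.png

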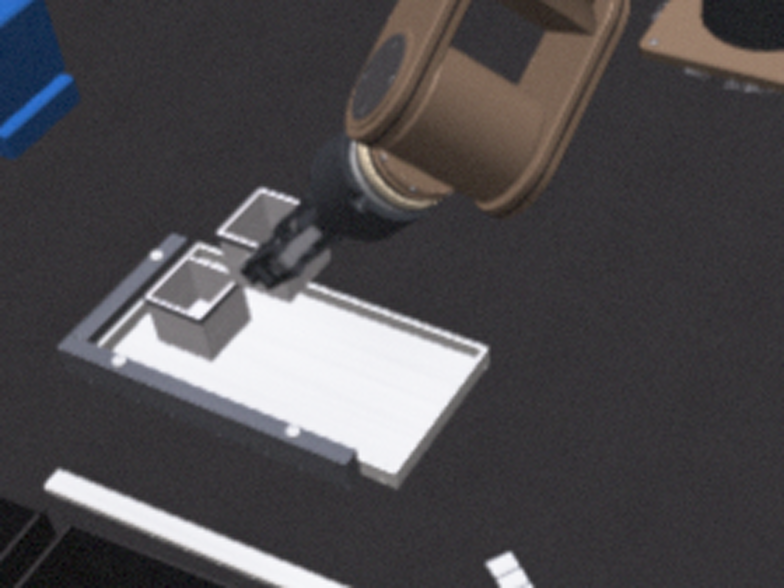

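Mouth-up above the middle slot, well spaced from the first pot. Lowering.

```bash
python3 -m crank '1 -13 14 0 0 0; 1 -13 14 0 0 0; 1 -13 14 0 0 0; 1 -13 14 0 0 0; 0 -10 10 0 0 0'; python3 -m crank '0 -2 2 0 0 0; 0 0 0 0 0 0';python3 -m crank '0 -2 2 0 0 0; 0 0 0 0 0 0';
```

```text
time: 57.02
eef_pos: [0.5852, -0.1926, 0.0301]
tcp_rot: [0.925, -0.023, -0.011, 0.38]
contact_force: [0.4, -0.8, -1.0]
opening: 0.622
time: 57.28
eef_pos: [0.5859, -0.1927, 0.0292]
tcp_rot: [0.925, -0.024, -0.01, 0.38]
contact_force: [0.1, -0.2, -0.9]
opening: 0.617
time: 57.52
eef_pos: [0.586, -0.1926, 0.0268]
tcp_rot: [0.925, -0.024, -0.01, 0.38]
contact_force: [-0.7, -0.2, -1.4]
opening: 0.625
```

```bash
python3 -m crank '0 -2 2 0 0 0; 0 0 0 0 0 0';python3 -m crank '0 -1.5 1.5 0 0 0; 0 0 0 0 0 0'
```

```text
time: 57.78
eef_pos: [0.5856, -0.1926, 0.0234]
tcp_rot: [0.925, -0.024, -0.01, 0.38]
contact_force: [-0.7, 0.6, -1.0]
opening: 0.624
time: 58.02
eef_pos: [0.5859, -0.1928, 0.0229]
tcp_rot: [0.924, -0.024, -0.01, 0.381]
contact_force: [-2.9, 3.4, 4.8]
opening: 0.62
```

Contact. Release and withdraw, then go to a viewpoint for pot C.

```bash
python3 -m crank '0 0 0 0 0 0; 0 0 0 0 0 0; 0 0 0 0 0 0' 0.8; python3 -m crank '0 0 -20 0 0 0; 0 0 -35 0 0 0; 0 0 -40 0 0 0; 0 0 -20 0 0 0; 0 0 0 0 0 0'; python3 - <<'E'
from h import *; from kin import *
snap("scene","f6s")
for c in("scene","side"):
  for d in optics.recognise(c,"pot1"):
    uv=np.array(d["xy"])*[560,420]; print(c,round(d["p"],2),uv.round(),onz(c,uv,.03)[:2].round(3))
V=[.50,.30,.26]
L=[(pm([.57,-.03,.22],-93,0,-3,[0,0,0]),6),(pm(V,76,0,-14,[0,0,0]),11)]
chk([l[0] for l in L]); plan(*L)
E
```

```text
time: 58.4
eef_pos: [0.5857, -0.1927, 0.0213]
tcp_rot: [0.925, -0.024, -0.01, 0.38]
contact_force: [-0.4, -0.3, 0.3]
opening: 0.897
time: 59.02
eef_pos: [0.591, -0.1108, 0.1048]
tcp_rot: [0.925, -0.023, -0.008, 0.38]
contact_force: [0.0, -0.2, -1.1]
opening: 0.899
scene 0.94 [172. 210.] [ 0.583 -0.188]
scene 0.88 [460. 277.] [0.517 0.418]
scene 0.74 [142. 200.] [ 0.583 -0.266]
side 0.97 [266. 172.] [ 0.661 -0.058]
side 0.6 [343. 158.] [ 0.57  -0.264]
side 0.57 [126. 314.] [0.506 0.422]
ik ok [-0.23  0.07  1.85 -0.    1.23 -0.18] minmarg 0.63 dq 0.91
ik ok [ 0.37  0.06  1.78 -0.    1.3   0.61] minmarg 0.7 dq 0.79
leg d=145mm rot=45 -> [ 0.57 -0.03  0.22]
  -4 4 -24 0.13 0 0; -4 1 -24 0.13 0 0; -4 -2 -24 0.13 0 0; -4 -5 -23 0.13 0 0; -4 -8 -23 0.13 0 0
  -4 -11 -21 0.13 0 0
leg d=340mm rot=11 -> [0.5  0.3  0.26]
  -8 -30 -4 0 0 0.017; -8 -29 -4 0 0 0.017; -9 -29 -4 0 0 0.017; -9 -29 -4 0 0 0.017; -10 -29 -4 0 0 0.017
  -10 -29 -4 0 0 0.017; -11 -29 -4 0 0 0.017; -11 -28 -4 0 0 0.017; -12 -28 -4 0 0 0.017; -12 -28 -4 0 0 0.017
  -13 -28 -4 0 0 0.017
```

View pics/f6s.png

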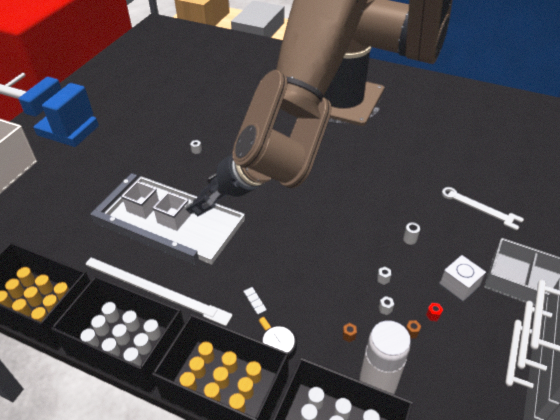

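Two pots stand mouth-up, at scene (140,195) and (172,208). Pot C is now near (0.51, 0.42), close to a clear two-cell box at (525,262). Moving to view it.

```bash
python3 -m crank '-4 4 -24 0.13 0 0; -4 1 -24 0.13 0 0; -4 -2 -24 0.13 0 0; -4 -5 -23 0.13 0 0; -4 -8 -23 0.13 0 0' 1; python3 -m crank '-4 -11 -21 0.13 0 0; -8 -30 -4 0 0 0.017; -8 -29 -4 0 0 0.017; -9 -29 -4 0 0 0.017; -9 -29 -4 0 0 0.017'; python3 -m crank '-10 -29 -4 0 0 0.017; -10 -29 -4 0 0 0.017; -11 -29 -4 0 0 0.017; -11 -28 -4 0 0 0.017; -12 -28 -4 0 0 0.017'; python3 -m crank '-12 -28 -4 0 0 0.017; -13 -28 -4 0 0 0.017; 0 0 0 0 0 0'; python3 - <<'E'
from h import *
np.set_printoptions(precision=4,suppress=True)
st=snap("wrist","g1w"); print(st["eef_pos"])
im=cv2.imread("pics/g1w.png"); g=cv2.cvtColor(im,cv2.COLOR_BGR2GRAY)
u=proj("wrist",[[.512,.418,.05]],st)[0]; print(u)
c=u.astype(int); x0,y0=max(c[0]-60,0),max(c[1]-60,0); s=g[y0:c[1]+60,x0:c[0]+60]
m=((s>150)*255).astype(np.uint8); m=cv2.morphologyEx(m,cv2.MORPH_CLOSE,np.ones((5,5)))
cs,_=cv2.findContours(m,cv2.RETR_EXTERNAL,cv2.CHAIN_APPROX_NONE); k=max(cs,key=cv2.contourArea)
b=cv2.boxPoints(cv2.minAreaRect(k))+[x0,y0]; print(b)
W=np.array([onz("wrist",p,.05,st)[:2] for p in b]); d=np.diff(np.vstack([W,W[:1]]),axis=0)
print("ctr",W.mean(0),"sides",np.linalg.norm(d,axis=1),"yaw",[round(np.degrees(np.arctan2(x[1],x[0]))%90,1) for x in d])
E
```

```text
time: 59.8
eef_pos: [0.5727, -0.0428, 0.2015]
tcp_rot: [0.998, -0.026, -0.003, 0.063]
contact_force: [0.4, 0.1, -0.8]
opening: 0.999
time: 60.42
eef_pos: [0.5445, 0.0905, 0.2359]
tcp_rot: [0.998, -0.061, -0.002, 0.0]
contact_force: [-0.7, -0.2, 0.6]
opening: 0.998
time: 61.05
eef_pos: [0.5134, 0.2401, 0.2558]
tcp_rot: [0.995, -0.103, -0.002, 0.001]
contact_force: [0.4, 0.3, -0.2]
opening: 1.002
time: 61.42
eef_pos: [0.5008, 0.3008, 0.2641]
tcp_rot: [0.993, -0.118, -0.001, 0.001]
contact_force: [-0.2, -0.8, 0.1]
opening: 1.0
[0.5008 0.3008 0.2641]
[259.6112  46.4452]
[[224.4615  69.6923]
 [237.3846   5.0769]
 [297.7692  17.1538]
 [284.8462  81.7692]]
ctr [0.5138 0.4195] sides [0.0557 0.0548 0.0561 0.0577] yaw [np.float64(61.9), np.float64(66.2), np.float64(64.9), np.float64(65.7)]
```

View pics/g1w.png

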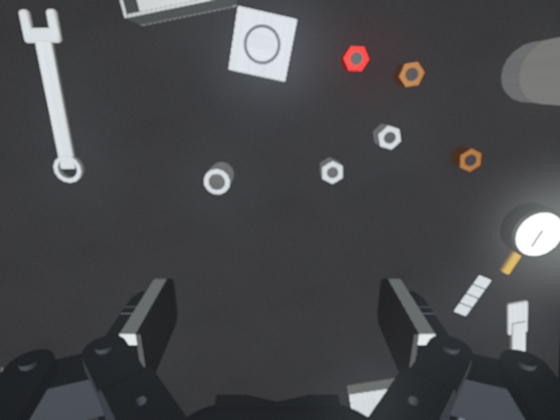

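Pot C is at (0.514, 0.420), yaw -25°. I'll check the clearance to the clear box at wrist (122–235, 5–18) and to the red nut.

```bash
python3 - <<'E'
from h import *; from kin import *
for uv in [(235,8),(180,20),(128,22)]:
    print(uv,onz("wrist",uv,.0).round(3),onz("wrist",uv,.03).round(3))
C=[.514,.4205,.025]
p,Rm=pm(C,65,45,-25,[0,0,-.010])
for s in(-1,1): print("finger back",(p+Rm@[s*.050,0,-.02]).round(3),(p+Rm@[s*.050,0,0]).round(3))
V=[.485,.33,.22]
L=[(pm(V,65,0,-25,[0,0,0]),3),(pm(C,65,45,-25,[0,0,.09]),7),(pm(C,65,45,-25,[0,0,-.010]),4)]
chk([l[0] for l in L]); plan(*L)
snap("side","g1d",(40,240,240,390),3.5)
E
```

```text
(235, 8) [0.496 0.463 0.   ] [0.498 0.457 0.03 ]
(180, 20) [0.438 0.465 0.   ] [0.444 0.459 0.03 ]
(128, 22) [0.385 0.477 0.   ] [0.395 0.47  0.03 ]
finger back [0.466 0.435 0.032] [0.472 0.448 0.018]
finger back [0.556 0.393 0.032] [0.562 0.406 0.018]
ik ok [ 0.42  0.1   1.81 -0.    1.23  0.86] minmarg 0.67 dq 0.26
ik ok [ 0.24  0.12  2.22  1.23  0.63 -0.31] minmarg 0.26 dq 1.23
ik ok [ 0.35  0.38  2.08  1.45  0.53 -0.48] minmarg 0.29 dq 0.26
leg d=56mm rot=11 -> [0.485 0.33  0.22 ]
  -8 -9 15 0.001 0.001 0.066; -8 -8 15 0.001 0.001 0.066; -9 -7 15 0.001 0.001 0.066
leg d=135mm rot=45 -> [0.487 0.363 0.089]
  -2 -4 19 0.112 0 0; -2 -2 19 0.112 0 0; -2 -0 19 0.112 0 0; -2 2 19 0.112 0 0; -2 4 19 0.112 0 0
  -2 6 18 0.112 0 0; -2 8 17 0.112 0 0
leg d=100mm rot=0 -> [0.517 0.427 0.018]
  -0 -0 25 0 0 0; -0 -0 25 0 0 0; -0 -0 25 0 0 0; -0 -0 25 0 0 0
```

View pics/g1d.png

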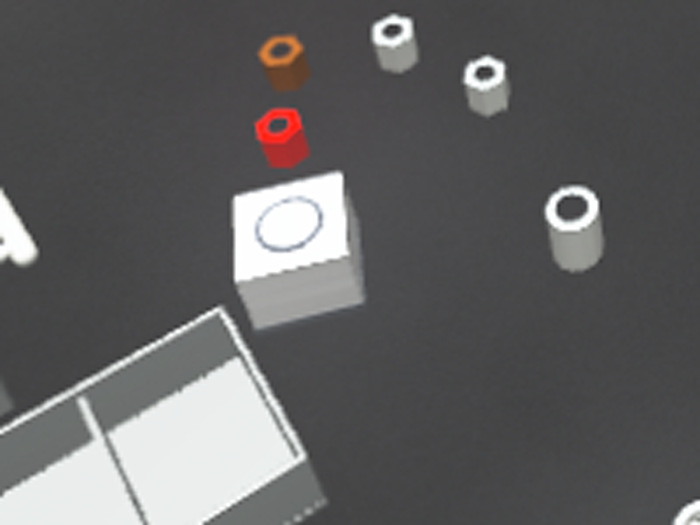

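With jaws along -25° the left finger would come within about 5 mm of the box. Jaws along 65°, leaning to the open +x side, clear better. Checking that one.

```bash
python3 - <<'E'
from h import *; from kin import *
C=[.514,.4205,.025]
V=[.56,.36,.22]
L=[(pm(V,155,0,65,[0,0,0]),9),(pm(C,155,45,65,[0,0,.09]),7),(pm(C,155,45,65,[0,0,-.010]),4),(pm([.514,.42,.13],155,45,65,[0,0,-.010]),4),(pm([.56,.25,.15],155,0,65,[0,0,-.01]),6),(pm([.60,.05,.15],-93,0,-3,[0,0,-.01]),9),(pm([.60,.015,.125],-93,45,-3,[0,0,-.01]),6)]
chk([l[0] for l in L]); plan(*L[:3])
E
```

```text
ik ok [ 0.42  0.28  1.61 -0.    1.26 -0.72] minmarg 0.87 dq 1.32
ik ok [ 0.29  0.75  1.33  0.49  1.69 -0.95] minmarg 1.12 dq 0.49
ik ok [ 0.35  0.76  1.47  0.52  1.53 -0.98] minmarg 1.01 dq 0.15
ik ok [ 0.35  0.62  1.46  0.53  1.66 -0.91] minmarg 1.02 dq 0.14
ik ok [ 0.25  0.24  1.81 -0.    1.09 -0.88] minmarg 0.67 dq 0.56
ik ok [-0.09  0.22  1.83  0.    1.09 -0.03] minmarg 0.65 dq 0.85
ik ok [ 0.13  0.41  1.79 -0.82  1.26  0.58] minmarg 0.69 dq 0.82
leg d=95mm rot=79 -> [0.56 0.36 0.22]
  5 -8 5 0 0 -0.153; 6 -7 5 0 0 -0.153; 7 -6 5 0 0 -0.153; 8 -5 5 0 0 -0.153; 9 -4 5 0 0 -0.153
  9 -3 5 0 0 -0.153; 9 -1 5 0 0 -0.153; 9 0 5 0 0 -0.153; 9 2 5 0 0 -0.153
leg d=136mm rot=45 -> [0.572 0.394 0.089]
  5 -1 19 0.112 0 0; 5 2 19 0.112 0 0; 5 4 18 0.112 0 0; 5 6 18 0.112 0 0; 5 8 17 0.112 0 0
  5 10 16 0.112 0 0; 5 11 15 0.112 0 0
leg d=100mm rot=0 -> [0.508 0.423 0.018]
  0 -0 25 0 0 0; 0 -0 25 0 0 0; 0 -0 25 0 0 0; 0 -0 25 0 0 0
```

```bash
python3 -m crank '5 -8 5 0 0 -0.153; 6 -7 5 0 0 -0.153; 7 -6 5 0 0 -0.153; 8 -5 5 0 0 -0.153; 9 -4 5 0 0 -0.153' 1; python3 -m crank '9 -3 5 0 0 -0.153; 9 -1 5 0 0 -0.153; 9 0 5 0 0 -0.153; 9 2 5 0 0 -0.153; 5 -1 19 0.112 0 0'; python3 -m crank '5 2 19 0.112 0 0; 5 4 18 0.112 0 0; 5 6 18 0.112 0 0; 5 8 17 0.112 0 0; 5 10 16 0.112 0 0'; python3 -m crank '5 11 15 0.112 0 0; 0 0 0 0 0 0'; python3 - <<'E'
from h import *; from kin import *
st=snap("wrist","g2w"); print(st["eef_pos"], proj("wrist",[[.514,.4205,.05]],st))
plan((pm([.514,.4205,.025],155,45,65,[0,0,-.010]),4))
E
```

```text
time: 62.15
eef_pos: [0.5353, 0.3318, 0.2393]
tcp_rot: [0.965, 0.262, -0.001, 0.0]
contact_force: [-0.0, 0.2, 0.0]
opening: 1.009
time: 62.78
eef_pos: [0.5616, 0.3647, 0.2023]
tcp_rot: [0.841, 0.539, -0.03, -0.048]
contact_force: [-0.4, -0.3, -0.5]
opening: 1.003
time: 63.4
eef_pos: [0.5719, 0.3862, 0.1061]
tcp_rot: [0.795, 0.507, -0.179, -0.279]
contact_force: [0.2, -0.1, -0.8]
opening: 0.999
time: 63.65
eef_pos: [0.5717, 0.3898, 0.0832]
tcp_rot: [0.779, 0.495, -0.21, -0.323]
contact_force: [0.2, -0.4, 0.7]
opening: 1.0
[0.57167395 0.3898328  0.08320425] [[284.07155835 191.58377164]]
leg d=99mm rot=0 -> [0.508 0.423 0.018]
  1 -1 25 0 0.001 0; 1 -1 25 0 0.001 0; 1 -1 25 0 0.001 0; 1 -1 25 0 0.001 0
```

View pics/g2w.png

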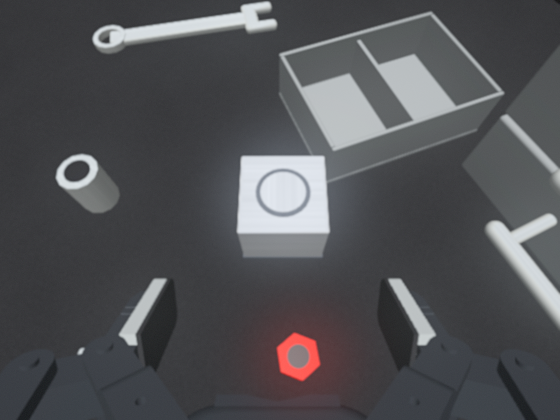

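```bash
python3 - <<'E'
from h import *
st=readout.get_state()
for uv in [(328,182),(400,157),(475,130)]: print(uv,onz("wrist",uv,0,st).round(3))
Cc=np.array([.514,.4205]); u=np.array([np.cos(np.radians(155)),np.sin(np.radians(155))]); j=np.array([np.cos(np.radians(65)),np.sin(np.radians(65))])
for uv in [(328,182),(400,157),(475,130)]:
    d=onz("wrist",uv,0,st)[:2]-Cc; print("along phi",d@u,"jaw",d@j)
E
```

```text
(328, 182) [0.496 0.47  0.   ]
(400, 157) [0.5   0.536 0.   ]
(475, 130) [0.504 0.61  0.   ]
along phi 0.03720779223556303 jaw 0.03725229986434291
along phi 0.06115698532162789 jaw 0.09842409991528964
along phi 0.08924013501697727 jaw 0.16774037095125321
```

The box corner is 37 mm past the pot's centre and the fingertips reach about 15 mm, so there is clearance. Approach and grip.

```bash
python3 -m crank '1 -1 25 0 0 0; 1 -1 25 0 0 0; 1 -1 25 0 0 0; 1 -1 24 0 0 0; 0 0 0 0 0 0'; python3 -m crank '0 0 0 0 0 0; 0 0 0 0 0 0; 0 0 0 0 0 0; 0 0 0 0 0 0; 0 0 0 0 0 0' -1 80; python3 - <<'E'
from h import *; from kin import *
st=readout.get_state(); Rm=R.from_quat(st["tcp_rot"]).as_matrix(); p=st["eef_pos"]
rel=midrel([.514,.4205,.025]); print("rel",rel.round(4)); rel[0]=0
L=[((p+[0,0,.11],Rm),4),(pm([.56,.25,.15],155,0,65,rel),9),(pm([.60,.05,.15],-93,0,-3,rel),9),(pm([.60,.015,.125],-93,45,-3,rel),6)]
chk([l[0] for l in L]); plan(*L)
E
```

```text
time: 64.32
eef_pos: [0.5054, 0.4272, 0.0199]
tcp_rot: [0.778, 0.498, -0.208, -0.322]
contact_force: [-0.0, -0.3, -0.2]
opening: 1.001
time: 64.95
eef_pos: [0.5094, 0.427, 0.0227]
tcp_rot: [0.779, 0.498, -0.205, -0.322]
contact_force: [3.9, -2.3, 5.4]
opening: 0.622
rel [-0.004   0.0033 -0.0066]
ik ok [ 0.35  0.62  1.45  0.53  1.67 -0.9 ] minmarg 1.03 dq 0.14
ik ok [ 0.26  0.23  1.81 -0.    1.1  -0.88] minmarg 0.67 dq 0.57
ik ok [-0.08  0.21  1.83  0.    1.1  -0.03] minmarg 0.65 dq 0.85
ik ok [ 0.14  0.41  1.78 -0.82  1.26  0.58] minmarg 0.7 dq 0.82
leg d=110mm rot=0 -> [0.509 0.427 0.133]
  0 -19 -19 0 0 0; 0 -19 -19 0 0 0; 0 -19 -19 0 0 0; 0 -19 -19 0 0 0
leg d=182mm rot=45 -> [0.557 0.251 0.143]
  -15 8 -10 -0.087 0 0; -15 9 -9 -0.087 0 0; -15 10 -8 -0.087 0 0; -15 11 -8 -0.087 0 0; -15 11 -7 -0.087 0 0
  -15 12 -6 -0.087 0 0; -15 12 -5 -0.087 0 0; -15 13 -3 -0.087 0 0; -15 13 -2 -0.087 0 0
leg d=203mm rot=68 -> [0.6   0.053 0.143]
  -18 14 0 0 0 0.132; -16 16 0 0 0 0.132; -14 18 0 0 0 0.132; -11 20 0 0 0 0.132; -9 21 0 0 0 0.132
  -6 22 0 0 0 0.132; -3 22 0 0 0 0.132; 0 23 0 0 0 0.132; 3 22 0 0 0 0.132
leg d=48mm rot=45 -> [0.6   0.013 0.118]
  0 7 4 -0.131 0 0; 0 6 5 -0.131 0 0; 0 5 6 -0.131 0 0; 0 5 6 -0.131 0 0; 0 4 7 -0.131 0 0
  0 3 7 -0.131 0 0
```

```bash
python3 -m crank '0 -19 -19 0 0 0; 0 -19 -19 0 0 0; 0 -19 -19 0 0 0; 0 -19 -19 0 0 0; 0 0 0 0 0 0'; python3 -m crank '-15 8 -10 -0.087 0 0; -15 9 -9 -0.087 0 0; -15 10 -8 -0.087 0 0; -15 11 -8 -0.087 0 0; -15 11 -7 -0.087 0 0'; python3 -m crank '-15 12 -6 -0.087 0 0; -15 12 -5 -0.087 0 0; -15 13 -3 -0.087 0 0; -15 13 -2 -0.087 0 0; -18 14 0 0 0 0.132'; python3 -m crank '-16 16 0 0 0 0.132; -14 18 0 0 0 0.132; -11 20 0 0 0 0.132; -9 21 0 0 0 0.132; -6 22 0 0 0 0.132'; python3 -m crank '-3 22 0 0 0 0.132; 0 23 0 0 0 0.132; 3 22 0 0 0 0.132; 0 7 4 -0.131 0 0; 0 6 5 -0.131 0 0'; python3 -m crank '0 5 6 -0.131 0 0; 0 5 6 -0.131 0 0; 0 4 7 -0.131 0 0; 0 3 7 -0.131 0 0; 0 0 0 0 0 0'; python3 - <<'E'
from h import *; from kin import *
snap("side","g3d",(150,80,350,270),3)
rel=np.array([0,.0033,-.0066])
plan((pm([.60,.015,.029],-93.15,45,-3,rel),4))
E
```

```text
time: 65.58
eef_pos: [0.5095, 0.4278, 0.1327]
tcp_rot: [0.779, 0.499, -0.203, -0.321]
contact_force: [-0.6, -0.2, -0.3]
opening: 0.625
time: 66.2
eef_pos: [0.5348, 0.3309, 0.1343]
tcp_rot: [0.83, 0.531, -0.094, -0.145]
contact_force: [0.9, 0.2, -1.5]
opening: 0.62
time: 66.82
eef_pos: [0.5612, 0.2331, 0.139]
tcp_rot: [0.876, 0.481, -0.002, -0.001]
contact_force: [0.4, 0.1, -1.8]
opening: 0.625
time: 67.45
eef_pos: [0.5868, 0.1212, 0.1388]
tcp_rot: [0.985, 0.17, -0.002, -0.001]
contact_force: [0.5, 0.6, -1.9]
opening: 0.621
time: 68.08
eef_pos: [0.6008, 0.0414, 0.1311]
tcp_rot: [0.991, -0.025, -0.005, 0.132]
contact_force: [-0.3, 0.8, -1.1]
opening: 0.621
time: 68.7
eef_pos: [0.598, 0.0164, 0.1124]
tcp_rot: [0.924, -0.021, -0.013, 0.382]
contact_force: [0.8, 0.1, -1.2]
opening: 0.622
leg d=92mm rot=0 -> [0.6   0.013 0.022]
  0 -16 17 0 0 0.002; 0 -16 17 0 0 0.002; 0 -16 17 0 0 0.002; 0 -16 17 0 0 0.002
```

View pics/g3d.png

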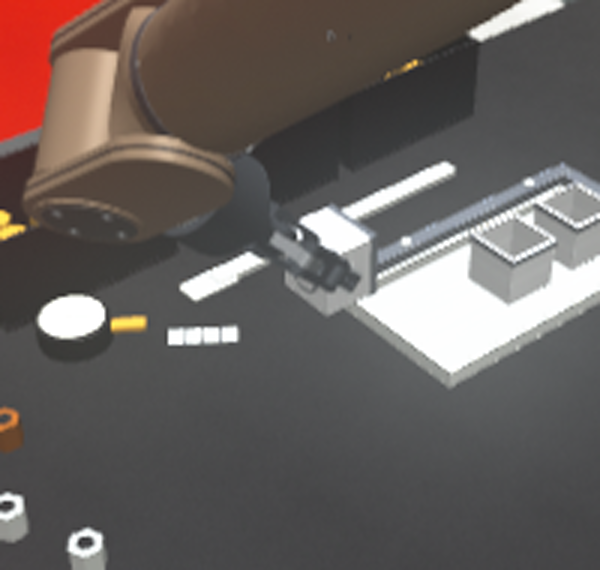

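Level on its side again. Lower, release and withdraw.

```bash
python3 -m crank '0 -16 17 0 0 0; 0 -16 17 0 0 0; 0 -16 17 0 0 0; 0 -14 14 0 0 0; 0 0 0 0 0 0'; python3 -m crank '0 -1 1 0 0 0; 0 -1 1 0 0 0; 0 0 0 0 0 0'
```

```text
time: 69.38
eef_pos: [0.5981, 0.0131, 0.0234]
tcp_rot: [0.923, -0.022, -0.013, 0.383]
contact_force: [0.7, 0.4, -0.2]
opening: 0.619
time: 69.75
eef_pos: [0.6003, 0.0136, 0.0241]
tcp_rot: [0.924, -0.023, -0.009, 0.383]
contact_force: [-0.4, -0.2, -1.4]
opening: 0.622
```

```bash
python3 -m crank '0 -1.5 1.5 0 0 0; 0 0 0 0 0 0'; python3 -m crank '0 -1.5 1.5 0 0 0; 0 0 0 0 0 0'
```

```text
time: 70.0
eef_pos: [0.5997, 0.0134, 0.0212]
tcp_rot: [0.924, -0.023, -0.01, 0.383]
contact_force: [0.2, 0.5, -1.3]
opening: 0.623
time: 70.25
eef_pos: [0.6, 0.0134, 0.0204]
tcp_rot: [0.923, -0.023, -0.01, 0.384]
contact_force: [-2.4, 2.3, 6.0]
opening: 0.623
```

```bash
python3 -m crank '0 0 0 0 0 0; 0 0 0 0 0 0; 0 0 0 0 0 0' 0.9; python3 -m crank '0 0 -25 0 0 0; 0 0 -35 0 0 0; 0 0 -40 0 0 0; 0 0 -20 0 0 0; 0 0 0 0 0 0'; python3 - <<'E'
from h import *; from kin import *
st=snap("wrist","g4w"); print(proj("wrist",[[.6,.040,.027]],st))
M=[.600,.015,.027]
plan((pm([.60,-.01,.19],-93,0,-3,[0,0,0]),6),(pm(M,87,45,-3,[0,0,.09]),8))
E
```

```text
time: 70.62
eef_pos: [0.5997, 0.0133, 0.0188]
tcp_rot: [0.924, -0.022, -0.01, 0.383]
contact_force: [-1.1, -0.7, -0.2]
opening: 0.952
time: 71.25
eef_pos: [0.6052, 0.0997, 0.1058]
tcp_rot: [0.924, -0.022, -0.008, 0.382]
contact_force: [0.2, 0.2, -0.7]
opening: 0.951
[[273.76734844 189.55524901]]
leg d=139mm rot=45 -> [ 0.6  -0.01  0.19]
  0 23 3 0.131 0 0.001; 0 23 -0 0.131 0 0.001; 0 23 -3 0.131 0 0.001; 0 22 -6 0.131 0 0.001; 0 21 -9 0.131 0 0.001
  0 20 -12 0.131 0 0.001
leg d=107mm rot=45 -> [ 0.597 -0.049  0.091]
  -0 5 12 0.098 0 0; -0 6 12 0.098 0 0; -0 7 11 0.098 0 0; -0 8 10 0.098 0 0; -0 9 10 0.098 0 0
  -0 10 9 0.098 0 0; -0 11 8 0.098 0 0; -0 12 7 0.098 0 0
```

View pics/g4w.png

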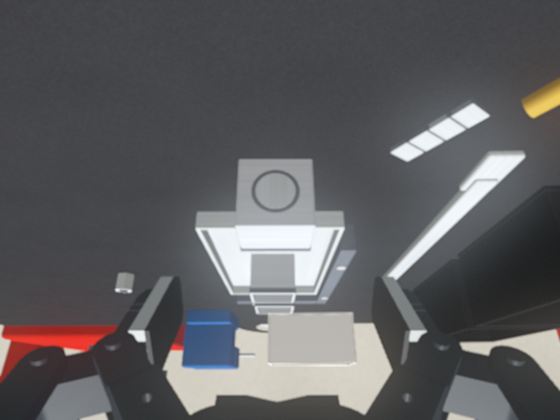

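The base is at (276,191), as predicted. Fly over and regrasp.

```bash
python3 -m crank '0 23 3 0.131 0 0; 0 23 0 0.131 0 0; 0 23 -3 0.131 0 0; 0 22 -6 0.131 0 0; 0 21 -9 0.131 0 0'; python3 -m crank '0 20 -12 0.131 0 0; 0 5 12 0.098 0 0; 0 6 12 0.098 0 0; 0 7 11 0.098 0 0; 0 8 10 0.098 0 0';  python3 -m crank '0 9 10 0.098 0 0; 0 10 9 0.098 0 0; 0 11 8 0.098 0 0; 0 12 7 0.098 0 0; 0 0 0 0 0 0'; python3 - <<'E'
from h import *; from kin import *
st=snap("wrist","g5w"); print(st["eef_pos"], proj("wrist",[[.6,.015,.054]],st))
plan((pm([.601,.015,.027],87,45,-3,[0,0,-.010]),4))
E
```

```text
time: 71.92
eef_pos: [0.5986, 0.0059, 0.1733]
tcp_rot: [0.998, -0.025, -0.003, 0.063]
contact_force: [-0.3, 0.5, 0.5]
opening: 0.949
time: 72.55
eef_pos: [0.5965, -0.0311, 0.1382]
tcp_rot: [0.98, -0.026, 0.003, -0.197]
contact_force: [-0.7, -1.2, 0.3]
opening: 0.948
time: 73.18
eef_pos: [0.5944, -0.0497, 0.0853]
tcp_rot: [0.923, -0.026, 0.006, -0.383]
contact_force: [-0.3, 0.1, -0.1]
opening: 0.948
[ 0.59436611 -0.04972698  0.08528696] [[281.69734194 189.06825126]]
leg d=98mm rot=0 -> [0.601 0.022 0.02 ]
  1 -1 25 0 0.001 -0.001; 1 -1 25 0 0.001 -0.001; 1 -1 25 0 0.001 -0.001; 1 -1 25 0 0.001 -0.001
```

View pics/g5w.png

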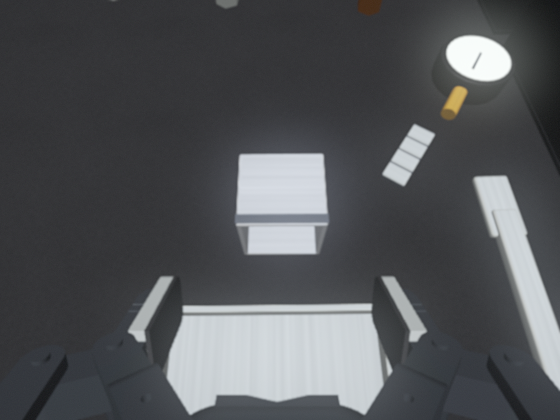

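```bash
python3 -m crank '1 0 25 0 0 0; 1 -1 25 0 0 0; 1 -1 25 0 0 0; 0 0 24 0 0 0; 0 0 0 0 0 0'; python3 -m crank '0 0 0 0 0 0; 0 0 0 0 0 0; 0 0 0 0 0 0; 0 0 0 0 0 0; 0 0 0 0 0 0' -1 80; python3 - <<'E'
from h import *; from kin import *
M=[.602,.015,.027]
rel=midrel(M); print("rel",rel.round(4)); rel[0]=0
st=readout.get_state(); Rm=R.from_quat(st["tcp_rot"]).as_matrix(); p=st["eef_pos"]
T=tray(0,.08,0)
L=[((p+[0,0,.10],Rm),4),(pm([T[0],T[1],.13],-93.15,45,-3.15,rel),10),(pm([T[0],T[1],.031],-93.15,45,-3.15,rel),5)]
chk([l[0] for l in L]); plan(*L)
E
```

```text
time: 73.85
eef_pos: [0.6015, 0.0246, 0.0185]
tcp_rot: [0.924, -0.023, 0.006, -0.383]
contact_force: [-0.4, 0.5, 0.2]
opening: 0.948
time: 74.47
eef_pos: [0.6043, 0.0214, 0.0214]
tcp_rot: [0.924, -0.023, 0.01, -0.382]
contact_force: [-0.4, -3.1, 4.6]
opening: 0.622
rel [-0.002   0.0007 -0.0086]
ik ok [-0.42  0.36  1.84  0.74  1.35 -0.69] minmarg 0.64 dq 0.16
ik ok [-0.07  0.34  1.87 -0.9   1.13  0.48] minmarg 0.61 dq 1.64
ik ok [-0.07  0.5   1.88 -0.97  1.03  0.63] minmarg 0.56 dq 0.16
leg d=100mm rot=0 -> [0.604 0.021 0.121]
  0 -18 -18 0 0 0; 0 -18 -18 0 0 0; 0 -18 -18 0 0 0; 0 -18 -18 0 0 0
leg d=135mm rot=90 -> [ 0.589 -0.113  0.123]
  -1 9 -10 -0.157 0 0; -1 11 -8 -0.157 0 0; -1 12 -6 -0.157 0 0; -1 13 -4 -0.157 0 0; -1 13 -2 -0.157 0 0
  -1 13 -0 -0.157 0 0; -1 13 2 -0.157 0 0; -1 13 4 -0.157 0 0; -1 12 6 -0.157 0 0; -1 11 8 -0.157 0 0
leg d=99mm rot=0 -> [ 0.589 -0.113  0.024]
  0 -14 14 0 0 0; 0 -14 14 0 0 0; 0 -14 14 0 0 0; 0 -14 14 0 0 0; 0 -14 14 0 0 0
```

```bash
python3 -m crank '0 -18 -18 0 0 0; 0 -18 -18 0 0 0; 0 -18 -18 0 0 0; 0 -18 -18 0 0 0; 0 0 0 0 0 0'; python3 -m crank '-1 9 -10 -0.157 0 0; -1 11 -8 -0.157 0 0; -1 12 -6 -0.157 0 0; -1 13 -4 -0.157 0 0; -1 13 -2 -0.157 0 0'; python3 -m crank '-1 13 0 -0.157 0 0; -1 13 2 -0.157 0 0; -1 13 4 -0.157 0 0; -1 12 6 -0.157 0 0; -1 11 8 -0.157 0 0'; python3 -m crank '0 0 0 0 0 0'; python3 - <<'E'
from h import *; from kin import *
rel=np.array([0,.0007,-.0086]); T=tray(0,.08,0)
snap("scene","g6s",(70,90,350,300),2.8)
plan((pm([T[0],T[1],.031],-93.15,45,-3.15,rel),5))
E
```

```text
time: 75.1
eef_pos: [0.604, 0.0224, 0.1233]
tcp_rot: [0.924, -0.022, 0.01, -0.381]
contact_force: [-0.8, 0.3, -1.0]
opening: 0.623
time: 75.72
eef_pos: [0.594, -0.0446, 0.1208]
tcp_rot: [1.0, -0.024, -0.002, 0.003]
contact_force: [1.0, -0.3, -1.6]
opening: 0.625
time: 76.35
eef_pos: [0.5857, -0.1106, 0.121]
tcp_rot: [0.923, -0.021, -0.011, 0.385]
contact_force: [0.4, -0.4, -1.4]
opening: 0.619
time: 76.47
eef_pos: [0.5842, -0.1095, 0.1182]
tcp_rot: [0.924, -0.02, -0.014, 0.381]
contact_force: [0.2, 0.7, -1.0]
opening: 0.622
leg d=96mm rot=1 -> [ 0.589 -0.113  0.024]
  1 -13 14 -0.001 0 0.002; 1 -13 14 -0.001 0 0.002; 1 -13 14 -0.001 0 0.002; 1 -13 14 -0.001 0 0.002; 1 -13 14 -0.001 0 0.002
```

View pics/g6s.png

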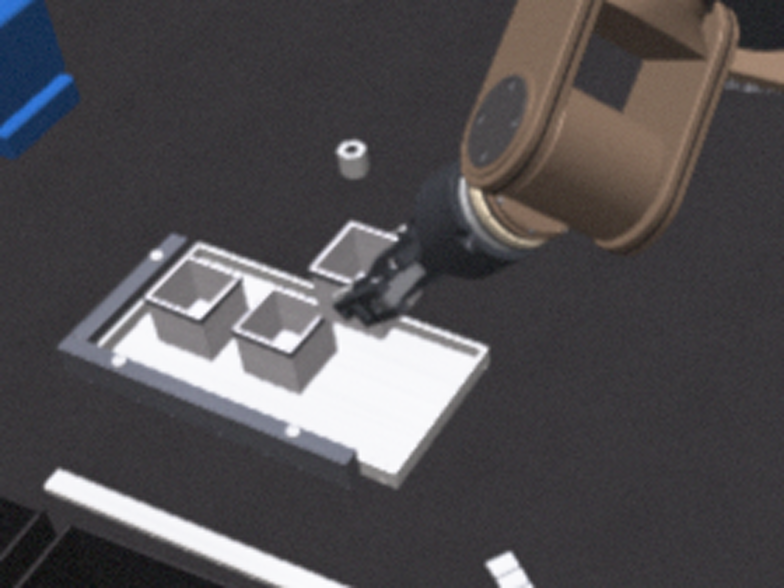

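The third pot is mouth-up above the left slot, with both others standing well. Lowering.

```bash
python3 -m crank '1 -13 14 0 0 0; 1 -13 14 0 0 0; 1 -13 14 0 0 0; 1 -13 14 0 0 0; 0 -11 11 0 0 0'; python3 -m crank '0 -3 3 0 0 0; 0 0 0 0 0 0';python3 -m crank '0 -1.5 1.5 0 0 0; 0 0 0 0 0 0'
```

```text
time: 77.15
eef_pos: [0.5902, -0.1141, 0.0294]
tcp_rot: [0.924, -0.022, -0.011, 0.383]
contact_force: [-0.3, -0.1, -0.6]
opening: 0.623
time: 77.4
eef_pos: [0.5906, -0.114, 0.0268]
tcp_rot: [0.923, -0.022, -0.01, 0.383]
contact_force: [0.0, -0.0, -1.0]
opening: 0.623
time: 77.65
eef_pos: [0.5909, -0.1139, 0.0254]
tcp_rot: [0.924, -0.023, -0.01, 0.383]
contact_force: [-0.8, -0.2, -0.9]
opening: 0.621
```

```bash
python3 -m crank '0 -1.5 1.5 0 0 0; 0 0 0 0 0 0';python3 -m crank '0 -1.5 1.5 0 0 0; 0 0 0 0 0 0';python3 -m crank '0 -1.5 1.5 0 0 0; 0 0 0 0 0 0'
```

```text
time: 77.9
eef_pos: [0.5911, -0.114, 0.0245]
tcp_rot: [0.923, -0.023, -0.01, 0.384]
contact_force: [-3.0, 2.4, 4.8]
opening: 0.621
time: 78.15
eef_pos: [0.5911, -0.114, 0.0245]
tcp_rot: [0.922, -0.024, -0.01, 0.385]
contact_force: [-6.6, 6.2, 14.8]
opening: 0.623
time: 78.4
eef_pos: [0.5911, -0.1141, 0.0245]
tcp_rot: [0.922, -0.024, -0.011, 0.387]
contact_force: [-11.7, 9.2, 23.4]
opening: 0.621
```

Firm contact, so release. The reaction pushed the tray toward both stops.

```bash
python3 -m crank '0 0 0 0 0 0; 0 0 0 0 0 0; 0 0 0 0 0 0' 0.8; python3 -m crank '0 0 -20 0 0 0; 0 0 -35 0 0 0; 0 0 -40 0 0 0; 0 0 -30 0 0 0; 0 0 0 0 0 0'; python3 - <<'E'
from h import *; from kin import *
snap("scene","h1s",(70,120,310,300),3.2); snap("side","h1d",(230,80,430,230),3.9)
for c in("scene","side"):
  for d in optics.recognise(c,"nut1"):
    uv=np.array(d["xy"])*[560,420]; print(c,round(d["p"],2),uv.round(),onz(c,uv,.012)[:2].round(3))
E
```

```text
time: 78.78
eef_pos: [0.5902, -0.1141, 0.0179]
tcp_rot: [0.924, -0.022, -0.011, 0.383]
contact_force: [1.0, 0.1, -0.4]
opening: 0.903
time: 79.4
eef_pos: [0.5969, -0.0237, 0.1096]
tcp_rot: [0.924, -0.022, -0.007, 0.383]
contact_force: [0.1, 0.2, 0.5]
opening: 0.901
scene 0.74 [349. 333.] [0.706 0.259]
scene 0.69 [435. 314.] [0.605 0.393]
scene 0.66 [383. 276.] [0.559 0.28 ]
scene 0.58 [199. 146.] [ 0.349 -0.256]
scene 0.45 [388. 307.] [0.625 0.31 ]
scene 0.45 [414. 328.] [0.649 0.363]
scene 0.34 [171. 206.] [ 0.561 -0.207]
side 0.73 [122. 276.] [0.608 0.382]
side 0.66 [403. 200.] [ 0.364 -0.254]
side 0.62 [120. 257.] [0.656 0.362]
side 0.6 [179. 266.] [0.553 0.283]
side 0.5 [152. 223.] [0.703 0.258]
side 0.45 [152. 254.] [0.62  0.306]
```

View pics/h1s.png

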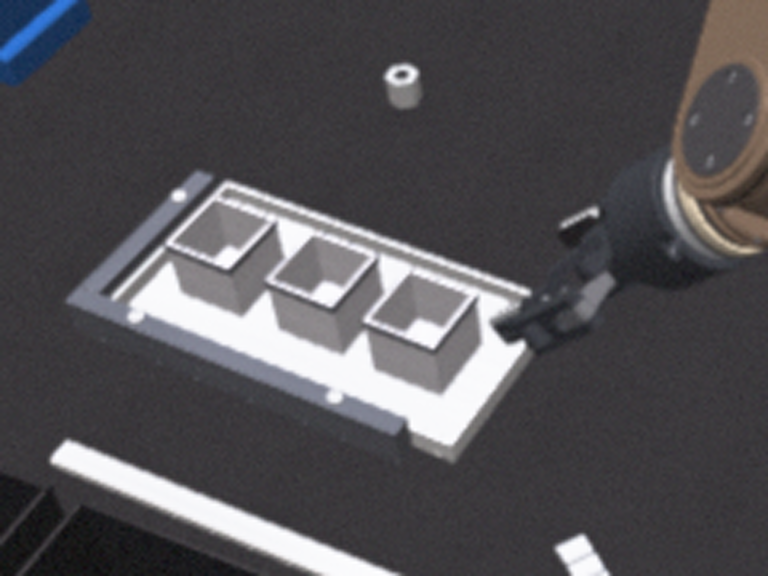

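View pics/h1d.png

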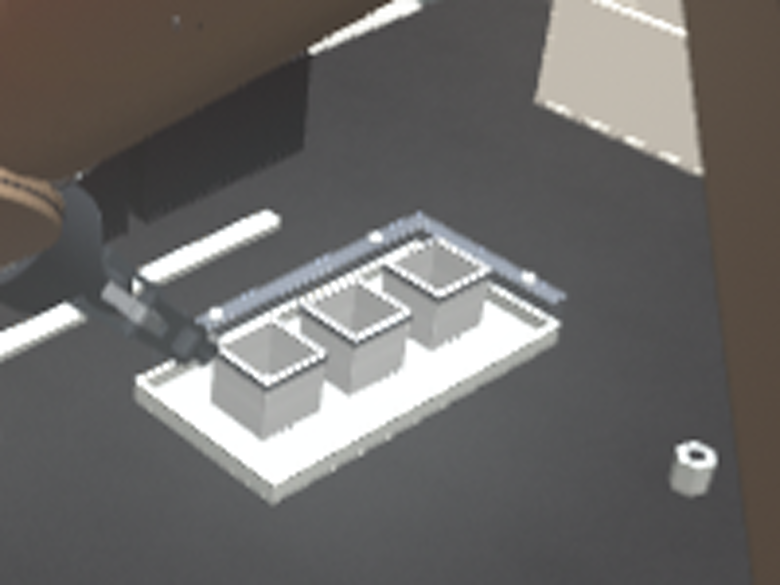

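All three pots stand mouth-up in the tray, and the tray edges are still along both bars. Next the nuts: silver ones at (0.556,0.282), (0.622,0.307) and (0.357,-0.257). First, hover over nut 1.

```bash
python3 - <<'E'
from h import *; from kin import *
L=[(pm([.585,.08,.19],-93,0,0,[0,0,0]),6),(pm([.556,.282,.15],-93,0,0,[0,0,0]),6)]
chk([l[0] for l in L]); plan(*L)
E
```

```text
ik ok [-0.04  0.14  1.83 -0.    1.18 -0.04] minmarg 0.65 dq 0.85
ik ok [ 0.31  0.25  1.77 -0.    1.12  0.31] minmarg 0.71 dq 0.34
leg d=136mm rot=45 -> [0.585 0.08  0.19 ]
  -2 -2 -22 0.131 0.004 -0.008; -2 -5 -22 0.131 0.004 -0.008; -2 -8 -21 0.131 0.004 -0.008; -2 -11 -20 0.131 0.004 -0.008; -2 -13 -18 0.131 0.004 -0.008
  -2 -16 -16 0.131 0.004 -0.008
leg d=208mm rot=0 -> [0.556 0.282 0.15 ]
  -5 -34 7 0 0 0; -5 -34 7 0 0 0; -5 -34 7 0 0 0; -5 -34 7 0 0 0; -5 -34 7 0 0 0
  -5 -34 7 0 0 0
```

```bash
python3 -m crank '-2 -2 -22 0.131 0.004 -0.008; -2 -5 -22 0.131 0.004 -0.008; -2 -8 -21 0.131 0.004 -0.008; -2 -11 -20 0.131 0.004 -0.008; -2 -13 -18 0.131 0.004 -0.008' 0; python3 -m crank '-2 -16 -16 0.131 0.004 -0.008; -5 -34 7 0 0 0; -5 -34 7 0 0 0; -5 -34 7 0 0 0; -5 -34 7 0 0 0';  python3 -m crank '-5 -34 7 0 0 0; -5 -34 7 0 0 0; 0 0 0 0 0 0'; python3 - <<'E'
from h import *
st=snap("wrist","i1w"); print(st["eef_pos"],st["tcp_rot"].round(3))
for n in [(.556,.282),(.622,.306)]: print(proj("wrist",[[*n,.024]],st))
for d in optics.recognise("wrist","nut1"):
    uv=np.array(d["xy"])*[560,420]; print(round(d["p"],2),uv.round(),onz("wrist",uv,.016,st)[:2].round(4))
E
```

```text
time: 80.22
eef_pos: [0.5875, 0.0611, 0.1773]
tcp_rot: [0.998, -0.003, -0.002, 0.063]
contact_force: [0.5, 0.0, 0.5]
opening: 0.499
time: 80.85
eef_pos: [0.5651, 0.2151, 0.1618]
tcp_rot: [1.0, 0.001, -0.0, 0.0]
contact_force: [0.4, 0.5, 0.6]
opening: 0.504
time: 81.22
eef_pos: [0.5542, 0.2839, 0.1471]
tcp_rot: [1.0, 0.002, -0.001, 0.001]
contact_force: [-0.5, -0.3, -0.5]
opening: 0.5
[0.5541825  0.28387428 0.14714195] [ 1.     0.002 -0.001  0.001]
[[279.95665526 199.67074243]]
[[366.62995148 170.21893012]]
0.95 [345.  53.] [0.6012 0.3893]
0.84 [280. 201.] [0.5559 0.2786]
0.83 [458. 224.] [0.7044 0.2592]
0.8 [365. 170.] [0.6227 0.3041]
0.62 [414.  96.] [0.6543 0.3602]
```

View pics/i1w.png

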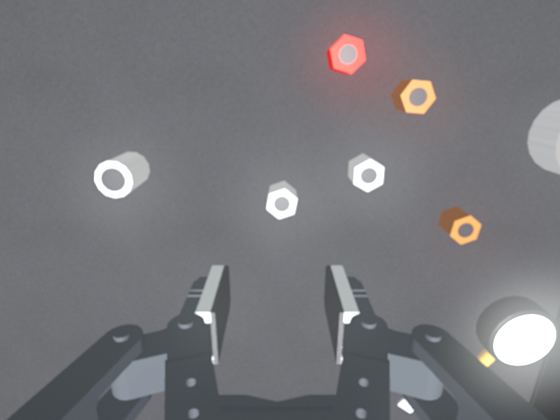

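Nut 1's top is at (282,203) and nut 2's at (368,175). The coloured ones at (347,54), (417,96) and (465,229) I leave. Fitting the top faces for centre and flat direction.

```bash
cat > nut.py <<'E'
from h import *
def fit(png,c,st,thr=200,r=28):
    g=cv2.cvtColor(cv2.imread(png),cv2.COLOR_BGR2GRAY); x0,y0=c[0]-r,c[1]-r; s=g[y0:y0+2*r,x0:x0+2*r]
    m=((s>thr)*255).astype(np.uint8)
    cs,_=cv2.findContours(m,cv2.RETR_EXTERNAL,cv2.CHAIN_APPROX_NONE); k=max(cs,key=cv2.contourArea)
    W=np.array([onz("wrist",p[0]+[x0,y0],.024,st)[:2] for p in k]); 
    h=cv2.convexHull((W*1e4).astype(np.float32))[:,0]/1e4
    M=cv2.moments((h*1e4).astype(np.float32)); ctr=np.array([M["m10"]/M["m00"],M["m01"]/M["m00"]])/1e4
    a=np.radians(np.arange(0,180)); w=[(h@[np.cos(t),np.sin(t)]).max()-(h@[np.cos(t),np.sin(t)]).min() for t in a]
    w=np.array(w); s=[w[t]+w[t+60]+w[t+120] for t in range(60)]; t=int(np.argmin(s))
    print(c,"ctr",ctr.round(4),"flat dir mod60",t,"AF",np.round(s[t]/3,4),"corner",np.round(max(s)/3,4))
E
python3 - <<'E'
from nut import *
st=readout.get_state()
fit("pics/i1w.png",(282,203),st); fit("pics/i1w.png",(368,175),st)
E
```

```text
(282, 203) ctr [0.5586 0.2772] flat dir mod60 49 AF 0.0243 corner 0.0265
(368, 175) ctr [0.6254 0.3003] flat dir mod60 1 AF 0.0241 corner 0.0264
```

```bash
python3 - <<'E'
from h import *
n=np.array([.5580,.2780,0])
plan((pm(n+[0,0,.06],-93,0,-11,[0,0,0]),4),(pm(n+[0,0,.007],-93,0,-11,[0,0,0]),3))
E
```

```text
leg d=89mm rot=11 -> [0.558 0.278 0.06 ]
  1 1 22 0 0 0.049; 1 1 22 0 0 0.049; 1 1 22 0 0 0.049; 1 1 22 0 0 0.049
leg d=53mm rot=0 -> [0.558 0.278 0.007]
  0 0 18 0 0 0; 0 0 18 0 0 0; 0 0 18 0 0 0
```

```bash
python3 -m crank '1 1 22 0 0 0.049; 1 1 22 0 0 0.049; 1 1 22 0 0 0.049; 1 1 22 0 0 0.049; 0 0 0 0 0 0' 0.1; python3 - <<'E'
from h import *
st=snap("wrist","i2w"); print(st["eef_pos"]); print(proj("wrist",[[*st["eef_pos"][:2],.024]],st))
E
```

```text
time: 81.95
eef_pos: [0.5584, 0.2769, 0.0594]
tcp_rot: [0.995, -0.097, -0.001, 0.001]
contact_force: [0.1, -0.0, -0.9]
opening: 0.551
[0.55842494 0.27693909 0.05939206]
[[277.53193265 245.03055677]]
```

View pics/i2w.png

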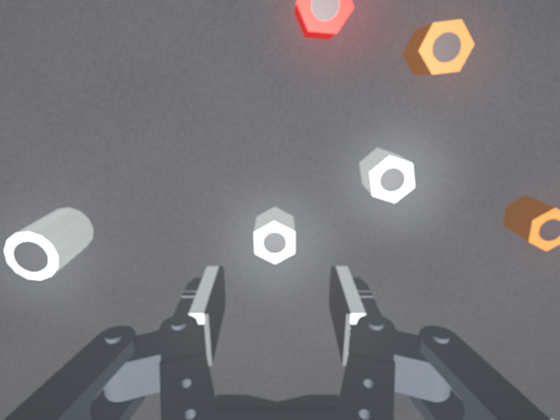

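Centred within 2 mm with the flats facing the jaws. Down and grip.

```bash
python3 -m crank '-1 -1 18 0 0 0; 0 0 18 0 0 0; 0 0 16 0 0 0; 0 0 0 0 0 0'; python3 -m crank '0 0 0 0 0 0; 0 0 0 0 0 0; 0 0 0 0 0 0; 0 0 0 0 0 0; 0 0 0 0 0 0' -1 60; python3 -m crank '0 0 -25 0 0 0; 0 0 -30 0 0 0; 0 0 -30 0 0 0; 0 0 -30 0 0 0;  0 0 0 0 0 0'; python3 - <<'E'
from h import *; from kin import *
snap("wrist","i3w")
np.set_printoptions(precision=4,suppress=True)
T=tray(0,.08,0)
L=[(pm([T[0],T[1],.14],-93,0,-3.15,[0,0,0]),11),(pm([T[0],T[1],.075],-93,0,-3.15,[0,0,0]),3)]
chk([l[0] for l in L]); plan(*L)
E
```

```text
time: 82.5
eef_pos: [0.5571, 0.2798, 0.0071]
tcp_rot: [0.995, -0.096, -0.001, 0.001]
contact_force: [-0.0, -0.2, -0.0]
opening: 0.552
time: 83.12
eef_pos: [0.5595, 0.2805, 0.0104]
tcp_rot: [0.995, -0.096, 0.002, -0.001]
contact_force: [-0.5, 0.6, 3.5]
opening: 0.237
time: 83.75
eef_pos: [0.5603, 0.2808, 0.1273]
tcp_rot: [0.995, -0.096, 0.004, -0.001]
contact_force: [0.0, -0.3, -0.2]
opening: 0.237
ik ok [-0.35  0.21  1.84 -0.    1.09 -0.29] minmarg 0.64 dq 0.79
ik ok [-0.35  0.3   1.87 -0.    0.97 -0.29] minmarg 0.61 dq 0.12
leg d=389mm rot=8 -> [ 0.589 -0.107  0.14 ]
  9 34 -1 0 0 -0.013; 9 34 -1 0 0 -0.013; 9 34 -1 0 0 -0.013; 8 34 -1 0 0 -0.013; 8 34 -1 0 0 -0.013
  7 35 -1 0 0 -0.013; 7 35 -1 0 0 -0.013; 6 35 -1 0 0 -0.013; 6 35 -1 0 0 -0.013; 6 35 -1 0 0 -0.013
  5 35 -1 0 0 -0.013
leg d=65mm rot=0 -> [ 0.589 -0.107  0.075]
  0 0 22 0 0 0; 0 0 22 0 0 0; 0 0 22 0 0 0
```

View pics/i3w.png

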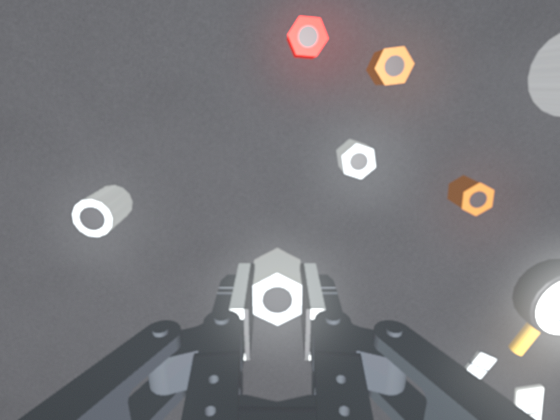

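Nut 1 is held. Carrying it over the left pot.

```bash
python3 -m crank '9 34 -1 0 0 -0.013; 9 34 -1 0 0 -0.013; 9 34 -1 0 0 -0.013; 8 34 -1 0 0 -0.013; 8 34 -1 0 0 -0.013'; python3 -m crank '7 35 -1 0 0 -0.013; 7 35 -1 0 0 -0.013; 6 35 -1 0 0 -0.013; 6 35 -1 0 0 -0.013; 6 35 -1 0 0 -0.013'; python3 -m crank '5 35 -1 0 0 -0.013; 0 0 0 0 0 0'; python3 - <<'E'
from h import *
st=snap("wrist","i4w"); print(st["eef_pos"])
snap("scene","i4s",(70,90,350,300),2.8)
for y in (.08,0,-.08): print(proj("wrist",[tray(0,y,.054)],st), proj("scene",[tray(0,y,.054)]))
E
```

```text
time: 84.42
eef_pos: [0.5711, 0.1043, 0.1268]
tcp_rot: [0.998, -0.064, -0.001, -0.0]
contact_force: [0.6, -0.2, 0.2]
opening: 0.236
time: 85.05
eef_pos: [0.5851, -0.0727, 0.1317]
tcp_rot: [1.0, -0.031, -0.001, -0.001]
contact_force: [1.5, 0.6, -0.0]
opening: 0.234
time: 85.3
eef_pos: [0.5883, -0.109, 0.1331]
tcp_rot: [1.0, -0.027, -0.001, -0.001]
contact_force: [-0.5, 0.3, -0.6]
opening: 0.235
[ 0.58834453 -0.10901028  0.13307526]
[[278.99937206 214.72514335]] [[201.26621778 214.79463999]]
[[278.5763366  316.38773073]] [[169.79481187 202.65787573]]
[[278.22788528 399.2038231 ]] [[139.78437736 191.08281285]]
```

View pics/i4w.png

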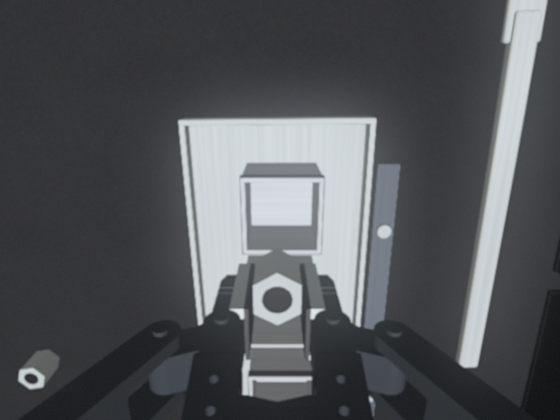

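View pics/i4s.png

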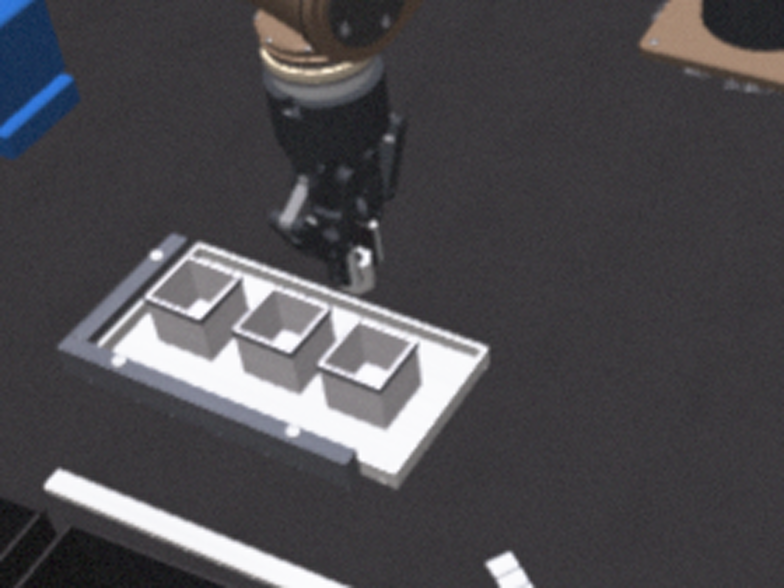

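The rim's centre at (282,215) agrees with the prediction, so the nut is centred over the pot. Lower and release.

```bash
python3 -m crank '1 -1 22 0 0 0; 1 -1 22 0 0 0; 0 0 21 0 0 0; 0 0 0 0 0 0'; python3 -m crank '0 0 0 0 0 0; 0 0 0 0 0 0; 0 0 0 0 0 0' 0; python3 -m crank '0 0 -25 0 0 0; 0 0 -35 0 0 0; 0 0 -30 0 0 0'; python3 - <<'E'
from h import *; from kin import *
snap("scene","i5s",(70,90,350,300),2.8)
for c in("scene","side"):
  for d in optics.recognise(c,"nut1"):
    uv=np.array(d["xy"])*[560,420]; print(c,round(d["p"],2),uv.round(),onz(c,uv,.012)[:2].round(3))
n=[.6245,.3015]
L=[(pm([*n,.13],-93,0,1,[0,0,0]),12),(pm([*n,.06],-93,0,1,[0,0,0]),3)]
chk([l[0] for l in L]); plan(*L)
E
```

```text
time: 85.9
eef_pos: [0.5897, -0.1038, 0.0676]
tcp_rot: [1.0, -0.025, -0.002, -0.001]
contact_force: [-0.2, 0.2, -0.2]
opening: 0.233
time: 86.28
eef_pos: [0.5924, -0.1056, 0.0717]
tcp_rot: [1.0, -0.025, 0.002, 0.0]
contact_force: [0.2, -0.2, -0.1]
opening: 0.501
time: 86.65
eef_pos: [0.5918, -0.1055, 0.1624]
tcp_rot: [1.0, -0.025, 0.002, 0.0]
contact_force: [-0.2, 0.4, -0.6]
opening: 0.502
scene 0.66 [349. 332.] [0.704 0.259]
scene 0.63 [435. 314.] [0.606 0.392]
scene 0.53 [202. 224.] [ 0.58  -0.116]
scene 0.53 [386. 305.] [0.622 0.303]
scene 0.51 [414. 329.] [0.652 0.364]
side 0.73 [122. 276.] [0.608 0.382]
side 0.66 [403. 200.] [ 0.364 -0.254]
side 0.62 [120. 257.] [0.656 0.362]
side 0.6 [179. 266.] [0.553 0.283]
side 0.5 [152. 223.] [0.703 0.258]
side 0.45 [152. 254.] [0.62  0.306]
ik ok [0.3  0.42 1.6  0.   1.12 0.29] minmarg 0.88 dq 0.65
ik ok [ 0.3   0.5   1.63 -0.    1.01  0.29] minmarg 0.77 dq 0.11
leg d=410mm rot=4 -> [0.624 0.302 0.13 ]
  1 -34 3 0 -0.001 -0.006; 1 -34 3 0 -0.001 -0.006; 1 -34 3 0 -0.001 -0.006; 1 -34 3 0 -0.001 -0.006; 2 -34 3 0 -0.001 -0.006
  2 -34 3 0 -0.001 -0.006; 2 -34 3 0 -0.001 -0.006; 2 -34 3 0 -0.001 -0.006; 2 -34 3 0 -0.001 -0.006; 3 -34 3 0 -0.001 -0.006
  3 -34 3 0 -0.001 -0.006; 3 -34 3 0 -0.001 -0.006
leg d=70mm rot=0 -> [0.624 0.302 0.06 ]
  0 0 23 0 0 0; 0 0 23 0 0 0; 0 0 23 0 0 0
```

View pics/i5s.png

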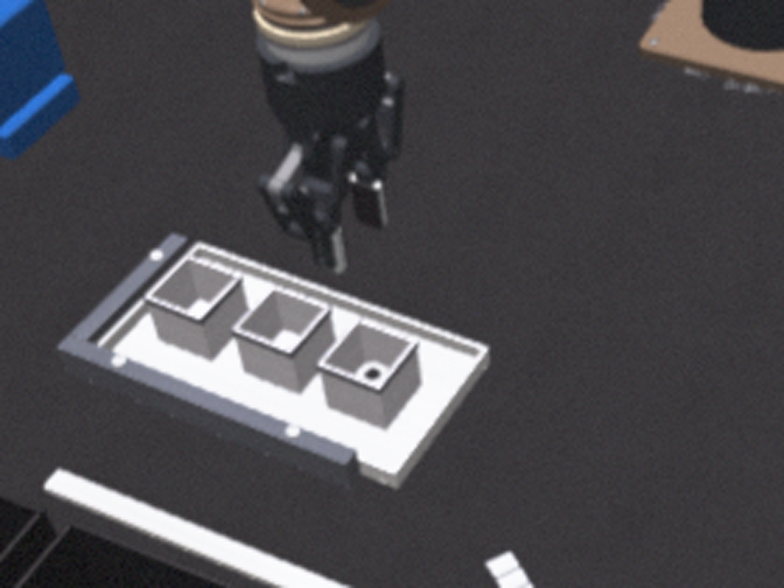

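Nut 1 is in the left pot; its bore shows at (373,372). Next nut 2 at (0.6245, 0.3015).

```bash
python3 -m crank '1 -34 3 0 0 -0.006; 1 -34 3 0 0 -0.006; 1 -34 3 0 0 -0.006; 1 -34 3 0 0 -0.006; 2 -34 3 0 0 -0.006' 0.1; python3 -m crank '2 -34 3 0 0 -0.006; 2 -34 3 0 0 -0.006; 2 -34 3 0 0 -0.006; 2 -34 3 0 0 -0.006; 3 -34 3 0 0 -0.006'; python3 -m crank '3 -34 3 0 0 -0.006; 3 -34 3 0 0 -0.006; 0 0 23 0 0 0; 0 0 23 0 0 0; 0 0 23 0 0 0'; python3 -m crank '0 0 0 0 0 0'; python3 - <<'E'
from h import *
st=snap("wrist","j1w"); print(st["eef_pos"]); print(proj("wrist",[[*st["eef_pos"][:2],.024]],st))
E
```

```text
time: 87.42
eef_pos: [0.6029, 0.0655, 0.1435]
tcp_rot: [1.0, -0.01, -0.0, -0.0]
contact_force: [0.1, -0.1, 1.0]
opening: 0.551
time: 88.05
eef_pos: [0.6153, 0.2351, 0.1284]
tcp_rot: [1.0, 0.005, -0.0, 0.0]
contact_force: [0.5, 0.1, -0.0]
opening: 0.55
time: 88.68
eef_pos: [0.6207, 0.3009, 0.0525]
tcp_rot: [1.0, 0.01, -0.0, 0.0]
contact_force: [-0.1, -0.4, -0.8]
opening: 0.552
time: 88.8
eef_pos: [0.6194, 0.3005, 0.0514]
tcp_rot: [1.0, 0.01, -0.002, 0.001]
contact_force: [0.1, 0.4, -0.1]
opening: 0.547
[0.61936778 0.30052217 0.05135422]
[[277.92663146 251.65768099]]
```

View pics/j1w.png

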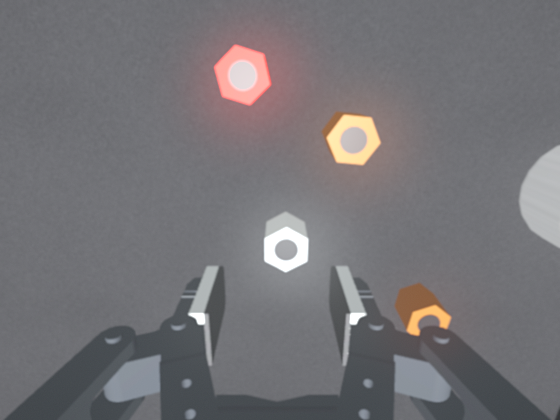

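Nut 2 is at (286,250), so shift +4 mm in tool x and go down to z = 0.007.

```bash
python3 -m crank '3 -1 15 0 0 0; 1 0 15 0 0 0; 0 0 14 0 0 0; 0 0 0 0 0 0'; python3 -m crank '0 0 0 0 0 0; 0 0 0 0 0 0; 0 0 0 0 0 0; 0 0 0 0 0 0; 0 0 0 0 0 0' -1 60; python3 -m crank '0 0 -25 0 0 0; 0 0 -30 0 0 0; 0 0 -30 0 0 0; 0 0 -35 0 0 0;  0 0 0 0 0 0'; python3 - <<'E'
from h import *; from kin import *
snap("wrist","j2w")
T=tray(0,0,0)
L=[(pm([T[0],T[1],.14],-93,0,-3.15,[0,0,0]),14)]
chk([l[0] for l in L]); plan(*L)
E
```

```text
time: 89.35
eef_pos: [0.6243, 0.303, 0.0094]
tcp_rot: [1.0, 0.011, -0.001, 0.0]
contact_force: [0.4, -0.4, 0.3]
opening: 0.545
time: 89.98
eef_pos: [0.6264, 0.3037, 0.0126]
tcp_rot: [1.0, 0.011, 0.002, -0.0]
contact_force: [0.0, 0.9, 3.1]
opening: 0.235
time: 90.6
eef_pos: [0.6281, 0.3043, 0.1377]
tcp_rot: [1.0, 0.011, 0.006, -0.001]
contact_force: [-0.2, 0.4, -0.8]
opening: 0.228
ik ok [-0.47  0.24  1.8  -0.    1.09 -0.42] minmarg 0.68 dq 0.78
leg d=493mm rot=4 -> [ 0.585 -0.187  0.14 ]
  -4 35 -0 0 0 0.005; -4 35 -0 0 0 0.005; -3 35 -0 0 0 0.005; -3 35 -0 0 0 0.005; -3 35 -0 0 0 0.005
  -3 35 -0 0 0 0.005; -3 35 -0 0 0 0.005; -2 35 -0 0 0 0.005; -2 35 -0 0 0 0.005; -2 35 -0 0 0 0.005
  -2 35 -0 0 0 0.005; -2 35 -0 0 0 0.005; -1 35 -0 0 0 0.005; -1 35 -0 0 0 0.005
```

View pics/j2w.png

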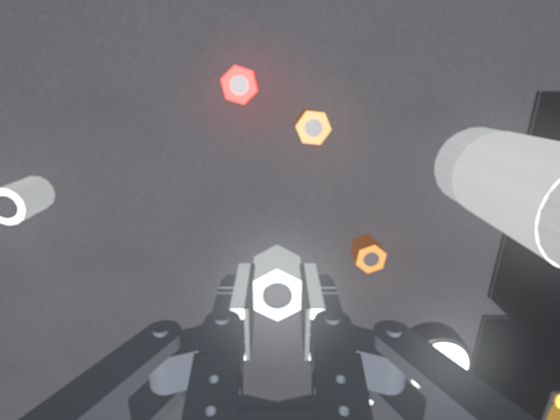

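Nut 2 is held. To the middle pot.

```bash
python3 -m crank '-4 35 0 0 0 0.005; -4 35 0 0 0 0.005; -3 35 0 0 0 0.005; -3 35 0 0 0 0.005; -3 35 0 0 0 0.005'; python3 -m crank '-3 35 0 0 0 0.005; -3 35 0 0 0 0.005; -2 35 0 0 0 0.005; -2 35 0 0 0 0.005; -2 35 0 0 0 0.005'; python3 -m crank '-2 35 0 0 0 0.005; -2 35 0 0 0 0.005; -1 35 0 0 0 0.005; -1 35 0 0 0 0.005; 0 0 0 0 0 0'; python3 - <<'E'
from h import *
st=snap("wrist","j3w"); print(st["eef_pos"])
for y in (.08,0): print(proj("wrist",[tray(0,y,.054)],st))
plan((pm(tray(0,0,.068),-93,0,-3.15,[0,0,0]),4))
E
```

```text
time: 91.28
eef_pos: [0.6091, 0.127, 0.1298]
tcp_rot: [1.0, -0.002, -0.001, -0.0]
contact_force: [0.7, 0.3, -0.1]
opening: 0.231
time: 91.9
eef_pos: [0.5948, -0.0474, 0.1298]
tcp_rot: [1.0, -0.014, -0.001, -0.001]
contact_force: [-0.1, -0.2, -1.5]
opening: 0.231
time: 92.52
eef_pos: [0.5841, -0.188, 0.1299]
tcp_rot: [1.0, -0.026, -0.0, -0.001]
contact_force: [0.2, 0.9, -0.8]
opening: 0.234
[ 0.58408928 -0.18798454  0.12991664]
[[279.55974799  89.6949882 ]]
[[278.77797219 217.69894359]]
leg d=62mm rot=0 -> [ 0.585 -0.187  0.068]
  0 0 15 -0.001 0 0.001; 0 0 15 -0.001 0 0.001; 0 0 15 -0.001 0 0.001; 0 0 15 -0.001 0 0.001
```

View pics/j3w.png

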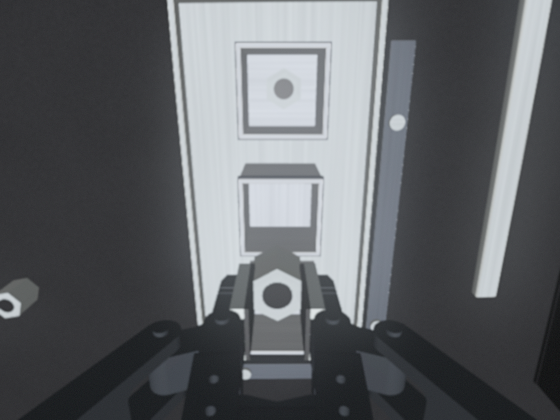

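The rim's centre at (281,217) matches. Lower and release.

```bash
python3 -m crank '1 0 15 0 0 0; 0 0 15 0 0 0; 0 0 15 0 0 0; 0 0 13 0 0 0; 0 0 0 0 0 0'; python3 -m crank '0 0 0 0 0 0; 0 0 0 0 0 0; 0 0 0 0 0 0' 0; python3 -m crank '0 0 -25 0 0 0; 0 0 -35 0 0 0; 0 0 -30 0 0 0'; python3 - <<'E'
from h import *; from kin import *
snap("scene","j4s",(70,60,350,270),2.8); snap("side","j4d",(230,80,430,230),3.9)
o=[]
for c in("scene","side"):
  for d in optics.recognise(c,"nut1"):
    uv=np.array(d["xy"])*[560,420]; q=onz(c,uv,.012)[:2]
    if q[0]<.45: print(c,round(d["p"],2),uv.round(),q.round(3)); o.append((c,uv,None))
if len(o)==2: print(tri(o))
n=[.357,-.257]
for psi in (-60,-30,0,30,60,90):
    print(psi); chk([pm([*n,.14],-93,0,psi,[0,0,0]),pm([*n,.008],-93,0,psi,[0,0,0])])
E
```

```text
time: 93.2
eef_pos: [0.5854, -0.1856, 0.0715]
tcp_rot: [1.0, -0.024, -0.0, -0.001]
contact_force: [0.3, 0.1, -0.3]
opening: 0.232
time: 93.58
eef_pos: [0.5869, -0.1866, 0.0743]
tcp_rot: [1.0, -0.024, 0.002, 0.0]
contact_force: [-0.2, -0.1, 0.3]
opening: 0.501
time: 93.95
eef_pos: [0.5865, -0.1865, 0.1652]
tcp_rot: [1.0, -0.024, 0.002, 0.0]
contact_force: [0.4, -0.1, -0.4]
opening: 0.503
-60
ik ok [-0.86 -0.15  2.22 -0.    1.08  0.19] minmarg 0.26 dq 0.62
ik ok [-0.86  0.1   2.27 -0.    0.77  0.19] minmarg 0.21 dq 0.3
-30
ik ok [-0.86 -0.15  2.22 -0.    1.08 -0.33] minmarg 0.26 dq 0.43
ik ok [-0.86  0.1   2.27 -0.    0.77 -0.33] minmarg 0.21 dq 0.3
0
ik ok [-0.86 -0.15  2.22 -0.    1.08 -0.86] minmarg 0.26 dq 0.43
ik ok [-0.86  0.1   2.27 -0.    0.77 -0.86] minmarg 0.21 dq 0.3
30
ik ok [-0.86 -0.15  2.22 -0.    1.08 -1.38] minmarg 0.26 dq 0.95
ik ok [-0.86  0.1   2.27 -0.    0.77 -1.38] minmarg 0.21 dq 0.3
60
ik ok [-0.86 -0.15  2.22 -0.    1.08 -1.9 ] minmarg 0.26 dq 1.48
ik ok [-0.86  0.1   2.27 -0.    0.77 -1.9 ] minmarg 0.21 dq 0.3
90
ik ok [-0.86 -0.15  2.22 -0.    1.08 -2.43] minmarg 0.26 dq 2.0
ik ok [-0.86  0.1   2.27 -0.    0.77 -2.43] minmarg 0.21 dq 0.3
```

View pics/j4s.png

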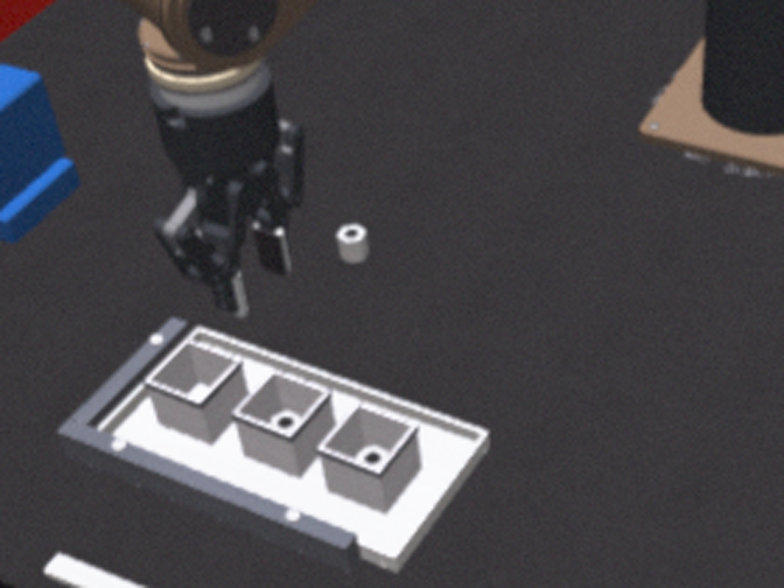

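View pics/j4d.png

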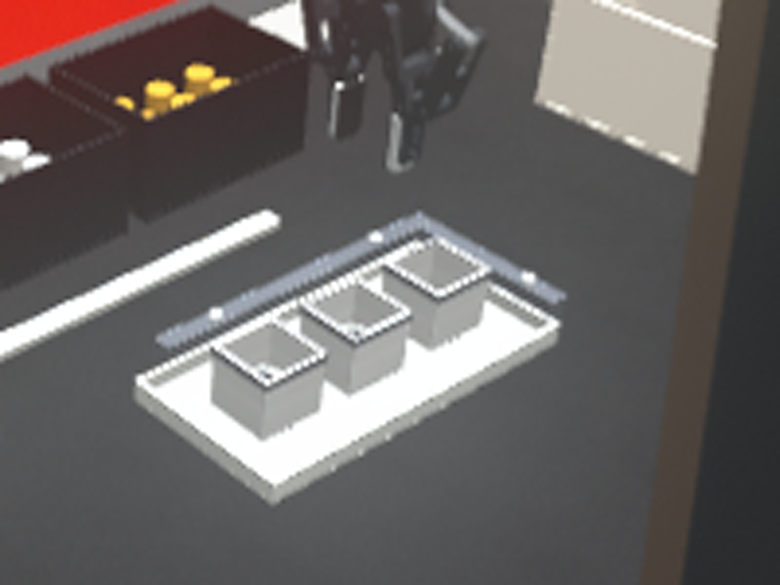

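Nut 2 is in the middle pot (bore at (286,422)). The last nut is at scene pixel (195.7,146.8); hovering over it.

```bash
python3 - <<'E'
from h import *; from kin import *
n=tri([("scene",(195.7,146.8),None),("side",(407,200),None)]); print(n, onz("scene",(195.7,146.8),.012),onz("side",(407,200),.012))
n[2]=.13
L=[(pm(n,-93,0,0,[0,0,0]),10)]
chk([l[0] for l in L]); plan(*L)
E
```

```text
[ 0.35629079 -0.26212765  0.01219657] [ 0.35662424 -0.26157852  0.012     ] [ 0.35648791 -0.26324283  0.012     ]
ik ok [-0.86 -0.13  2.22 -0.    1.06 -0.86] minmarg 0.26 dq 0.44
leg d=245mm rot=3 -> [ 0.356 -0.262  0.13 ]
  -23 9 3 0 0 -0.005; -23 9 3 0 0 -0.005; -23 8 3 0 0 -0.005; -23 8 3 0 0 -0.005; -23 8 3 0 0 -0.005
  -23 8 3 0 0 -0.005; -23 8 3 0 0 -0.005; -23 8 3 0 0 -0.005; -23 8 3 0 0 -0.005; -23 8 3 0 0 -0.005
```

```bash
python3 -m crank '-23 9 3 0 0 -0.005; -23 9 3 0 0 -0.005; -23 8 3 0 0 -0.005; -23 8 3 0 0 -0.005; -23 8 3 0 0 -0.005' 0.1; python3 -m crank '-23 8 3 0 0 -0.005; -23 8 3 0 0 -0.005; -23 8 3 0 0 -0.005; -23 8 3 0 0 -0.005; -23 8 3 0 0 -0.005';python3 -m crank '0 0 0 0 0 0'; python3 - <<'E'
from nut import *
st=snap("wrist","k1w"); print(st["eef_pos"],st["qpos"].round(2)); u=proj("wrist",[[.3563,-.2621,.024]],st)[0]; print(u)
fit("pics/k1w.png",tuple(u.astype(int)),st)
E
```

```text
time: 94.78
eef_pos: [0.4679, -0.2233, 0.146]
tcp_rot: [1.0, -0.012, -0.0, -0.001]
contact_force: [0.1, 0.3, 0.2]
opening: 0.551
time: 95.4
eef_pos: [0.3526, -0.2616, 0.1309]
tcp_rot: [1.0, 0.001, -0.0, -0.001]
contact_force: [-0.4, -0.3, -0.7]
opening: 0.552
time: 95.52
eef_pos: [0.3526, -0.2616, 0.131]
tcp_rot: [1.0, -0.0, -0.0, -0.002]
contact_force: [-0.1, -0.3, 0.5]
opening: 0.554
[ 0.35255046 -0.26158207  0.1309801 ] [-0.87 -0.14  2.22  0.    1.06 -0.87]
[282.47313769 205.20484666]
(np.int64(282), np.int64(205)) ctr [ 0.3569 -0.2636] flat dir mod60 38 AF 0.0207 corner 0.0232
```

View pics/k1w.png

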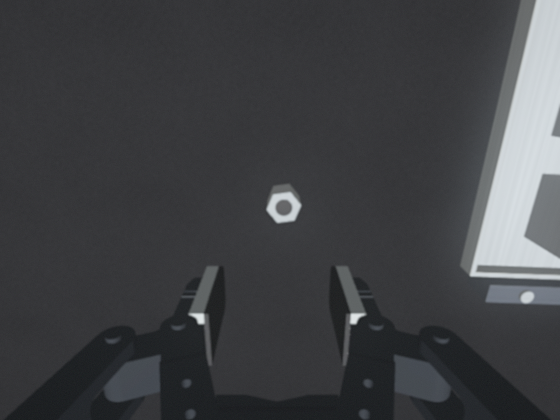

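Nut 3 sits at (284,207) with flats near ±30°, so I'll turn the jaws to -24°.

```bash
python3 - <<'E'
from h import *; from kin import *
n=np.array([.3568,-.263,0])
L=[(pm(n+[0,0,.055],-93,0,-24,[0,0,0]),4)]
chk([l[0] for l in L]+[pm(n+[0,0,.008],-93,0,-24,[0,0,0])]); plan(*L)
E
```

```text
ik ok [-0.87  0.    2.25 -0.    0.88 -0.45] minmarg 0.23 dq 0.43
ik ok [-0.87  0.1   2.26 -0.    0.78 -0.45] minmarg 0.22 dq 0.11
leg d=77mm rot=24 -> [ 0.357 -0.263  0.055]
  1 0 19 -0.001 0 0.105; 1 0 19 -0.001 0 0.105; 1 0 19 -0.001 0 0.105; 1 0 19 -0.001 0 0.105
```

```bash
python3 -m crank '1 0 19 0 0 0.105; 1 0 19 0 0 0.105; 1 0 19 0 0 0.105; 1 0 19 0 0 0.105; 0 0 0 0 0 0'; python3 - <<'E'
from h import *
st=snap("wrist","k2w"); print(st["eef_pos"]); print(proj("wrist",[[*st["eef_pos"][:2],.024]],st))
E
```

```text
time: 96.2
eef_pos: [0.358, -0.2615, 0.0552]
tcp_rot: [0.978, -0.207, -0.001, -0.002]
contact_force: [0.1, -0.6, 0.0]
opening: 0.554
[ 0.35797485 -0.26146947  0.05521027]
[[277.25404259 248.5152458 ]]
```

View pics/k2w.png

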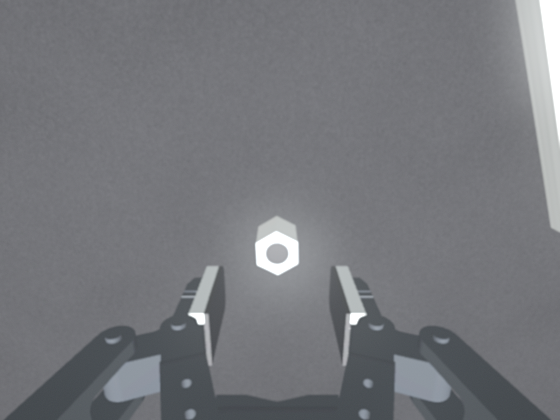

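Centred and aligned. Down, grip, lift.

```bash
python3 -m crank '0 1 17 0 0 0; 0 1 16 0 0 0; 0 0 14 0 0 0; 0 0 0 0 0 0'; python3 -m crank '0 0 0 0 0 0; 0 0 0 0 0 0; 0 0 0 0 0 0; 0 0 0 0 0 0; 0 0 0 0 0 0' -1 60; python3 -m crank '0 0 -25 0 0 0; 0 0 -30 0 0 0; 0 0 -35 0 0 0; 0 0 -40 0 0 0;  0 0 0 0 0 0'; python3 - <<'E'
from h import *; from kin import *
snap("wrist","k3w")
T=tray(0,-.08,.145)
L=[(pm(T,-93,0,-3.15,[0,0,0]),8)]
chk([l[0] for l in L]); plan(*L)
E
```

```text
time: 96.75
eef_pos: [0.357, -0.264, 0.0088]
tcp_rot: [0.978, -0.207, -0.0, -0.001]
contact_force: [-0.0, 0.7, -0.0]
opening: 0.549
time: 97.38
eef_pos: [0.3581, -0.2654, 0.0107]
tcp_rot: [0.978, -0.208, 0.002, 0.0]
contact_force: [-0.6, 0.4, 5.2]
opening: 0.237
time: 98.0
eef_pos: [0.3587, -0.2664, 0.143]
tcp_rot: [0.978, -0.208, 0.004, 0.002]
contact_force: [-0.3, -0.5, -0.4]
opening: 0.235
ik ok [-0.59  0.29  1.74  0.    1.11 -0.53] minmarg 0.74 dq 0.47
leg d=223mm rot=21 -> [ 0.581 -0.267  0.145]
  26 -11 -0 0 -0.001 -0.045; 26 -10 -0 0 -0.001 -0.045; 26 -9 -0 0 -0.001 -0.045; 27 -8 -0 0 -0.001 -0.045; 27 -6 -0 0 -0.001 -0.045
  27 -5 -0 0 -0.001 -0.045; 28 -4 -1 0 -0.001 -0.045; 28 -3 -1 0 -0.001 -0.045
```

View pics/k3w.png

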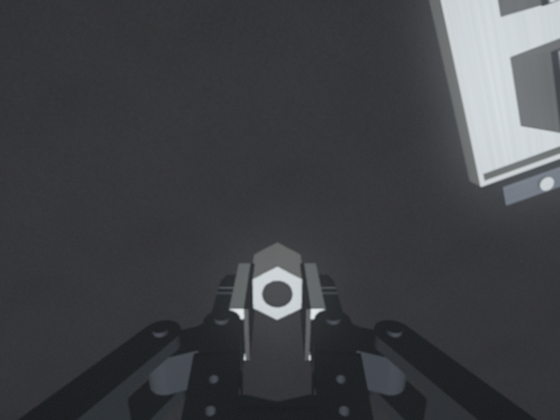

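```bash
python3 -m crank '26 -11 0 0 0 -0.045; 26 -10 0 0 0 -0.045; 26 -9 0 0 0 -0.045; 27 -8 0 0 0 -0.045; 27 -6 0 0 0 -0.045'; python3 -m crank '27 -5 0 0 0 -0.045; 28 -4 -1 0 0 -0.045; 28 -3 -1 0 0 -0.045; 0 0 0 0 0 0'; python3 - <<'E'
from h import *
st=snap("wrist","k4w"); print(st["eef_pos"])
print(proj("wrist",[tray(0,-.08,.054)],st))
plan((pm(tray(0,-.08,.070),-93,0,-3.15,[0,0,0]),4))
E
```

```text
time: 98.68
eef_pos: [0.4963, -0.2646, 0.1372]
tcp_rot: [0.995, -0.096, -0.001, -0.002]
contact_force: [0.8, -0.9, -0.0]
opening: 0.237
time: 99.18
eef_pos: [0.5806, -0.2653, 0.1396]
tcp_rot: [1.0, -0.029, -0.001, -0.001]
contact_force: [-1.1, -0.3, -0.5]
opening: 0.235
[ 0.5805965  -0.26526122  0.13955865]
[[277.70531644 216.49375831]]
leg d=70mm rot=0 -> [ 0.581 -0.267  0.07 ]
  0 0 17 -0.001 0.001 -0.001; 0 0 17 -0.001 0.001 -0.001; 0 0 17 -0.001 0.001 -0.001; 0 0 17 -0.001 0.001 -0.001
```

View pics/k4w.png

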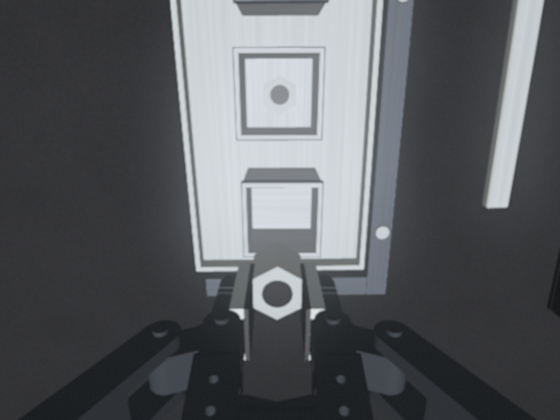

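The rim's centre at (282,219) is 2 mm off in tool x, so I'll correct, lower and release.

```bash
python3 -m crank '2 1 17 0 0 0; 0 0 17 0 0 0; 0 0 17 0 0 0; 0 0 15 0 0 0; 0 0 0 0 0 0'; python3 -m crank '0 0 0 0 0 0; 0 0 0 0 0 0; 0 0 0 0 0 0' 0; python3 -m crank '0 0 -25 0 0 0; 0 0 -35 0 0 0; 0 -20 -40 0 0 0; 0 -40 -40 0 0 0; 0 -40 -20 0 0 0'; python3 -m crank '0 -40 0 0 0 0; 0 0 0 0 0 0'; python3 - <<'E'
from h import *
st=snap("scene","l1s",(70,120,310,300),3.2); snap("side","l1d",(230,80,430,230),3.9); snap("wrist","l1w"); print(st["eef_pos"])
E
```

```text
time: 99.85
eef_pos: [0.5815, -0.2665, 0.0742]
tcp_rot: [1.0, -0.029, -0.001, -0.001]
contact_force: [-0.3, 0.7, -0.3]
opening: 0.238
time: 100.22
eef_pos: [0.5832, -0.2675, 0.0774]
tcp_rot: [1.0, -0.029, 0.002, 0.0]
contact_force: [-0.3, 0.5, -0.0]
opening: 0.501
time: 100.85
eef_pos: [0.5893, -0.1672, 0.2404]
tcp_rot: [1.0, -0.03, 0.004, 0.001]
contact_force: [0.7, -0.0, -0.1]
opening: 0.498
time: 101.1
eef_pos: [0.5908, -0.1252, 0.2376]
tcp_rot: [1.0, -0.027, 0.002, -0.0]
contact_force: [0.2, -0.2, -0.3]
opening: 0.501
[ 0.59080426 -0.12518423  0.23763253]
```

View pics/l1s.png

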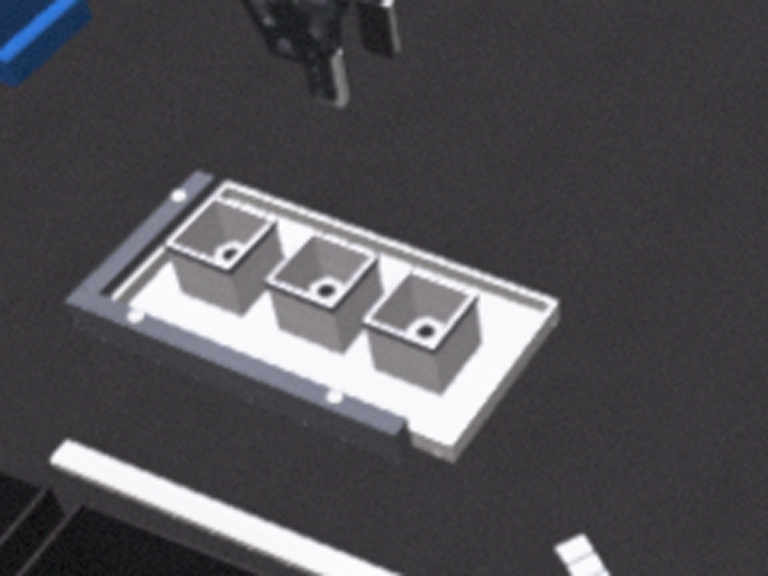

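View pics/l1d.png

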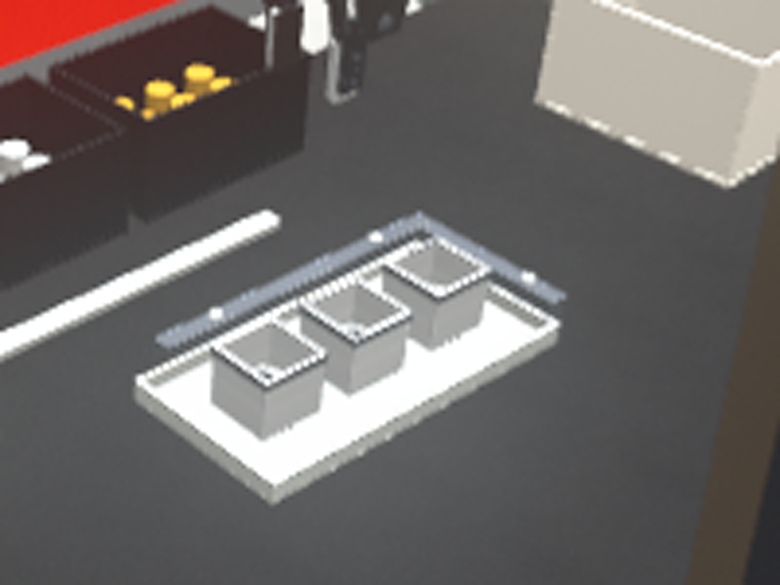

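View pics/l1w.png

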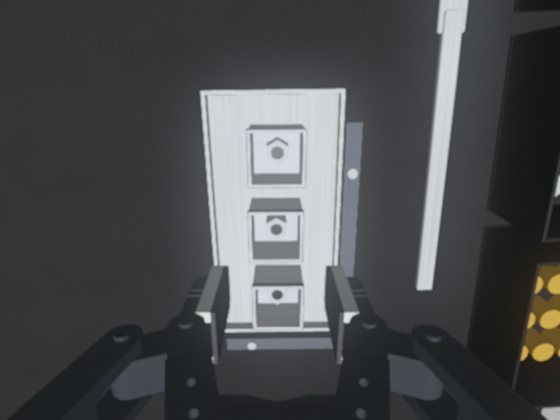

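Every pot shows a nut: bores at scene crop (230,255), (326,291) and (427,331). Now a numeric check of the tray on the stops.

```bash
python3 - <<'E'
from tr import *
a=lambda p:np.array(p)/3.2+[70,120]; b=lambda p:np.array(p)/3.9+[230,80]
S={"scene":[a(p) for p in [(103,296),(407,422),(212,180)]],"side":[b(p) for p in [(420,225),(170,346),(556,300)]]}
T={"scene":[a(p) for p in [(226,181),(559,299),(453,451)]],"side":[b(p) for p in [(561,321),(272,490),(137,382)]]}
run(S,T)
# wrist edges
st=readout.get_state()
for nm,pts,z in [("tray far lip outer",[(345,92),(336,290)],.018),("bar far inner",[(347,125),(342,270)],.03),("tray right lip outer",[(240,331),(320,331)],.018),("bar right inner",[(240,338),(330,338)],.03),("tray left lip",[(203,92),(345,90)],.018)]:
    P=[onz("wrist",p,z,st)[:2].round(4) for p in pts]; print(nm,P)
im=cv2.imread("pics/l1w.png"); cv2.imwrite("pics/l2w.png",cv2.resize(im[80:360,190:370],None,fx=3.3,fy=2.1,interpolation=cv2.INTER_CUBIC))
E
```

```text
scene stop [ 0.6505 -0.3228] -0.054641750862390204 [-0.1272 -0.0059] 
 [[-0.1404 -0.0063]
 [-0.1457  0.2727]
 [-0.0008  0.2781]]
side stop [ 0.6483 -0.3329] -0.04148107937414351 [-0.1306 -0.0021] 
 [[-0.1401  0.0005]
 [-0.1444  0.2878]
 [-0.0051  0.283 ]]
tray far lip outer [array([ 0.6609, -0.0551]), array([ 0.6513, -0.2751])]
bar far inner [array([ 0.6607, -0.0852]), array([ 0.6562, -0.2423])]
tray right lip outer [array([ 0.534 , -0.3259]), array([ 0.6316, -0.3317])]
bar right inner [array([ 0.5351, -0.3266]), array([ 0.6421, -0.333 ])]
tray left lip [array([ 0.5238, -0.0471]), array([ 0.6609, -0.0532])]
```

View pics/l2w.png

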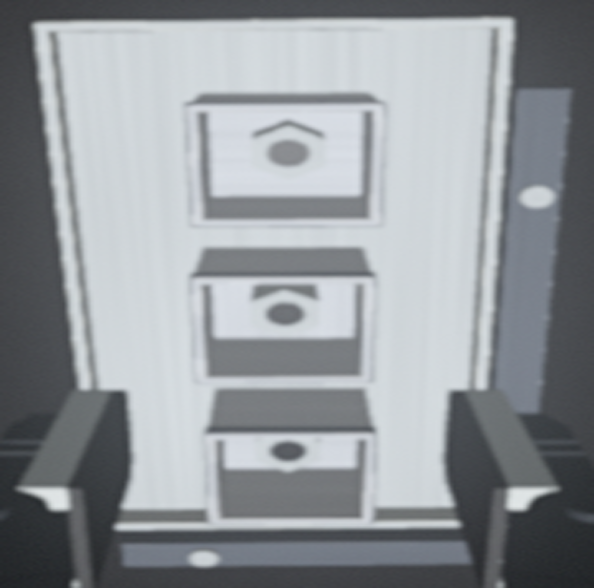

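The wrist view puts the gap under 1 mm on the right and about 1–3.5 mm on the far bar, near my measurement noise. There is plenty of time, so I'll do a gentle touch-push at the near lip to make sure.

```bash
python3 -m crank '-24 19 0 0 0 0; -24 19 0 0 0 0; -24 19 0 0 0 0; -24 19 0 0 0 0; -24 19 0 0 0 0' -1; python3 -m crank '0 0 35 0 0 0; 0 0 40 0 0 0; 0 0 40 0 0 0; 0 0 40 0 0 0; 0 0 0 0 0 0'; python3 - <<'E'
from h import *
st=readout.get_state(); print(st["eef_pos"]); plan(((np.array([.475,-.22,.010]),Rt(-93,0,0)),3))
E
```

```text
time: 101.88
eef_pos: [0.464, -0.2172, 0.2361]
tcp_rot: [1.0, -0.03, 0.001, -0.0]
contact_force: [-0.1, 0.6, 0.1]
opening: -0.001
time: 102.5
eef_pos: [0.4627, -0.2146, 0.0777]
tcp_rot: [1.0, -0.03, -0.002, -0.003]
contact_force: [-0.4, -0.2, -0.0]
opening: -0.0
[ 0.46271055 -0.21461262  0.07770795]
leg d=69mm rot=3 -> [ 0.475 -0.22   0.01 ]
  4 2 23 -0.002 0.002 -0.02; 4 2 23 -0.002 0.002 -0.02; 4 2 23 -0.002 0.002 -0.02
```

```bash
python3 -m crank '4 2 23 0 0 -0.02; 4 2 23 0 0 -0.02; 4 2 21 0 0 -0.02; 8 0 0 0 0 0; 0 0 0 0 0 0'; python3 -m crank '7 0 0 0 0 0; 5 0 0 0 0 0; 0 0 0 0 0 0'; python3 -m crank '3 0 0 0 0 0; 0 0 0 0 0 0'
```

```text
time: 103.12
eef_pos: [0.4873, -0.2231, 0.0164]
tcp_rot: [1.0, 0.001, 0.003, 0.001]
contact_force: [0.1, 0.2, -0.4]
opening: 0.004
time: 103.5
eef_pos: [0.4982, -0.2219, 0.0149]
tcp_rot: [1.0, 0.001, 0.002, 0.0]
contact_force: [0.2, 0.1, 0.2]
opening: 0.001
time: 103.75
eef_pos: [0.5006, -0.2217, 0.0143]
tcp_rot: [1.0, 0.001, 0.001, -0.0]
contact_force: [0.2, -0.4, -0.2]
opening: 0.002
```

```bash
python3 -m crank '0 0 5 0 0 0; 2 0 0 0 0 0; 0 0 0 0 0 0'; python3 -m crank '2 0 0 0 0 0; 0 0 0 0 0 0'; python3 -m crank '2 0 0 0 0 0; 0 0 0 0 0 0'
```

```text
time: 104.12
eef_pos: [0.5013, -0.2213, 0.0085]
tcp_rot: [1.0, 0.001, -0.0, -0.001]
contact_force: [-3.6, -0.6, -0.6]
opening: 0.0
time: 104.38
eef_pos: [0.5016, -0.2212, 0.0083]
tcp_rot: [1.0, 0.002, -0.003, -0.001]
contact_force: [-8.7, -1.3, 2.8]
opening: 0.002
time: 104.62
eef_pos: [0.5018, -0.2212, 0.0082]
tcp_rot: [1.0, 0.002, -0.005, -0.002]
contact_force: [-13.6, -2.3, 6.1]
opening: -0.0
```

Contact at x = 0.5015, where expected, and the force climbs to 14 N with no motion, so the tray is flush on the far bar. Back off, final look.

```bash
python3 -m crank '-10 0 0 0 0 0; -10 0 -20 0 0 0; 0 0 -40 0 0 0; 0 0 -50 0 0 0; 0 0 -40 0 0 0'; python3 -m crank '0 0 0 0 0 0; 0 0 0 0 0 0'; python3 - <<'E'
from h import *
st=snap("scene","z1s"); print(st["eef_pos"],st["contact_force"].round(2))
E
```

```text
time: 105.25
eef_pos: [0.4873, -0.2222, 0.1621]
tcp_rot: [1.0, 0.001, 0.003, 0.001]
contact_force: [0.1, -0.6, -0.5]
opening: 0.002
time: 105.5
eef_pos: [0.4861, -0.2215, 0.159]
tcp_rot: [1.0, 0.001, 0.001, -0.0]
contact_force: [-0.5, 0.3, -0.9]
opening: 0.0
[ 0.48611943 -0.22154365  0.15896328] [-0.51  0.31 -0.92]
```

View pics/z1s.png

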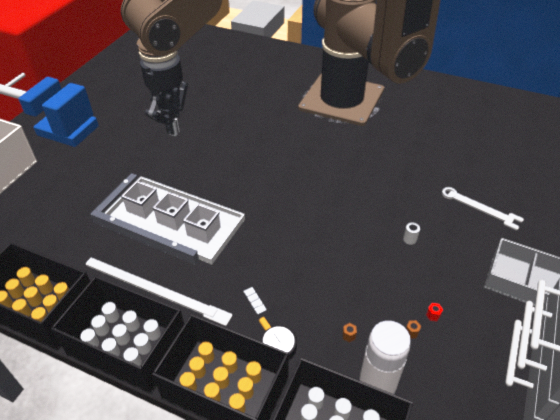

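Three pots stand mouth-up in the tray at scene (140,198), (172,209) and (203,222), each holding a nut. The socket at (412,233) and the strip at (255,300) are where they started, and the robot is clear of everything.

```bash
python3 -c "
from plant import ctrl
print(ctrl.sign_off())"
```

```text
the job is handed in; nothing more can be done
None
```

The job is done and handed in at about 105 s of the 210 s allowed; the hand-in reported no verdict.

- **Tray:** I slid it flush to the far stop and then the right-hand stop. It swung about 15 mm off the far stop during the side push, so I squared it up again.
- **Pots:** All three were turned mouth-up in two 90° turns each, laid on the bench in between, and stand in a row in the tray. One pot was knocked aside during the run, so I located it again before picking it up.
- **Nuts:** Each of the three silver nuts is in its own pot. The brown and red look-alikes were left alone.

**Last checks:**
- **Pots and nuts:** The final picture shows all three pots mouth-up, with a nut visible in each.
- **Bystanders:** The socket and weight strip look unmoved.
- **Far stop:** A final touch-push met firm resistance (14 N, no movement).
- **Right-hand stop:** I did not push there again at the end. The wrist camera showed a gap under 1 mm, while the fixed cameras' rough measurements differed by up to about 7 mm, which I put down to calibration and pixel-picking error.

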